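Stand the con-rods plumb in their transport tote and close it

TASK

Pack the connecting rods from the mat for transport. Take the tote's lid off and lay it flat on the bench; then pick up each rod by its small end, ease the grip so that it swings to hang plumb, and lower it (do not drop it) big end first and upright into a tote pocket of its own until it stands on the floor. When all the rods are in, put the lid back so that it sits fully home and level, and leave the other things on the bench alone.

Things in the scene. Friction and masses are not known exactly. Their poses are not given: they have to be found in the camera images.
- rod1: Steel connecting rod, 143 mm long, 16 mm thick; 2 to 4 rods are present, absent ones read None. Lies flat, small end pointing anywhere; origin at mid-length and mid-thickness, 8 mm above what it lies on; +x along the rod towards the small end, z through the thickness. 0.29 to 0.37 kg, centre of mass near x = -20 mm.
- rod2: Like rod1. Small end of every rod: round eye 24 mm across (edges bevelled, full width over the middle 12 mm of thickness), centre at x = +59.5 mm. Shank 17 mm wide, 11 mm thick. Big end: round eye 48 mm across (54 mm over the bolt shoulders), centre at x = -45.5 mm, ending in a flat balance pad 28 mm wide at x = -71.5 mm, on which the rod can stand.
- rod3: Like rod1. How a rod behaves: lifted by the sides of the small eye in a hard grip (30 N and up) it sags but stops 0.1 to 0.5 rad short of plumb; eased step by step to 3 to 6 N it swings about the eye to hang plumb, big end down, without sliding out (at 5 N a sticky one may stop 0.1 rad short). A sudden drop to 3 N lets it fall. Gripped again at 25 N it stays so.
- rod4: Like rod1.
- tote: Blue open-topped tote, fast on the bench, 120 mm (x) by 178 mm (y), 162 mm high; walls and floor 5 mm. Origin at the centre of its underside. Inside, a grey insert (dividers to 85 mm, flanks at |x| > 33 mm to 105 mm above the bench) leaves four pockets in a row at x = 0, y = -63, -21, +21, +63 mm. Above the insert it is open, 110 by 168 mm.
- tote_in (a point): Centre of the tote's inner floor, 5 mm above the bench, axes as the tote's. Each pocket is 66 mm long (x), 30 mm wide (y) and open down to this floor; the dividers are 12 mm thick, tops bevelled to an edge. A rod standing in a pocket has its width along the tote's x, its origin 76 mm and its small eye's centre 136 mm above the bench.
- lid: Loose grey lid, starts on the tote; 118 mm (x) by 190 mm (y), plate 5 mm thick, 0.28 kg. Origin at the centre of the plate's underside, which rests on the rim, 162 mm up. A lip 8 mm deep below the plate fits inside the tote's walls with 4 mm of play all round; lying on the bench the lid rests on this lip. A half turn makes no difference.
- lid_handle (a point): Centre of the lid's handle, 38 mm above the lid's origin: a round black bar 12 mm thick and 84 mm long, lying along the lid's y, carried on two posts 60 mm clear of each other.
- mat: Black rubber mat, 220 mm (x) by 340 mm (y), 3 mm thick, fixed; the rods start on it. Origin at the centre of its underside. The bench between the mat and the tote is free but for small clutter.
- brush: Chip brush, 170 mm long, wooden handle, lying; bystander. Origin at the centre of its underside.
- spanner: Small steel open-ended spanner, 140 mm long, lying; bystander. Origin at the centre of its underside.
- clamp: Aluminium table clamp, 60 by 22 mm, 10 mm high with an upright bolt to 28 mm; bystander. Origin at the centre of its underside.
- hexkey: Dark L-shaped hex key, 80 by 25 mm, lying; bystander. Origin at the centre of its underside.
- mouse: Black computer mouse, 102 by 60 mm, 32 mm high; bystander. Origin at the centre of its underside.
- collet_nut: Steel collet nut, 30 mm across, 16 mm high; bystander. Origin at the centre of its underside.
- cutter_case: Yellow cutter case, 19 mm across, standing 62 mm high; bystander. Origin at the centre of its underside.
Mind the look-alikes: they are no part of the job. Leave any blue or orange look-alike of the rod1 alone.

How it is judged:
By the outcome, as a careful person would: the job done as asked, in the order asked, and still so for the second after the job is handed in, with the robot touching nothing.
Of rod1, rod2, rod3, rod4 only 2 to 4 are there at a start; the rules pass over those that are not, and their reading is None.
At some moment in a run one of rod1, rod2, rod3, rod4 may be knocked a few centimetres aside while the robot is not near it.
It also fails if it takes over 210 s, if anything falls off the work surface, if the arm or the gripper's body presses on something with over 40 N, if the wrist force passes 120 N, or if a joint passes its speed limit or range.

ROBOT

A 6-joint arm with a two-finger parallel gripper is mounted at the origin on the work surface. World frame = base frame: x ahead of the robot, y to its left, z up, the work surface at z = 0. Lengths are in m, angles in degrees, forces in N, time in s.
With the tool pointing down it reaches from about 0.35 to 0.875 m from the base axis. Payload 4.2 kg.
Tool frame: the origin (TCP) lies between the finger pads; the fingertips stand 17 mm ahead of it and the grasp point (between the pads) lies 2 mm behind it; z points along the fingers, y is the direction in which the jaws open and shut (so a half turn about z gives the same grasp; the last joint's range is limited). The gripper opens to 87 mm and grips with 3 to 60 N. Pads are 19 mm wide; open, the fingers measure 117 mm over their backs; the gripper's body (75 mm by 190 mm) begins 51 mm behind the grasp point.
Start: joints at [-54.569, 22.042, 0.453, 0, -68.411, -14.817], TCP at [0.22, -0.585, 0.24] pointing down, gripper open.
Joint ranges: [-179.83, 179.83], [-69.29, 118.12], [-61.27, 80.66], [-181.25, 117.63], [-171.15, -9.14], [-177.46, 177.46]. Speed limits (degrees/s): [159.86, 159.86, 180, 180, 180, 180].

INTERFACE

Orientations are given as a 3x3 rotation matrix whose columns are the frame's x, y, z axes.
In Python, from station import r gives the robot as it stands.
- The arm moves only by the shell command python3 -m creep 'ROWS'. ROWS is JSON, a list of rows, each a list of 7 numbers: the opening, from 0 (shut) to 1 (fully open), then the shift along the tool's x, y, z scaled (see below), then the turn, a rotation vector about the tool's x, y, z scaled (see below). A call has 1 to 5 rows; each row is the pose to reach, as a shift and turn from the pose measured when the call began, along the tool's axes at that moment, turning the shorter way round; what a row does not reach only later rows make up. The controller multiplies each number of a shift by 300 mm and each number of a turn by 180 degrees. A row lasts 1/12 s, in which the tool goes at most 41.7 mm and 7.16 degrees, less where a joint would pass 70% of its speed; a pose out of reach is approached as far as the arm can. A call with a number of a shift or a turn outside -1 to 1 is refused whole. A call with a gripper value outside its range is refused whole. The fingers move at their own pace and stop on an object; the grip force is fixed at half the most. Time passes only in rows, so rows that repeat a pose let the fingers close. It gives the time, the measured TCP pose, the force and the opening at its end, in the units of the state.
- r.sense(): the state, without advancing time (a new reading comes with each control period).
- r.capture(name): name is "scene" or "side" or "wrist"; returns the picture (400x640x3 uint8, blue, green, red); there is no depth.
- r.camera_model(name): a dict with "mtx" (3x3 intrinsics, pixels), "R" (3x3) and "t" (3): a world point X has camera coordinates R X + t; the wrist camera has in their place "mount" (4x4, takes a point from camera to tool coordinates, whose origin is the TCP and whose axes are the flange's). Camera axes: x right, y down, z forward; pixel columns grow to the right and rows downward; lengths in m; the calibration is good to about 2 mm. A picture is of the moment at which its call begins: read the wrist's pose just before it. camera_model takes no time and is no camera call.
- r.finish_job(): hands the job in, once; it reports no verdict.
Trained networks look in the newest picture that a camera, given by its name, has taken for a name from the list of things; names that differ only in an ending like _2 or _b are one class to them, and where a whole thing is asked for, a point or a joint stands for the part that bears it (a point fixed in the world has none). Each returns a list of dicts, best first, with "score" (0 to 1); they miss things now and then, are a little off and sometimes report something else, mostly with a low value. They report only what shows in the picture. A call takes as long as a camera call. They do not tell look-alikes from the thing itself.
- r.recognise(camera, target): "rect" ([left, top, right, bottom] as shares, 0 to 1, of the picture: columns of its width, rows of its height, round what is visible of it).
- r.outline_of(camera, target): "pixels" (400x640 bool, what is visible of it) and "rect" ([left, top, right, bottom] as shares, 0 to 1, of the picture: columns of its width, rows of its height, round what is visible of it).
The state is a dict: "time_s": time; "joints": joint angles; "joint_velocities": joint speeds; "effort": joint torques, N m; "tcp_pos": TCP position; "ee_rot": TCP orientation; "wrist_force": force on the tool from outside, world axes, zero at the start; "moment": the same for the moment, N m; "gripper_width": opening from 0.0 (shut) to 1.0 (fully open).
Only numpy, scipy, OpenCV 4.12 (cv2) and the standard library are available. Lean on these libraries where they do the work, as an engineer would, in place of code of your own. Each camera call takes 0.05 s, during which the arm holds its last target.

## Working session

There is one attempt and no reset: what is moved stays moved. The work goes in short steps, Python scripts to look and compute and a shell command to move; the robot and the scene stay as the last step left them, time stands still between calls to the robot, and variables do not carry over. Pictures are saved under pics/ and viewed, and the job is handed in when it is done.

```bash
ls; mkdir -p pics
python3 - <<'E'
from station import r
import cv2,json
s=r.sense();print(s)
for n in ["scene","side","wrist"]:
    im=r.capture(n);cv2.imwrite(f"pics/{n}0.png",im)
    m=r.camera_model(n);print(n,{k:v.tolist() if hasattr(v,'tolist') else v for k,v in m.items()})
E
```

```text
pics
{'time_s': 0.0, 'joints': array([-5.45685195e+01,  2.20903606e+01,  3.78057268e-01, -2.88679058e-02,
       -6.84110724e+01, -1.48171421e+01]), 'joint_velocities': array([ 0.07788775, -0.03372061,  0.04472534, -0.05829534,  0.03724432,
       -0.07061411]), 'effort': array([-2.00162194e-04, -3.90668106e+01,  1.87407178e+01,  4.22007948e+00,
        1.09123657e-02, -1.93493192e-04]), 'tcp_pos': array([ 0.21986464, -0.58443199,  0.23845234]), 'ee_rot': array([[-9.36036846e-01, -3.51900940e-01, -8.66577640e-04],
       [-3.51901993e-01,  9.36034659e-01,  2.02610205e-03],
       [ 9.81594912e-05,  2.20145657e-03, -9.99997572e-01]]), 'wrist_force': array([-1.06068147,  0.21076567, -0.53174417]), 'moment': array([-0.01233761,  0.013601  , -0.00655908]), 'gripper_width': 0.9996488343707398}
scene {'mtx': [[484.81102026681174, 0.0, 319.2489926037485], [0.0, 484.81102026681174, 199.2055264483818], [0.0, 0.0, 1.0]], 'R': [[0.05264823003054217, 0.9986033699742266, 0.004412861970326798], [0.8160004827154629, -0.04047290672192956, -0.5766326005608857], [-0.5756486568062009, 0.033959583295382
[... 220 characters left out ...]
], 'R': [[-0.9272744400999795, -0.3740825294131868, 0.014979116299090748], [-0.23457846137560512, 0.5493590057789184, -0.8019835585772641], [0.2917791257028563, -0.747172633303329, -0.597158268674768]], 't': [0.44711077670177535, 0.27799552784030124, 0.9345480309141183]}
wrist {'mtx': [[317.33545854686196, 0.0, 319.22125678970735], [0.0, 317.33545854686196, 197.62130308632848], [0.0, 0.0, 1.0]], 'mount': [[0.0015819629336414935, -0.9536895304647598, -0.30078859166395056, 0.08288757416701842], [0.9999987486842892, 0.0015072567000849323, 0.0004804238708427498, -9.840779357450646e-05], [-4.809595713505658e-06, -0.3007889752952163, 0.9536907215222983, -0.1454030594369949], [0.0, 0.0, 0.0, 1.0]]}
```

View pics/scene0.png

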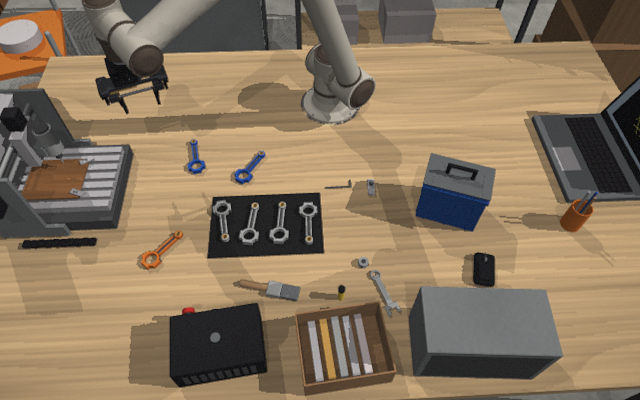

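View pics/side0.png

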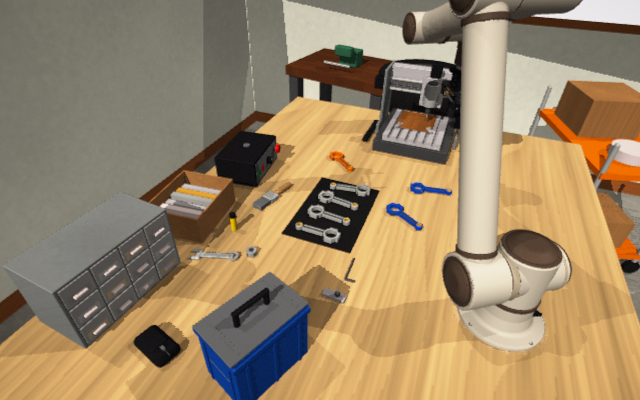

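View pics/wrist0.png

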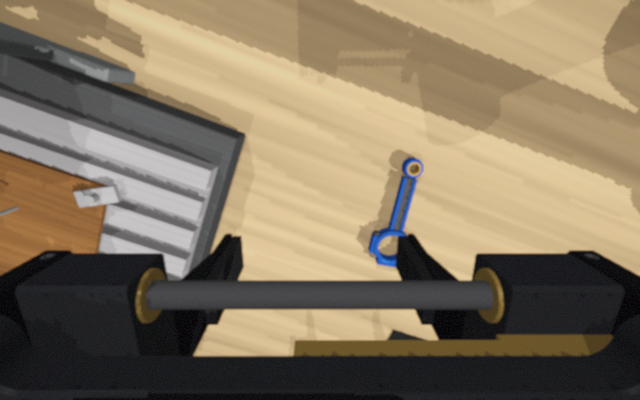

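```bash
cat > h.py <<'E'
import numpy as np, cv2
from station import r
def cam(n,st=None):
    m=r.camera_model(n);K=np.array(m["mtx"])
    if n=="wrist":
        s=st or r.sense();T=np.eye(4);T[:3,:3]=s["ee_rot"];T[:3,3]=s["tcp_pos"]
        M=T@np.array(m["mount"]);Ti=np.linalg.inv(M);return K,Ti[:3,:3],Ti[:3,3]
    return K,np.array(m["R"]),np.array(m["t"])
def unproj(c,px,z):
    K,R,t=c;px=np.atleast_2d(px).astype(float)
    d=(R.T@np.linalg.inv(K)@np.c_[px,np.ones(len(px))].T).T;o=-R.T@t
    return o+d*((z-o[2])/d[:,2])[:,None]
def proj(c,X):
    K,R,t=c;X=np.atleast_2d(X);p=(K@(R@X.T+t[:,None])).T;return p[:,:2]/p[:,2:]
def snap(n,name,crop=None,scale=1):
    s=r.sense();im=r.capture(n);o=im
    if crop: o=im[crop[1]:crop[3],crop[0]:crop[2]]
    if scale!=1:o=cv2.resize(o,None,fx=scale,fy=scale,interpolation=cv2.INTER_CUBIC)
    cv2.imwrite(f"pics/{name}.png",o);return im,s
E
python3 - <<'E'
from h import *
for n in ["scene","side"]:
    r.capture(n);c=cam(n)
    for t,z in [("rod1",.011),("lid",.167),("tote",.08),("mat",.003),("brush",.01),("spanner",.003),("clamp",.01),("hexkey",.003),("mouse",.015),("collet_nut",.01),("cutter_case",.03)]:
        for d in r.outline_of(n,t):
            if d["score"]<.3: continue
            m=d["pixels"].astype(np.uint8);cs,_=cv2.findContours(m,0,2);k=max(cs,key=cv2.contourArea)
            w=unproj(c,k[:,0,:],z)[:,:2]
            rc=cv2.minAreaRect((w*1000).astype(np.float32))
            mm=k[:,0].mean(0)
            print(n,t,round(d["score"],2),np.round(mm),np.round(rc[0]),np.round(rc[1]),round(rc[2]))
E
python3 - <<'E'
import cv2
a=cv2.imread("pics/scene0.png");cv2.imwrite("pics/sc_mat.png",cv2.resize(a[130:280,130:390],None,fx=3,fy=3,interpolation=2))
cv2.imwrite("pics/sc_tote.png",cv2.resize(a[130:250,330:530],None,fx=4,fy=4,interpolation=2))
E
```

```text
scene rod1 0.93 [160. 249.] [ 589. -533.] [ 59. 141.] 54
scene rod1 0.77 [308. 222.] [ 524. -104.] [ 50. 147.] 87
scene rod1 0.75 [250. 224.] [ 516. -282.] [ 51. 147.] 90
scene rod1 0.75 [247. 171.] [ 294. -291.] [ 60. 145.] 68
scene rod1 0.75 [194. 155.] [ 239. -468.] [153.  52.] 6
scene rod1 0.58 [280. 220.] [ 515. -192.] [ 57. 152.] 89
scene rod1 0.55 [223. 221.] [ 501. -360.] [149.  54.] 11
scene tote 0.59 [452. 209.] [538. 318.] [197. 125.] 69
scene mat 0.79 [249. 225.] [ 516. -232.] [227. 347.] 0
scene mat 0.32 [308. 225.] [ 519. -104.] [ 44. 148.] 87
scene brush 0.75 [271. 288.] [ 732. -222.] [169.  46.] 75
scene spanner 0.72 [384. 293.] [755.  98.] [138.  38.] 19
scene spanner 0.44 [247. 228.] [ 516. -231.] [227. 345.] 0
scene clamp 0.7 [370. 185.] [397. 102.] [23. 65.] 84
scene hexkey 0.38 [330. 187.] [386. -27.] [0. 0.] 0
scene mouse 0.66 [483. 269.] [708. 389.] [ 58. 104.] 74
scene mouse 0.63 [456. 176.] [372. 393.] [215. 137.] 69
scene collet_nut 0.57 [364. 264.] [668.  51.] [26. 33.] 84
scene cutter_case 0.49 [341. 292.] [765. -23.] [16. 38.] 85
side rod1 0.86 [318. 232.
[... 434 characters left out ...]
5. 351.] [463. 358.] [250. 175.] 37
side mat 0.72 [337. 201.] [ 524. -277.] [ 71. 154.] 72
side mat 0.61 [336. 216.] [ 514. -226.] [341. 221.] 90
side brush 0.79 [272. 196.] [ 734. -219.] [179.  55.] 79
side brush 0.44 [248. 356.] [480. 320.] [261. 181.] 41
side brush 0.38 [159. 345.] [709. 390.] [ 63. 113.] 74
side spanner 0.66 [215. 255.] [757.  97.] [138.  41.] 21
side spanner 0.3 [334. 297.] [394. 101.] [34. 64.] 87
side clamp 0.49 [334. 296.] [392. 107.] [29. 60.] 86
side mouse 0.9 [156. 347.] [704. 394.] [ 61. 108.] 74
side mouse 0.38 [333. 295.] [392. 111.] [30. 58.] 90
side collet_nut 0.57 [252. 251.] [663.  54.] [28. 42.] 30
side cutter_case 0.57 [233. 221.] [768. -23.] [16. 85.] 36
```

View pics/sc_mat.png

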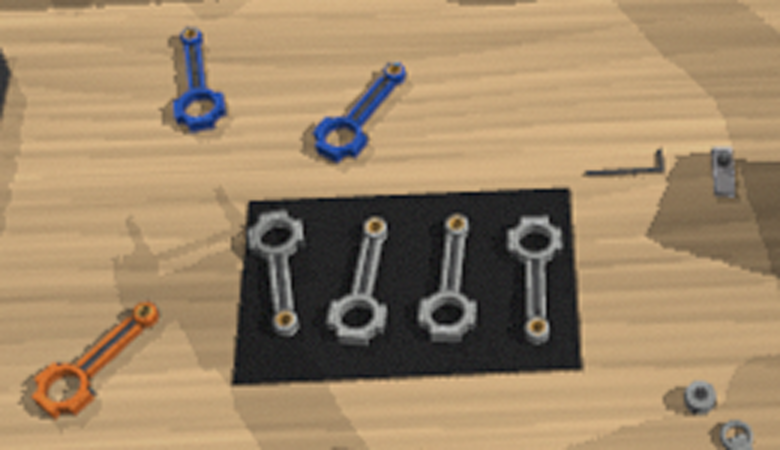

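View pics/sc_tote.png

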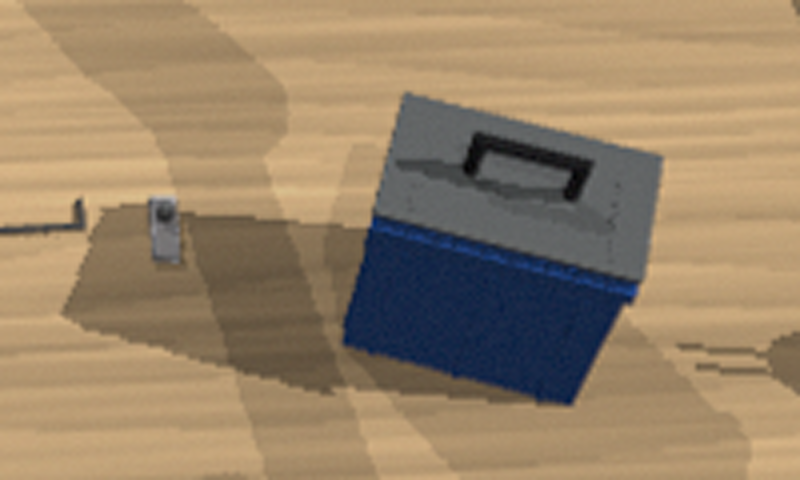

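```bash
cat >> h.py <<'E'
from scipy.spatial.transform import Rotation as Rn
def down(yaw_y):
    a=np.radians(yaw_y);y=np.array([np.cos(a),np.sin(a),0]);z=np.array([0,0,-1.]);return np.c_[np.cross(y,z),y,z]
def row(p,Rt,s=None):
    s=s or r.sense();R0=s["ee_rot"]
    d=R0.T@(np.array(p)-s["tcp_pos"])/.3
    v=Rn.from_matrix(R0.T@Rt).as_rotvec(degrees=True)/180
    print("t %.2f"%s["time_s"],"tcp",np.round(s["tcp_pos"],4),"w %.4f"%s["gripper_width"],"F",np.round(s["wrist_force"],1)); print("row:",np.round(np.r_[d,v],3).tolist(), "dist %.3f"%np.linalg.norm(d*.3))
E
python3 - <<'E'
from h import *
c=cam("scene")
q=[(431.2,153.2),(495.7,169.2),(490,200.5),(423.7,183.7)]
w=unproj(c,q,.167)[:,:2];print(w.round(3),w.mean(0))
for a,b in [(0,1),(1,2),(2,3),(3,0)]:
    e=w[b]-w[a];print(np.linalg.norm(e).round(3),np.degrees(np.arctan2(e[1],e[0])).round(1))
print(unproj(c,[(449.5,163.5),(477.5,170.2)],.2).round(3))
row((.47,-.24,.40),down(90))
E
```

```text
[[0.399 0.267]
 [0.468 0.441]
 [0.576 0.397]
 [0.509 0.225]] [0.48782355 0.33242917]
0.187 68.4
0.117 -22.4
0.184 -111.1
0.118 159.2
[[0.467 0.3   0.2  ]
 [0.494 0.373 0.2  ]]
t 1.35 tcp [ 0.2201 -0.585   0.2395] w 0.9975 F [ 0.6  0.2 -0.3]
row: [-1.185, 0.783, -0.535, -0.0, -0.0, 0.115] dist 0.455
```

```bash
python3 -m creep '[[1,-0.59,0.39,-0.267,0,0,0.057],[1,-0.59,0.39,-0.267,0,0,0.057],[1,-0.59,0.39,-0.267,0,0,0.057],[1,-0.59,0.39,-0.267,0,0,0.057],[1,-0.59,0.39,-0.267,0,0,0.057]]'
python3 -c "
from h import *
row((.47,-.24,.40),down(90))"
```

```text
time_s: 1.77
tcp_pos: [0.3345, -0.4264, 0.3136]
ee_rot: [[-0.984, -0.179, 0.0], [-0.179, 0.984, -0.0], [-0.0, -0.0, -1.0]]
wrist_force: [1.2, -1.3, 0.2]
gripper_width: 1.0
t 1.77 tcp [ 0.3345 -0.4264  0.3136] w 1.0003 F [ 1.2 -1.3  0.2]
row: [-0.556, 0.53, -0.288, -0.0, 0.0, 0.057] dist 0.246
```

```bash
python3 -m creep '[[1,-0.556,0.53,-0.288,0,0,0.057],[1,-0.556,0.53,-0.288,0,0,0.057],[1,-0.556,0.53,-0.288,0,0,0.057],[1,-0.556,0.53,-0.288,0,0,0.057],[1,-0.556,0.53,-0.288,0,0,0.057]]'
python3 -m creep '[[1,-0.08,0.08,-0.05,0,0,0],[1,-0.12,0.12,-0.06,0,0,0],[1,-0.12,0.12,-0.06,0,0,0]]'
python3 -c "
from h import *
im,s=snap('wrist','w_mat');row((.47,.1,.36),down(125),s)"
```

```text
time_s: 2.18
tcp_pos: [0.4469, -0.271, 0.386]
ee_rot: [[-1.0, -0.001, 0.001], [-0.001, 1.0, -0.0], [-0.001, -0.0, -1.0]]
wrist_force: [0.8, -1.3, -0.0]
gripper_width: 1.0
time_s: 2.43
tcp_pos: [0.4854, -0.2325, 0.405]
ee_rot: [[-1.0, -0.006, 0.004], [-0.006, 1.0, -0.001], [-0.004, -0.001, -1.0]]
wrist_force: [-0.3, -0.9, 0.3]
gripper_width: 1.0
t 2.43 tcp [ 0.4854 -0.2325  0.405 ] w 1.0002 F [-0.3 -0.9  0.3]
row: [0.046, 1.109, 0.149, -0.001, 0.001, -0.193] dist 0.336
```

View pics/w_mat.png

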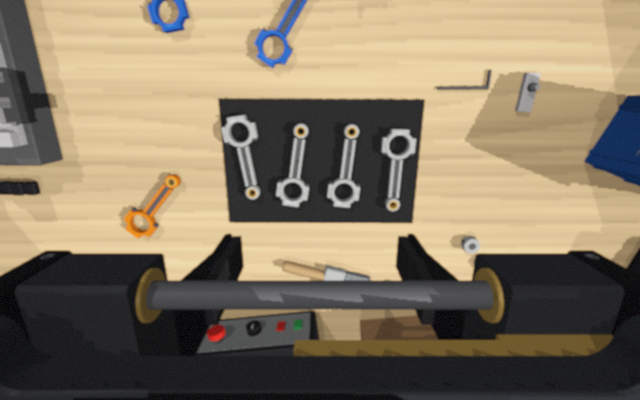

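```bash
python3 -c "
from h import *
im=cv2.imread('pics/w_mat.png');s=dict(ee_rot=np.array([[-1,-.006,.004],[-.006,1,-.001],[-.004,-.001,-1]]),tcp_pos=np.array([.4854,-.2325,.405]))
print(unproj(cam('wrist',s),[(252,193),(301,131),(352,131),(393,205),(239,131),(292,192),(344,192),(398,145),(470,246),(526,95),(220,99),(423,99),(414,222),(229,222)],.012).round(3))"
python3 -m creep '[[1,0.03,0.7,0.1,0,0,-0.19],[1,0.03,0.7,0.1,0,0,-0.19],[1,0.03,0.7,0.1,0,0,-0.19],[1,0.03,0.7,0.1,0,0,-0.19],[1,0.03,0.7,0.1,0,0,-0.19]]'
python3 -c "
from h import *
row((.48,.335,.36),down(159))"
```

```text
[[ 0.566 -0.351  0.012]
 [ 0.458 -0.263  0.012]
 [ 0.457 -0.178  0.012]
 [ 0.587 -0.1    0.012]
 [ 0.458 -0.367  0.012]
 [ 0.564 -0.28   0.012]
 [ 0.563 -0.188  0.012]
 [ 0.48  -0.1    0.012]
 [ 0.667  0.051  0.012]
 [ 0.398  0.1    0.012]
 [ 0.408 -0.394  0.012]
 [ 0.405 -0.065  0.012]
 [ 0.619 -0.059  0.012]
 [ 0.622 -0.396  0.012]]
time_s: 2.9
tcp_pos: [0.473, -0.0285, 0.3742]
ee_rot: [[-0.823, -0.569, 0.001], [-0.569, 0.823, -0.001], [-0.001, -0.001, -1.0]]
wrist_force: [1.2, -0.2, 0.1]
gripper_width: 1.002
t 2.90 tcp [ 0.473  -0.0285  0.3742] w 1.0017 F [ 1.2 -0.2  0.1]
row: [-0.708, 0.984, 0.047, -0.0, 0.0, -0.191] dist 0.364
```

```bash
python3 -m creep '[[1,-0.708,0.98,0.0,0,0,-0.191],[1,-0.708,0.98,0.0,0,0,-0.191],[1,-0.708,0.98,0.0,0,0,-0.191],[1,-0.708,0.98,0.0,0,0,-0.191],[1,-0.708,0.98,0.0,0,0,-0.191]]'
python3 -c "
from h import *
row((.48,.335,.36),down(159))"
```

```text
time_s: 3.32
tcp_pos: [0.4772, 0.1799, 0.3742]
ee_rot: [[-0.354, -0.935, 0.001], [-0.935, 0.354, -0.001], [0.001, -0.001, -1.0]]
wrist_force: [-0.4, -0.8, 0.1]
gripper_width: 1.0
t 3.32 tcp [0.4772 0.1799 0.3742] w 1.0002 F [-0.4 -0.8  0.1]
row: [-0.487, 0.174, 0.047, -0.0, -0.0, 0.002] dist 0.156
```

```bash
python3 -m creep '[[1,-0.1,0.05,0.0,0,0,0],[1,-0.1,0.05,0,0,0,0]]'
python3 -c "
from h import *
im,s=snap('wrist','w_lid');row((.487,.334,.36),down(159),s);print(s['ee_rot'].round(4).tolist())"
```

```text
time_s: 3.48
tcp_pos: [0.4734, 0.2168, 0.3725]
ee_rot: [[-0.35, -0.937, -0.001], [-0.937, 0.35, -0.001], [0.002, 0.001, -1.0]]
wrist_force: [-0.0, -0.1, -0.6]
gripper_width: 0.999
t 3.48 tcp [0.4734 0.2168 0.3725] w 0.9990 F [-0.  -0.1 -0.6]
row: [-0.382, 0.094, 0.041, 0.0, -0.001, 0.003] dist 0.119
[[-0.35, -0.9368, -0.0012], [-0.9368, 0.35, -0.0015], [0.0018, 0.0006, -1.0]]
```

View pics/w_lid.png

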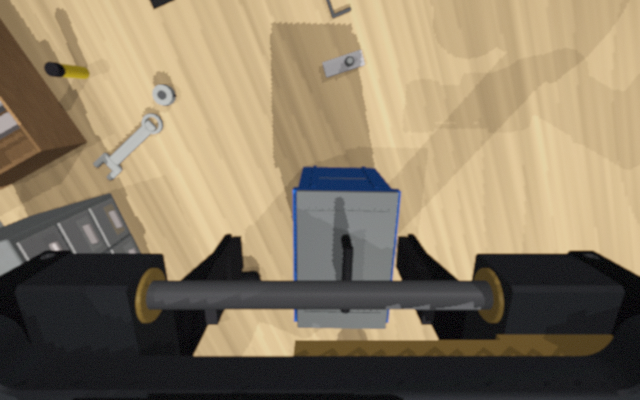

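```bash
python3 -c "
from h import *
s=r.sense();c=cam('wrist',s)
w=unproj(c,[(294,190.5),(398.5,190.5),(297,327),(388,327)],.167)[:,:2];print(w.round(4),w.mean(0))
print(np.linalg.norm(w[1]-w[0]),np.linalg.norm(w[2]-w[0]))
for a,b in [(0,1),(2,3),(0,2),(1,3)]: e=w[b]-w[a];print(np.degrees(np.arctan2(e[1],e[0])))
h=unproj(c,[(346,237),(347,309)],.2);print(h,h.mean(0));e=(h[1]-h[0]);print(np.linalg.norm(e),np.degrees(np.arctan2(e[1],e[0])))
cs=cam('side');im=cv2.imread('pics/side0.png');cv2.imwrite('pics/sd_t.png',cv2.resize(im[260:400,170:330],None,fx=4,fy=4,interpolation=2))"
```

```text
[[0.5071 0.2218]
 [0.3943 0.2639]
 [0.5736 0.3984]
 [0.4603 0.4407]] [0.48383119 0.33117477]
0.12038248600961646 0.18873319829137
159.5381446573424
159.55654995154927
69.38328258081089
69.55231523364856
[[0.46763376 0.28283979 0.2       ]
 [0.49673647 0.37082152 0.2       ]] [0.48218511 0.32683065 0.2       ]
0.09267013063767214 71.69675192653757
```

View pics/sd_t.png

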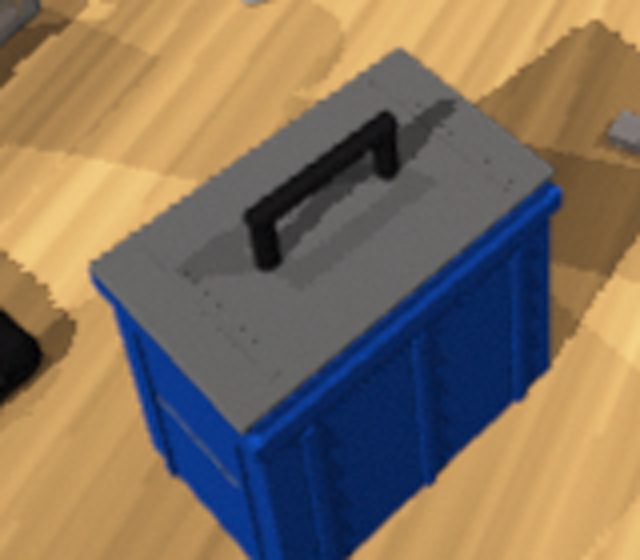

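```bash
python3 -m creep '[[1,-0.37,0.09,0.3,0,0,0],[1,-0.37,0.09,0.3,0,0,0],[1,-0.37,0.09,0.3,0,0,0],[1,-0.39,0.105,0.34,0,0,0],[1,-0.39,0.105,0.34,0,0,0]]'
python3 -c "
from h import *
row((.4835,.331,.198),down(159.5));snap('side','sd1')"
```

```text
time_s: 3.95
tcp_pos: [0.4831, 0.3348, 0.2632]
ee_rot: [[-0.351, -0.936, -0.011], [-0.936, 0.352, -0.01], [0.013, 0.007, -1.0]]
wrist_force: [0.7, -0.1, -1.7]
gripper_width: 0.998
t 3.95 tcp [0.4831 0.3348 0.2632] w 0.9983 F [ 0.7 -0.1 -1.7]
row: [0.009, -0.007, 0.218, 0.002, -0.004, -0.0] dist 0.065
```

View pics/sd1.png

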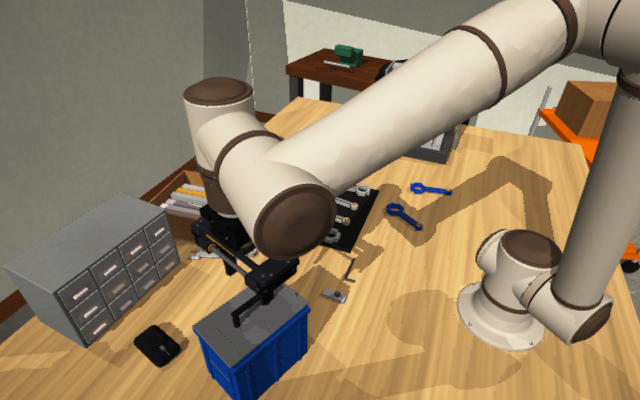

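```bash
python3 -m creep '[[1,0.01,-0.007,0.1,0.002,-0.004,0],[1,0.01,-0.007,0.18,0.002,-0.004,0],[1,0.01,-0.007,0.215,0.002,-0.004,0],[1,0.01,-0.007,0.215,0.002,-0.004,0]]'
python3 -m creep '[[0.1,0,0,0,0,0,0],[0.1,0,0,0,0,0,0],[0.1,0,0,0,0,0,0],[0.1,0,0,0,0,0,0],[0.1,0,0,0,0,0,0]]'
python3 -m creep '[[0.1,0,0,0,0,0,0],[0.1,0,0,0,0,0,0],[0.1,0,0,0,0,0,0],[0.1,0,0,0,0,0,0],[0.1,0,0,0,0,0,0]]'
```

```text
time_s: 4.33
tcp_pos: [0.4842, 0.327, 0.2005]
ee_rot: [[-0.354, -0.935, 0.0], [-0.935, 0.354, -0.002], [0.002, -0.001, -1.0]]
wrist_force: [-0.1, 0.5, -0.2]
gripper_width: 1.001
time_s: 4.75
tcp_pos: [0.4846, 0.3273, 0.2016]
ee_rot: [[-0.353, -0.935, 0.002], [-0.935, 0.353, -0.001], [0.0, -0.002, -1.0]]
wrist_force: [0.6, 0.5, -0.4]
gripper_width: 0.71
time_s: 5.17
tcp_pos: [0.4845, 0.3273, 0.2015]
ee_rot: [[-0.353, -0.935, 0.002], [-0.935, 0.353, -0.001], [0.0, -0.002, -1.0]]
wrist_force: [-0.2, -0.3, 0.3]
gripper_width: 0.326
```

```bash
python3 -m creep '[[0,-0.01,0,0.01,0,0,0],[0,-0.01,0,0.01,0,0,0],[0,-0.01,0,0.01,0,0,0],[0,-0.01,0,0.01,0,0,0],[0,-0.01,0,0.01,0,0,0]]'
python3 -m creep '[[0,0,0,0,0,0,0],[0,0,0,0,0,0,0],[0,0,0,-0.05,0,0,0],[0,0,0,-0.1,0,0,0],[0,0,0,-0.1,0,0,0]]'
python3 -c "
from h import *
snap('side','sd2',(150,200,350,400),3)
row((.4835,.331,.36),down(159.5))"
```

```text
time_s: 5.58
tcp_pos: [0.4853, 0.33, 0.198]
ee_rot: [[-0.353, -0.935, 0.001], [-0.935, 0.353, -0.002], [0.001, -0.001, -1.0]]
wrist_force: [0.0, -0.0, -2.6]
gripper_width: 0.125
time_s: 6.0
tcp_pos: [0.4866, 0.3308, 0.2306]
ee_rot: [[-0.353, -0.936, 0.005], [-0.936, 0.353, 0.001], [-0.003, -0.004, -1.0]]
wrist_force: [0.7, 1.2, -2.6]
gripper_width: 0.124
t 6.05 tcp [0.4859 0.3305 0.229 ] w 0.1218 F [-0.7  0.7 -3.5]
row: [0.001, 0.007, -0.437, -0.001, 0.0, -0.001] dist 0.131
```

View pics/sd2.png

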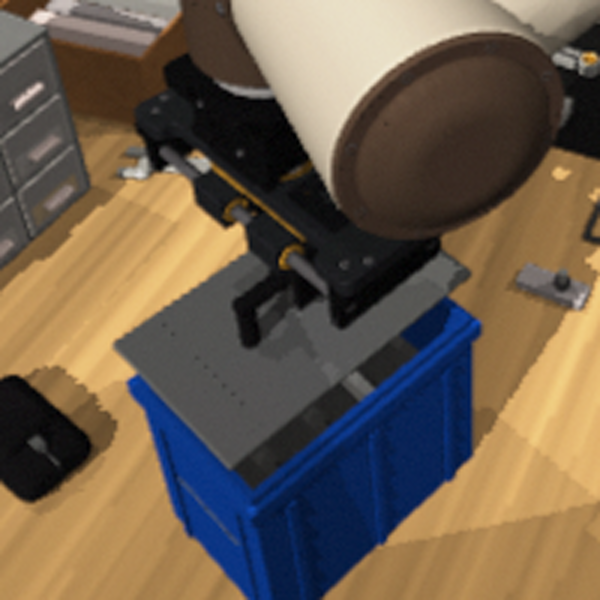

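```bash
python3 -m creep '[[0,0,0.005,-0.12,0,0,0],[0,0,0.005,-0.24,0,0,0],[0.0,0.1,0.0,-0.27,0,0,0],[0,0.2,0,-0.27,0,0,0],[0,0.3,0,-0.27,0,0,0]]'
python3 -c "
from h import *
row((.540,.093,.30),down(159.3))"
```

```text
time_s: 6.47
tcp_pos: [0.453, 0.2455, 0.3091]
ee_rot: [[-0.353, -0.936, 0.002], [-0.936, 0.353, 0.001], [-0.001, -0.001, -1.0]]
wrist_force: [0.6, 0.7, -3.9]
gripper_width: 0.12
t 6.47 tcp [0.453  0.2455 0.3091] w 0.1199 F [ 0.6  0.7 -3.9]
row: [0.373, -0.451, 0.031, -0.0, 0.0, 0.0] dist 0.176
```

```bash
python3 -m creep '[[0,0.1,-0.12,0.0,0,0,0],[0,0.2,-0.24,0.03,0,0,0],[0.0,0.28,-0.34,0.1,0,0,0],[0,0.35,-0.43,0.2,0,0,0],[0,0.375,-0.452,0.3,0,0,0]]'
python3 -c "
from h import *
row((.540,.093,.06),down(159.3))"
```

```text
time_s: 6.88
tcp_pos: [0.5415, 0.0922, 0.2236]
ee_rot: [[-0.355, -0.935, 0.007], [-0.935, 0.355, 0.002], [-0.004, -0.006, -1.0]]
wrist_force: [1.9, 1.2, -2.8]
gripper_width: 0.128
t 6.88 tcp [0.5415 0.0922 0.2236] w 0.1277 F [ 1.9  1.2 -2.8]
row: [0.002, 0.009, 0.545, -0.002, 0.001, -0.0] dist 0.164
```

```bash
python3 -m creep '[[0,0,0.0,0.1,0,0,0],[0,0,0.005,0.22,0,0,0],[0.0,0.0,0.005,0.34,0,0,0],[0,0,0.005,0.45,0,0,0],[0,0,0.005,0.52,0,0,0]]'
python3 -c "
from h import *
snap('side','sd3',(150,150,450,350),2.6)
row((.540,.093,.044),down(159.3))"
```

```text
time_s: 7.3
tcp_pos: [0.5382, 0.0915, 0.063]
ee_rot: [[-0.356, -0.934, -0.0], [-0.934, 0.356, -0.0], [0.0, -0.0, -1.0]]
wrist_force: [0.6, 0.4, -2.6]
gripper_width: 0.121
t 7.35 tcp [0.5363 0.0909 0.0598] w 0.1281 F [-1.5 -0.1 -5.6]
row: [-0.011, -0.009, 0.053, 0.002, -0.001, -0.001] dist 0.016
```

View pics/sd3.png

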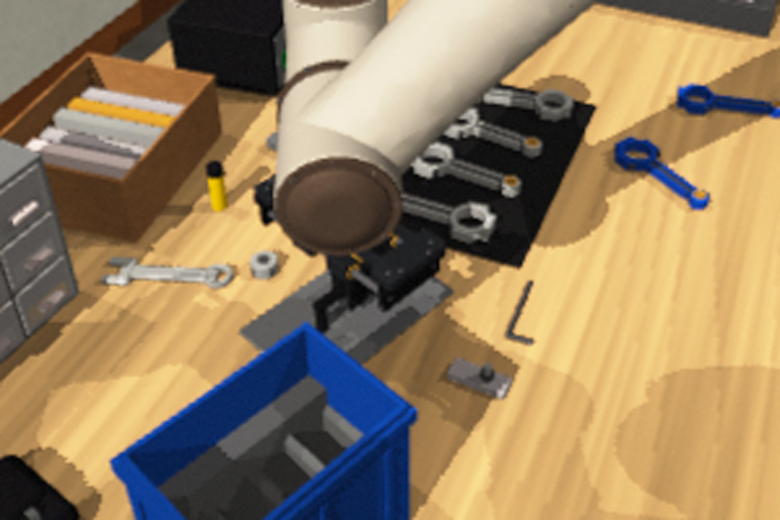

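Lid hovers over free bench, clear of hex key, clamp and nut. Lower the last 16 mm.

```bash
python3 -m creep '[[0,0,0,0.025,0,0,0],[0,0,0.0,0.042,0,0,0],[0.0,0.0,0.0,0.048,0,0,0],[0,0,0,0.052,0,0,0],[0,0,0,0.052,0,0,0]]'
```

```text
time_s: 7.77
tcp_pos: [0.537, 0.0913, 0.0453]
ee_rot: [[-0.357, -0.934, -0.004], [-0.934, 0.357, -0.001], [0.003, 0.003, -1.0]]
wrist_force: [-0.8, -0.6, -3.0]
gripper_width: 0.122
```

```bash
python3 -m creep '[[0,0,0,0.004,0,0,0],[0,0,0.0,0.007,0,0,0],[0.0,0.0,0.0,0.007,0,0,0]]'
```

```text
time_s: 8.02
tcp_pos: [0.5375, 0.0916, 0.0439]
ee_rot: [[-0.357, -0.934, -0.002], [-0.934, 0.357, -0.001], [0.001, 0.002, -1.0]]
wrist_force: [0.8, 0.1, -0.9]
gripper_width: 0.128
```

```bash
python3 -m creep '[[0.5,0,0,0.0,0,0,0],[0.5,0,0,0,0,0,0],[0.5,0,0,0,0,0,0],[0.5,0,0,0,0,0,0],[0.5,0,0,0,0,0,0]]'
python3 -m creep '[[0.5,0,0,-0.05,0,0,0],[0.5,0,0,-0.15,0,0,0],[0.5,0,0,-0.28,0,0,0],[0.5,0,0,-0.42,0,0,0],[0.5,0,0,-0.55,0,0,0]]'
python3 -c "
from h import *
row((.52,-.10,.20),down(90))"
```

```text
time_s: 8.43
tcp_pos: [0.5378, 0.0916, 0.0441]
ee_rot: [[-0.357, -0.934, -0.001], [-0.934, 0.357, -0.0], [0.001, 0.001, -1.0]]
wrist_force: [1.0, 0.0, 0.2]
gripper_width: 0.416
time_s: 8.85
tcp_pos: [0.5377, 0.0915, 0.2112]
ee_rot: [[-0.356, -0.934, -0.001], [-0.934, 0.356, -0.001], [0.001, 0.001, -1.0]]
wrist_force: [1.7, 0.2, 0.2]
gripper_width: 0.497
t 8.85 tcp [0.5377 0.0915 0.2112] w 0.4975 F [1.7 0.2 0.2]
row: [0.617, -0.172, 0.038, 0.0, -0.0, 0.384] dist 0.193
```

```bash
python3 -m creep '[[0.5,0.617,-0.172,-0.15,0,0,0.384],[0.5,0.617,-0.172,-0.15,0,0,0.384],[0.5,0.617,-0.172,-0.15,0,0,0.384],[0.5,0.617,-0.172,-0.15,0,0,0.384],[0.5,0.617,-0.172,-0.15,0,0,0.384]]'
python3 -c "
from h import *
row((.55,-.10,.24),down(90))"
```

```text
time_s: 9.27
tcp_pos: [0.5194, -0.1022, 0.2576]
ee_rot: [[-0.84, -0.543, 0.0], [-0.543, 0.84, -0.001], [0.0, -0.001, -1.0]]
wrist_force: [-0.1, -0.0, 0.3]
gripper_width: 0.502
t 9.27 tcp [ 0.5194 -0.1022  0.2576] w 0.5024 F [-0.1 -0.   0.3]
row: [-0.09, -0.049, 0.059, -0.0, -0.0, 0.183] dist 0.035
```

```bash
python3 -m creep '[[0.5,-0.09,-0.049,0,0,0,0.183],[0.5,-0.09,-0.049,0,0,0,0.183],[0.5,-0.09,-0.049,0,0,0,0.183],[0.5,-0.09,-0.049,0,0,0,0.183],[0.5,-0.09,-0.049,0,0,0,0.183]]'
python3 -m creep '[[0.5,0,0,0,0,0,0],[0.5,0,0,0,0,0,0]]'
python3 -c "
from h import *
im,s=snap('wrist','w_r1');row((.55,-.10,.24),down(90),s)
np.save('s.npy',s,allow_pickle=True);snap('side','sd4')
"
```

```text
time_s: 9.68
tcp_pos: [0.5499, -0.1001, 0.2575]
ee_rot: [[-1.0, 0.007, -0.0], [0.007, 1.0, -0.001], [0.0, -0.001, -1.0]]
wrist_force: [-0.7, 0.4, 0.0]
gripper_width: 0.502
time_s: 9.85
tcp_pos: [0.5498, -0.1002, 0.2574]
ee_rot: [[-1.0, 0.005, -0.001], [0.005, 1.0, -0.001], [0.001, -0.001, -1.0]]
wrist_force: [-0.8, 0.2, 0.5]
gripper_width: 0.499
t 9.85 tcp [ 0.5498 -0.1002  0.2574] w 0.4986 F [-0.8  0.2  0.5]
row: [-0.001, 0.001, 0.058, -0.0, -0.0, -0.002] dist 0.017
```

View pics/w_r1.png

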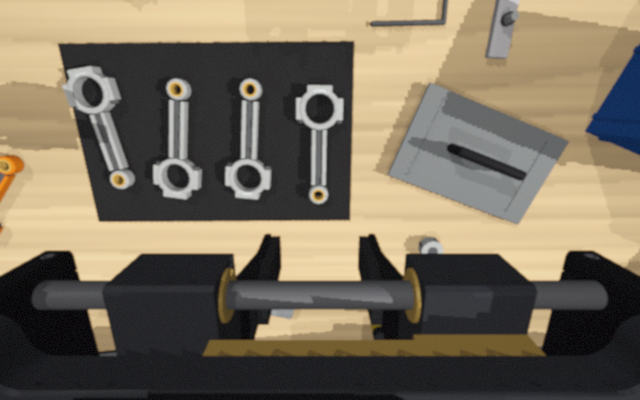

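View pics/sd4.png

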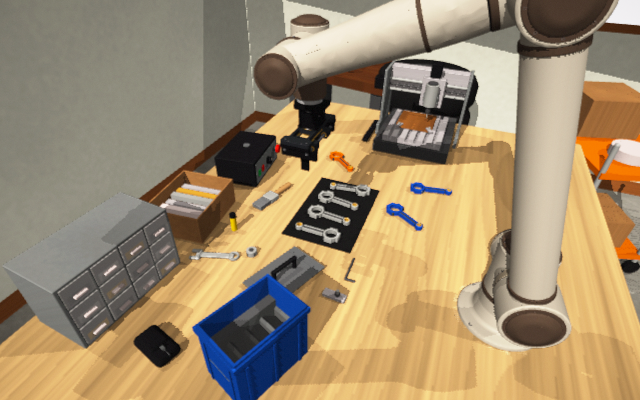

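```bash
cat > eyes.py <<'E'
from h import *
import sys
def show(c,prs):
    for sm,bg in prs:
        w=unproj(c,[sm,bg],.017)[:,:2];e=w[0]-w[1]
        print("small",w[0].round(4),"big",w[1].round(4),"len %.4f"%np.linalg.norm(e),"ang %.1f"%np.degrees(np.arctan2(e[1],e[0])))
E
python3 -c "
from eyes import *
s=np.load('s.npy',allow_pickle=True).item()
show(cam('wrist',s),[((318.5,195),(320,108)),((250,89),(247,178)),((177,89),(176,178)),((120,180),(92,90))])
"
python3 - <<'E'
import cv2
a=cv2.imread("pics/w_r1.png");cv2.imwrite("pics/w_r1c.png",cv2.resize(a[40:240,50:360],None,fx=2.5,fy=2.5,interpolation=2))
E
```

```text
small [ 0.5849 -0.1012] big [ 0.4785 -0.0991] len 0.1065 ang -1.2
small [ 0.4572 -0.1796] big [ 0.5624 -0.1905] len 0.1058 ang 174.0
small [ 0.4569 -0.2636] big [ 0.5622 -0.2793] len 0.1064 ang 171.5
small [ 0.5645 -0.3498] big [ 0.4577 -0.3616] len 0.1075 ang 6.3
```

View pics/w_r1c.png

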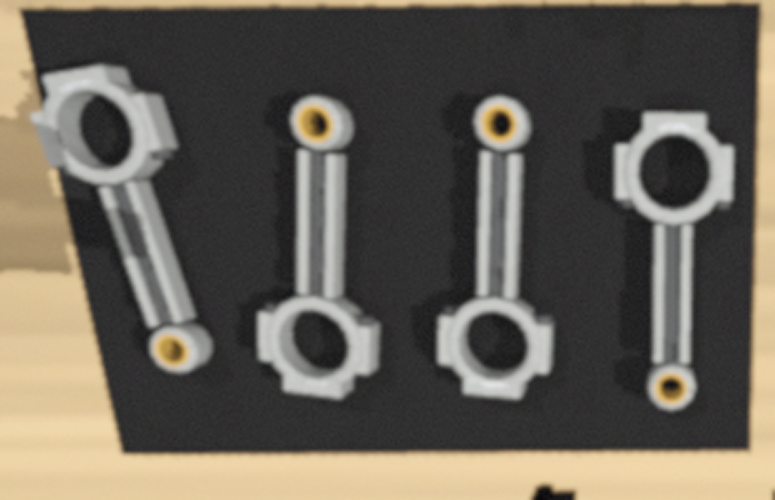

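```bash
python3 -c "
from h import *
row((.585,-.101,.0215),down(88.8))"
python3 -m creep '[[0.5,-0.05,-0.002,0.12,0,0,0.006],[0.5,-0.117,-0.003,0.24,0,0,0.006],[0.5,-0.117,-0.003,0.37,0,0,0.006],[0.5,-0.117,-0.003,0.5,0,0,0.006],[0.5,-0.117,-0.003,0.6,0,0,0.006]]'
python3 -c "
from h import *
row((.585,-.101,.0215),down(88.8));im,s=snap('wrist','w_r1b')"
```

```text
t 9.95 tcp [ 0.5499 -0.1001  0.2574] w 0.4988 F [0.1 0.2 0.6]
row: [-0.118, -0.002, 0.786, -0.0, -0.0, 0.005] dist 0.239
time_s: 10.37
tcp_pos: [0.5836, -0.1012, 0.0743]
ee_rot: [[-1.0, 0.023, -0.004], [0.023, 1.0, -0.0], [0.004, -0.001, -1.0]]
wrist_force: [-0.6, -0.2, -0.0]
gripper_width: 0.5
t 10.37 tcp [ 0.5836 -0.1012  0.0743] w 0.5001 F [-0.6 -0.2 -0. ]
row: [-0.005, 0.001, 0.176, -0.0, -0.001, -0.001] dist 0.053
```

View pics/w_r1b.png

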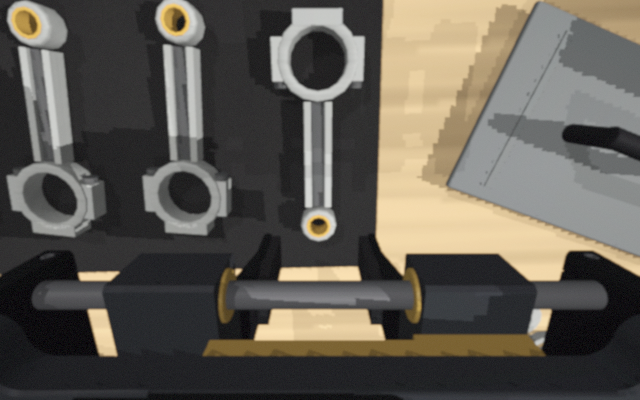

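```bash
python3 -c "
from eyes import *
show(cam('wrist'),[((318.5,224),(318.5,62))])"
python3 -m creep '[[0.5,-0.005,0,0.08,0,0,0],[0.5,-0.005,0,0.14,0,0,0],[0.5,-0.005,0,0.17,0,0,0],[0.5,-0.005,0,0.176,0,0,0],[0.5,-0.005,0,0.176,0,0,0]]'
```

```text
small [ 0.5767 -0.1015] big [ 0.4766 -0.0991] len 0.1002 ang -1.4
time_s: 10.83
tcp_pos: [0.5795, -0.1011, 0.0204]
ee_rot: [[-1.0, 0.022, -0.017], [0.022, 1.0, -0.001], [0.017, -0.001, -1.0]]
wrist_force: [-10.6, 3.4, 20.8]
gripper_width: 0.504
```

```bash
python3 -m creep '[[0.5,0,0,-0.012,0,0.005,0],[0.5,0,0,-0.012,0,0.005,0],[0.5,0,0,-0.012,0,0.005,0]]'
python3 -c "
from h import *
row((.582,-.101,.0225),down(88.8));im,s=snap('wrist','w_r1d');np.save('s.npy',s,allow_pickle=True);snap('scene','sc1',(220,150,360,270),5)"
```

```text
time_s: 11.08
tcp_pos: [0.5809, -0.1009, 0.0255]
ee_rot: [[-0.999, 0.021, -0.03], [0.021, 1.0, -0.0], [0.029, -0.001, -1.0]]
wrist_force: [0.6, 0.2, 0.4]
gripper_width: 0.502
t 11.08 tcp [ 0.5809 -0.1009  0.0255] w 0.5018 F [0.6 0.2 0.4]
row: [-0.004, -0.0, 0.01, -0.0, -0.009, -0.0] dist 0.003
```

View pics/w_r1d.png

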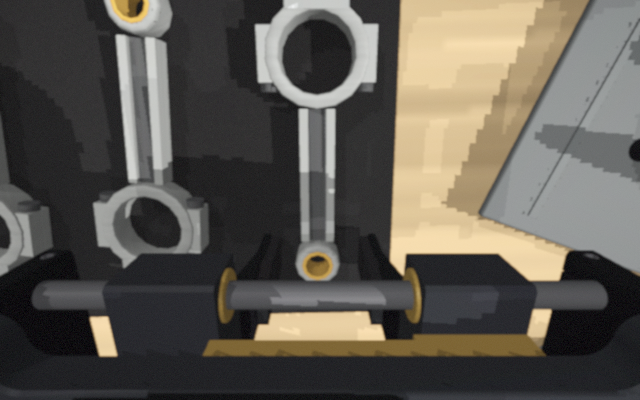

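View pics/sc1.png

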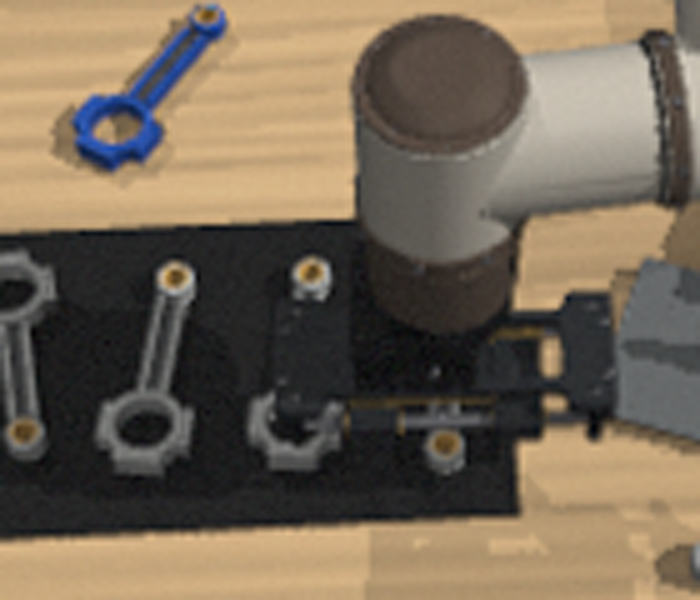

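```bash
python3 -c "
from eyes import *
s=np.load('s.npy',allow_pickle=True).item()
show(cam('wrist',s),[((318,267),(317,55))])
show(cam('scene'),[((309,239),(308,209))])
c=cam('wrist',s);print(proj(c,s['tcp_pos']+s['ee_rot']@np.array([0,0,.008])), proj(cam('scene'),s['tcp_pos']+np.array([0,0,-.008])))
row((.582,-.101,.0225),down(88.8))
"
```

```text
small [ 0.5859 -0.1017] big [ 0.4793 -0.0999] len 0.1066 ang -0.9
small [ 0.5844 -0.1027] big [ 0.4775 -0.1015] len 0.1070 ang -0.7
[[319.1384865  258.57259846]] [[309.5599031  237.86935402]]
t 11.18 tcp [ 0.5797 -0.1011  0.0241] w 0.5010 F [ 0.5 -0.5 -0.3]
row: [-0.008, 0.0, 0.005, -0.0, -0.01, -0.0] dist 0.003
```

```bash
python3 -m creep '[[0.5,-0.017,0,0.002,0,-0.01,0],[0.5,-0.017,0,0.002,0,-0.01,0],[0.5,-0.017,0,0.002,0,-0.01,0]]'
python3 -m creep '[[0,0,0,0,0,0,0],[0,0,0,0,0,0,0],[0,0,0,0,0,0,0],[0,0,0,0,0,0,0],[0,0,0,0,0,0,0]]'
```

```text
time_s: 11.43
tcp_pos: [0.5842, -0.1012, 0.0228]
ee_rot: [[-1.0, 0.022, -0.003], [0.022, 1.0, -0.001], [0.003, -0.001, -1.0]]
wrist_force: [0.0, 0.6, -0.6]
gripper_width: 0.498
time_s: 11.85
tcp_pos: [0.5843, -0.1013, 0.0228]
ee_rot: [[-1.0, 0.022, -0.003], [0.022, 1.0, -0.001], [0.003, -0.001, -1.0]]
wrist_force: [0.5, -0.6, -1.2]
gripper_width: 0.26
```

```bash
python3 -m creep '[[0,0,0,0,0,0,0],[0,0,0,-0.04,0,0,0],[0,0,0,-0.12,0,0,0],[0,0,0,-0.22,0,0,0],[0,0,0,-0.34,0,0,0]]'
python3 -m creep '[[0,0,0,-0.1,0,0,0],[0,0,0,-0.2,0,0,0],[0,0,0,-0.3,0,0,0],[0,0,0,-0.38,0,0,0],[0,0,0,-0.4,0,0,0]]'
python3 -c "
from h import *
im,s=snap('side','sd5',(200,80,450,280),3);snap('wrist','w5');snap('scene','sc5',(220,130,400,290),4)"
```

```text
time_s: 12.27
tcp_pos: [0.5821, -0.101, 0.1231]
ee_rot: [[-1.0, 0.022, -0.01], [0.022, 1.0, -0.001], [0.01, -0.001, -1.0]]
wrist_force: [0.1, 0.8, -3.3]
gripper_width: 0.263
time_s: 12.68
tcp_pos: [0.5849, -0.101, 0.2473]
ee_rot: [[-1.0, 0.022, -0.003], [0.022, 1.0, -0.001], [0.003, -0.001, -1.0]]
wrist_force: [0.4, -0.1, -1.9]
gripper_width: 0.262
```

View pics/sd5.png

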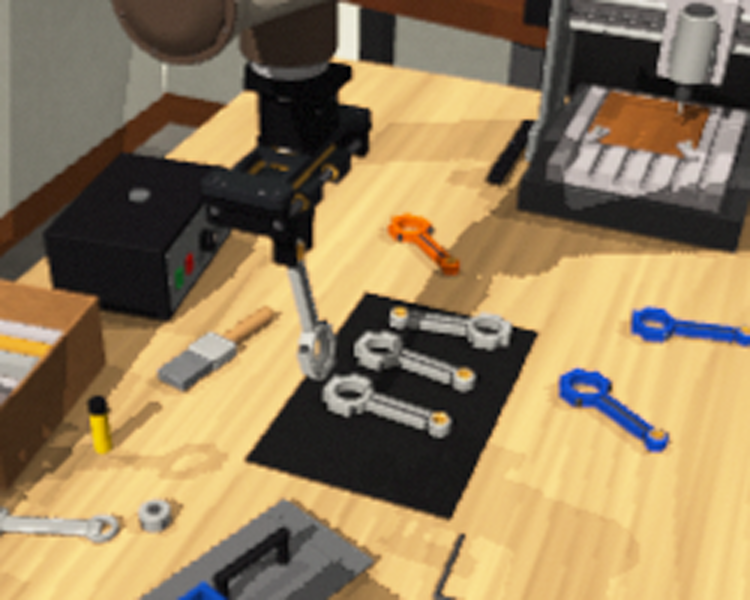

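View pics/w5.png

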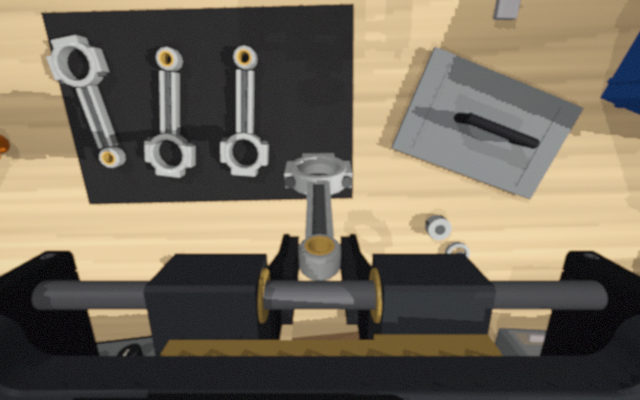

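View pics/sc5.png

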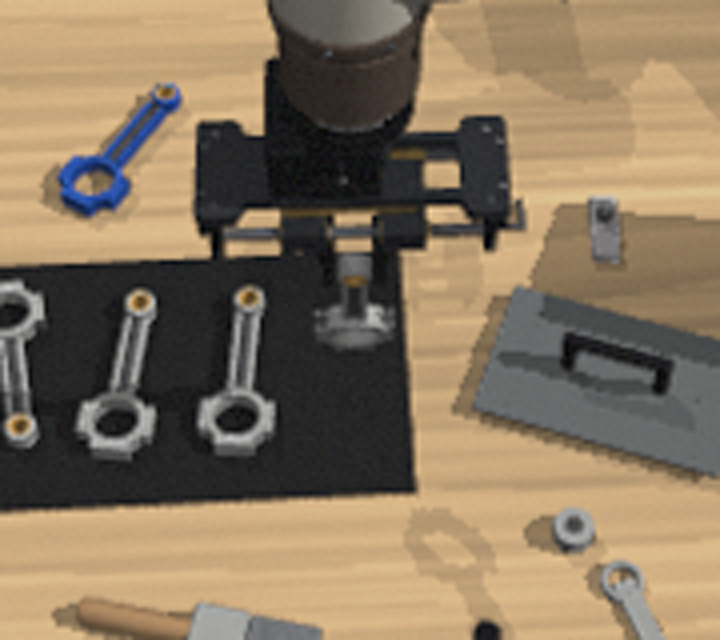

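```bash
cat > ang.py <<'E'
from h import *
m=r.camera_model("wrist");M=np.linalg.inv(np.array(m["mount"]));K=np.array(m["mtx"])
for th in [-.1,0,.1,.2,.3,.4,.5,.6]:
    o=[]
    for L in (.105,.131):
        for e in (.0,):
            p=np.array([L*np.sin(th),0,.011+L*np.cos(th),1]);q=K@(M@p)[:3];o.append((q[:2]/q[2]).round(0))
    print(th,o)
E
python3 ang.py
python3 -m creep '[[0.1,0,0,0.08,0,0,0],[0.15,0,0,0.16,0,0,0],[0.18,0,0,0.23,0,0,0],[0.2,0,0,0.23,0,0,0],[0.2,0,0,0.23,0,0,0]]'
python3 -c "
from h import *
snap('wrist','w6',(200,100,440,300),3)"
```

```text
-0.1 [array([319., 210.]), array([319., 203.])]
0 [array([319., 198.]), array([319., 190.])]
0.1 [array([319., 187.]), array([319., 176.])]
0.2 [array([319., 175.]), array([319., 163.])]
0.3 [array([319., 164.]), array([319., 150.])]
0.4 [array([319., 153.]), array([319., 136.])]
0.5 [array([319., 141.]), array([319., 123.])]
0.6 [array([319., 130.]), array([319., 109.])]
time_s: 13.25
tcp_pos: [0.5795, -0.1007, 0.1692]
ee_rot: [[-1.0, 0.023, -0.02], [0.023, 1.0, -0.0], [0.02, -0.001, -1.0]]
wrist_force: [-0.5, -0.4, -2.5]
gripper_width: 0.261
```

View pics/w6.png

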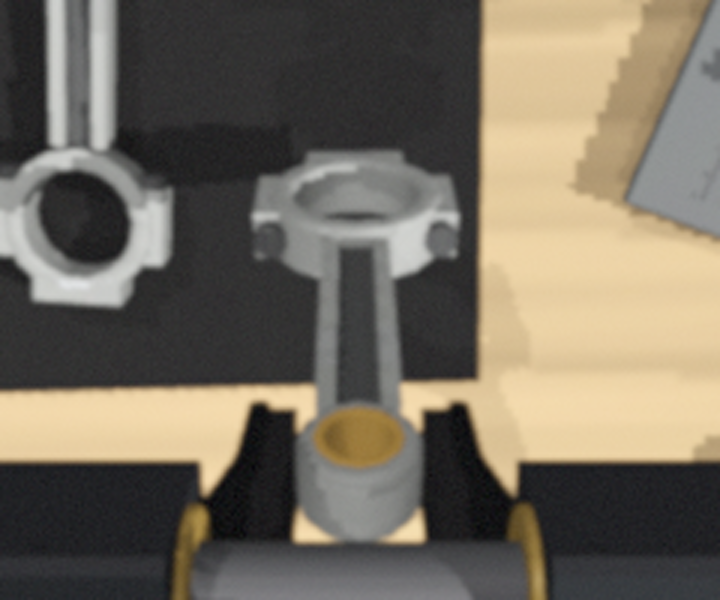

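```bash
cat > look.sh <<'E'
python3 -c "
from h import *
im,s=snap('wrist','$1',(200,100,440,300),3)"
E
python3 -m creep '[[0.22,0,0,0,0,0,0],[0.23,0,0,0,0,0,0],[0.235,0,0,0,0,0,0],[0.24,0,0,0,0,0,0],[0.24,0,0,0,0,0,0]]'; sh look.sh w7
```

```text
time_s: 13.72
tcp_pos: [0.5813, -0.1007, 0.172]
ee_rot: [[-1.0, 0.023, -0.014], [0.023, 1.0, -0.0], [0.014, -0.001, -1.0]]
wrist_force: [-0.5, 1.0, -2.9]
gripper_width: 0.263
```

View pics/w7.png

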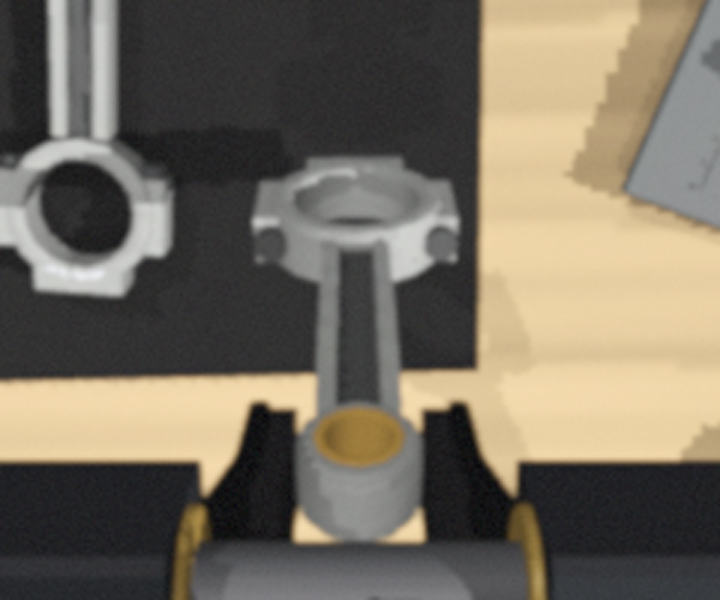

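```bash
python3 -m creep '[[0.242,0,0,0,0,0,0],[0.244,0,0,0,0,0,0],[0.246,0,0,0,0,0,0],[0.248,0,0,0,0,0,0],[0.25,0,0,0,0,0,0]]'; sh look.sh w8
```

```text
time_s: 14.18
tcp_pos: [0.5812, -0.1007, 0.1718]
ee_rot: [[-1.0, 0.023, -0.014], [0.023, 1.0, -0.0], [0.014, -0.001, -1.0]]
wrist_force: [-0.9, -0.6, -2.6]
gripper_width: 0.263
```

View pics/w8.png

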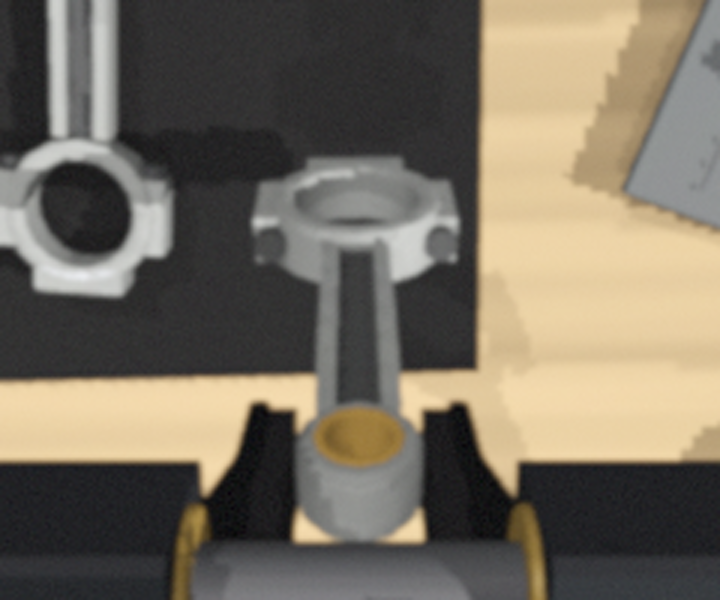

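```bash
python3 -m creep '[[0.252,0,0,0,0,0,0],[0.253,0,0,0,0,0,0],[0.254,0,0,0,0,0,0],[0.255,0,0,0,0,0,0],[0.256,0,0,0,0,0,0]]'; python3 -m creep '[[0.257,0,0,0,0,0,0],[0.258,0,0,0,0,0,0],[0.259,0,0,0,0,0,0]]';sh look.sh w9
```

```text
time_s: 14.65
tcp_pos: [0.5813, -0.1007, 0.1718]
ee_rot: [[-1.0, 0.023, -0.014], [0.023, 1.0, -0.0], [0.014, -0.001, -1.0]]
wrist_force: [0.5, -0.2, -3.3]
gripper_width: 0.263
time_s: 14.9
tcp_pos: [0.5813, -0.1007, 0.1718]
ee_rot: [[-1.0, 0.023, -0.014], [0.023, 1.0, -0.0], [0.014, -0.001, -1.0]]
wrist_force: [-0.1, -0.5, -3.5]
gripper_width: 0.263
```

View pics/w9.png

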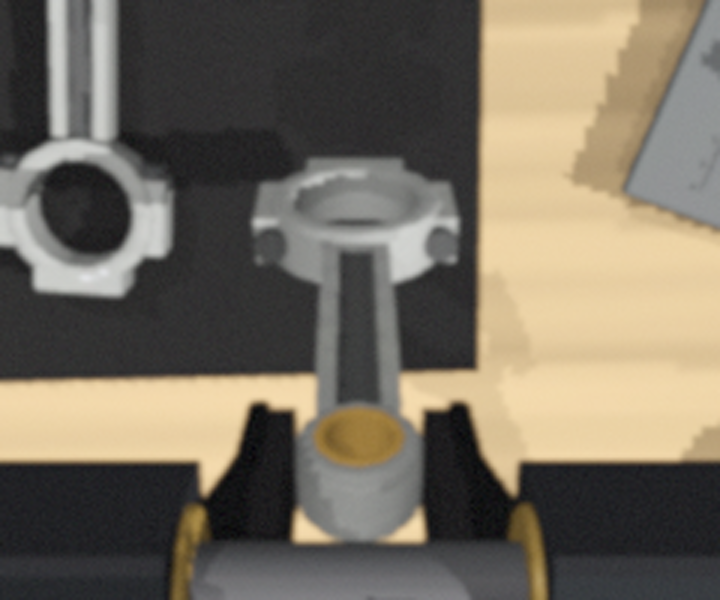

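```bash
python3 -m creep '[[0.26,0,0,0,0,0,0],[0.261,0,0,0,0,0,0],[0.262,0,0,0,0,0,0],[0.263,0,0,0,0,0,0]]'; sh look.sh w10; python3 -m creep '[[0.264,0,0,0,0,0,0],[0.265,0,0,0,0,0,0],[0.265,0,0,0,0,0,0]]'; sh look.sh w11
```

```text
time_s: 15.28
tcp_pos: [0.5813, -0.1007, 0.1718]
ee_rot: [[-1.0, 0.023, -0.014], [0.023, 1.0, -0.0], [0.014, -0.001, -1.0]]
wrist_force: [0.0, -0.5, -3.7]
gripper_width: 0.267
time_s: 15.58
tcp_pos: [0.5813, -0.1007, 0.1718]
ee_rot: [[-1.0, 0.023, -0.014], [0.023, 1.0, -0.0], [0.014, -0.001, -1.0]]
wrist_force: [-0.1, 0.8, -3.0]
gripper_width: 0.267
```

View pics/w11.png

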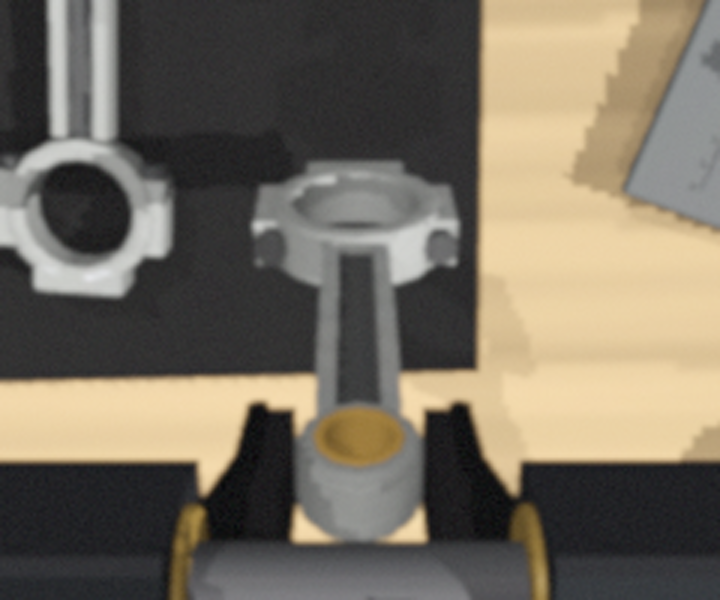

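```bash
python3 -m creep '[[0.267,0,0,0,0,0,0],[0.268,0,0,0,0,0,0],[0.269,0,0,0,0,0,0],[0.269,0,0,0,0,0,0]]'; sh look.sh w12; python3 -m creep '[[0.27,0,0,0,0,0,0],[0.271,0,0,0,0,0,0],[0.271,0,0,0,0,0,0]]'; sh look.sh w13; python3 -c "
import cv2,numpy as np
cv2.imwrite('pics/w1213.png',cv2.resize(np.hstack([cv2.imread('pics/w12.png'),cv2.imread('pics/w13.png')]),(800,333)))"
```

```text
time_s: 15.97
tcp_pos: [0.5812, -0.1007, 0.1718]
ee_rot: [[-1.0, 0.023, -0.015], [0.023, 1.0, -0.0], [0.015, -0.001, -1.0]]
wrist_force: [0.7, -0.3, -3.5]
gripper_width: 0.272
time_s: 16.27
tcp_pos: [0.5812, -0.1007, 0.1718]
ee_rot: [[-1.0, 0.023, -0.015], [0.023, 1.0, -0.0], [0.015, -0.001, -1.0]]
wrist_force: [-0.4, 0.5, -2.5]
gripper_width: 0.268
```

View pics/w1213.png

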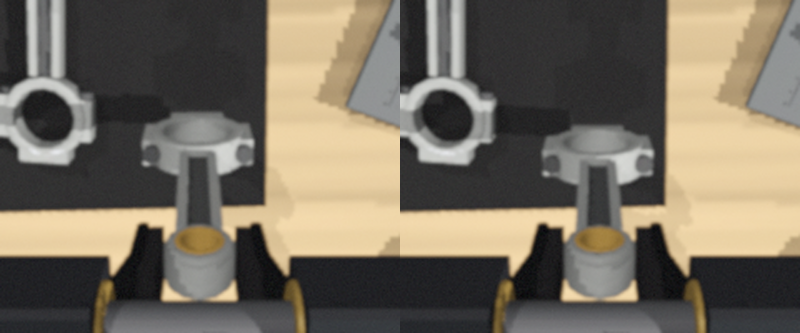

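```bash
python3 -m creep '[[0.272,0,0,0,0,0,0],[0.272,0,0,0,0,0,0],[0.273,0,0,0,0,0,0],[0.273,0,0,0,0,0,0]]'; sh look.sh w12; python3 -m creep '[[0.2735,0,0,0,0,0,0],[0.274,0,0,0,0,0,0],[0.274,0,0,0,0,0,0]]'; sh look.sh w13; python3 -c "
import cv2,numpy as np
cv2.imwrite('pics/w1213b.png',cv2.resize(np.hstack([cv2.imread('pics/w12.png'),cv2.imread('pics/w13.png')]),(800,333)))"
```

```text
time_s: 16.65
tcp_pos: [0.5812, -0.1007, 0.1718]
ee_rot: [[-1.0, 0.023, -0.015], [0.023, 1.0, -0.0], [0.015, -0.001, -1.0]]
wrist_force: [-0.1, -0.2, -2.7]
gripper_width: 0.27
time_s: 16.95
tcp_pos: [0.5818, -0.1009, 0.1726]
ee_rot: [[-1.0, 0.022, -0.013], [0.022, 1.0, -0.001], [0.013, -0.001, -1.0]]
wrist_force: [-0.1, -0.0, 0.7]
gripper_width: 0.274
```

View pics/w1213b.png

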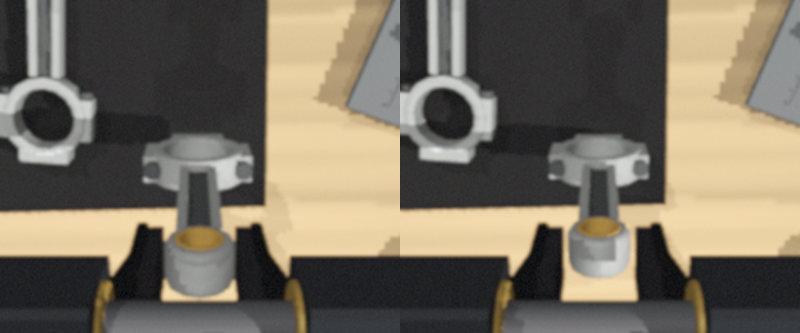

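```bash
python3 -m creep '[[0.33,0,0,0.08,0,0,0],[0.2,0,0,0.085,0,0,0],[0,0,0,0.085,0,0,0]]'; sh look.sh w14;python3 -c "
from h import *
snap('side','sd6',(200,80,450,280),3);snap('scene','sc6',(220,130,400,290),4)"
```

```text
time_s: 17.25
tcp_pos: [0.5805, -0.1009, 0.1461]
ee_rot: [[-1.0, 0.023, -0.016], [0.023, 1.0, -0.001], [0.016, -0.001, -1.0]]
wrist_force: [-0.4, 0.1, -2.5]
gripper_width: 0.26
```

View pics/w14.png

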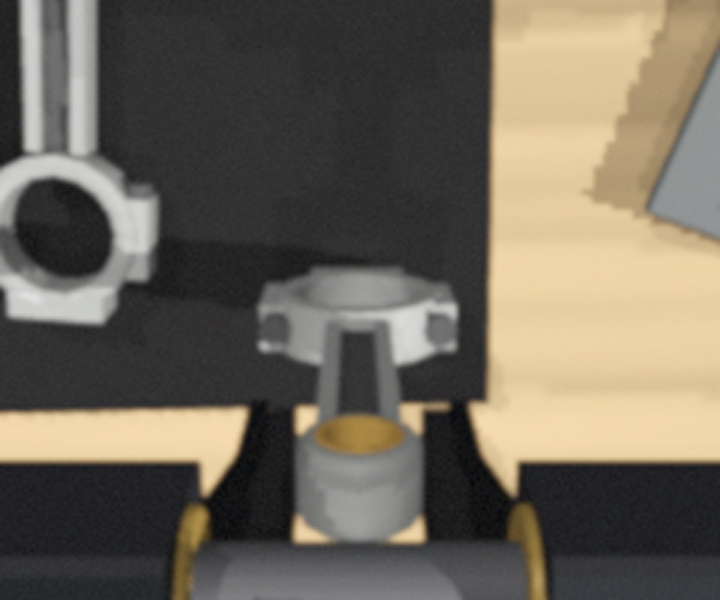

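View pics/sd6.png

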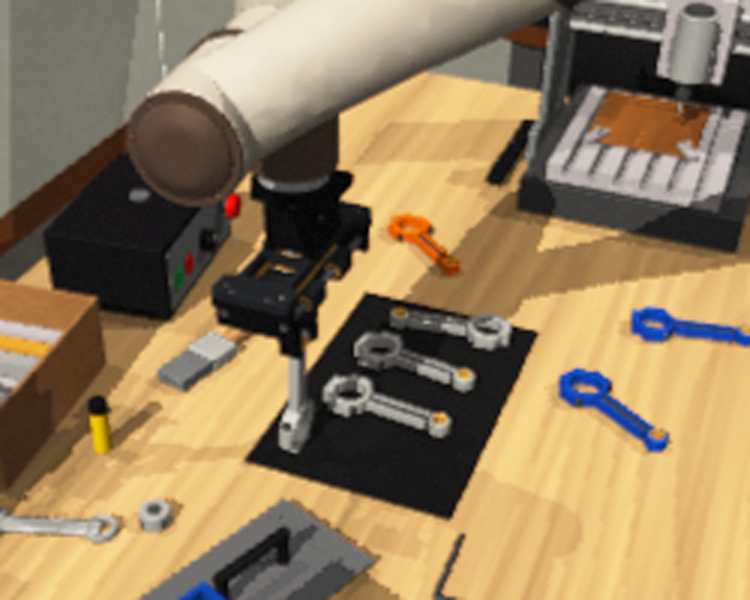

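```bash
python3 -m creep '[[0,0,0,-0.08,0,0,0],[0,0,0,-0.2,0,0,0],[0,0,0,-0.34,0,0,0],[0,0,0,-0.48,0,0,0],[0,0,0,-0.6,0,0,0]]'
python3 -c "
from h import *
row((.46,.15,.37),down(124))"
```

```text
time_s: 17.82
tcp_pos: [0.5837, -0.1009, 0.3309]
ee_rot: [[-1.0, 0.022, -0.011], [0.022, 1.0, -0.001], [0.011, -0.001, -1.0]]
wrist_force: [1.2, -0.1, -3.2]
gripper_width: 0.263
t 17.82 tcp [ 0.5837 -0.1009  0.3309] w 0.2629 F [ 1.2 -0.1 -3.2]
row: [0.432, 0.827, -0.127, 0.001, -0.003, -0.196] dist 0.282
```

```bash
python3 -m creep '[[0,0.06,0.11,-0.04,0,-0.003,-0.04],[0,0.12,0.23,-0.1,0,-0.003,-0.08],[0,0.18,0.35,-0.13,0,-0.003,-0.12],[0,0.25,0.47,-0.13,0,-0.003,-0.16],[0,0.31,0.59,-0.13,0,-0.003,-0.196]]'
python3 -c "
from h import *
row((.43,.25,.37),down(159.4))"
```

```text
time_s: 18.23
tcp_pos: [0.4939, 0.0788, 0.3722]
ee_rot: [[-0.826, -0.563, 0.0], [-0.563, 0.826, 0.003], [-0.002, 0.002, -1.0]]
wrist_force: [-0.3, 1.4, -3.1]
gripper_width: 0.262
t 18.23 tcp [0.4939 0.0788 0.3722] w 0.2616 F [-0.3  1.4 -3.1]
row: [-0.146, 0.591, 0.009, 0.001, 0.001, -0.195] dist 0.183
```

```bash
python3 -m creep '[[0,-0.03,0.12,0,0,0,-0.04],[0,-0.06,0.24,0,0,0,-0.08],[0,-0.09,0.36,0,0,0,-0.12],[0,-0.12,0.48,0,0,0,-0.16],[0,-0.146,0.59,0,0,0,-0.195]]'
python3 -m creep '[[0,0,0,0,0,0,0],[0,0,0,0,0,0,0]]'
python3 -c "
from h import *
im,s=snap('wrist','w15');np.save('s.npy',s,allow_pickle=True);row((.506,.390,.37),down(159.4))"
```

```text
time_s: 18.65
tcp_pos: [0.4289, 0.2513, 0.3734]
ee_rot: [[-0.346, -0.938, 0.001], [-0.938, 0.346, 0.004], [-0.004, 0.001, -1.0]]
wrist_force: [0.5, 0.6, -3.1]
gripper_width: 0.266
time_s: 18.82
tcp_pos: [0.4278, 0.2527, 0.3737]
ee_rot: [[-0.342, -0.94, 0.0], [-0.94, 0.342, 0.004], [-0.004, 0.001, -1.0]]
wrist_force: [-0.6, -1.7, -2.2]
gripper_width: 0.267
t 18.87 tcp [0.4281 0.2515 0.3737] w 0.2647 F [ 0.3 -0.5 -2.8]
row: [-0.523, -0.085, 0.014, 0.0, 0.001, 0.003] dist 0.159
```

View pics/w15.png

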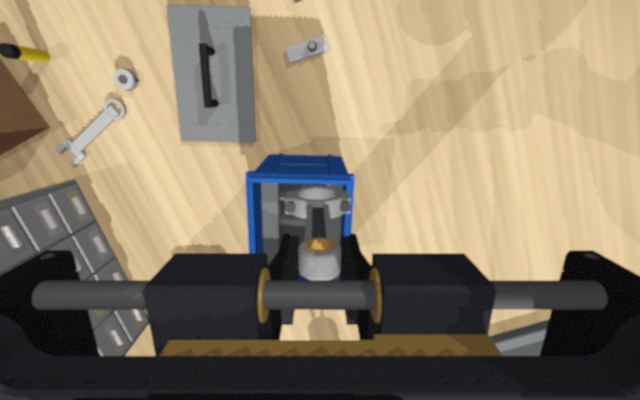

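```bash
python3 -c "
from h import *
s=np.load('s.npy',allow_pickle=True).item();c=cam('wrist',s)
w=unproj(c,[(248,175),(353.5,175)],.162)[:,:2];e=w[1]-w[0];print(w.round(4),np.linalg.norm(e),np.degrees(np.arctan2(e[1],e[0])))
a=cv2.imread('pics/w15.png');cv2.imwrite('pics/w15c.png',cv2.resize(a[140:290,220:380],None,fx=4,fy=4,interpolation=2))
snap('scene','sc7',(400,120,520,240),5);snap('side','sd7',(170,250,330,400),4)
"
```

```text
[[0.506  0.2276]
 [0.3916 0.2691]] 0.12173411419309565 160.0679415763066
```

View pics/w15c.png

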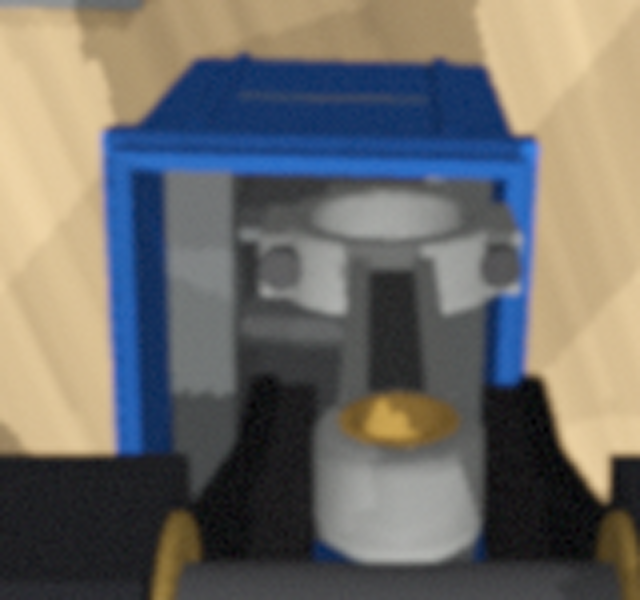

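View pics/sc7.png

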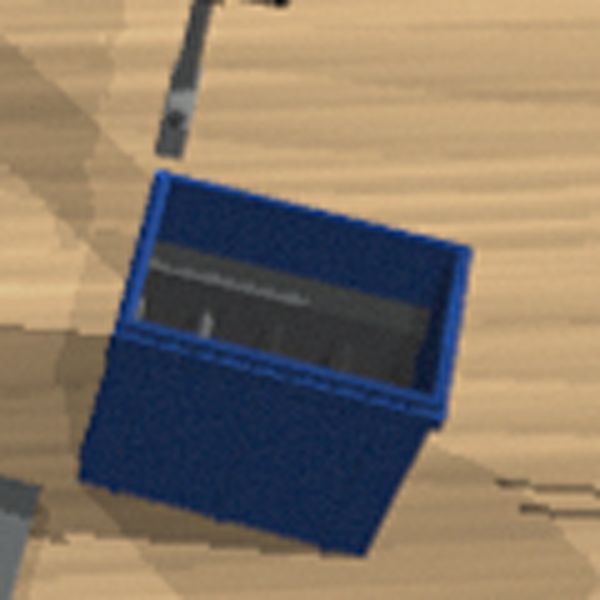

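View pics/sd7.png

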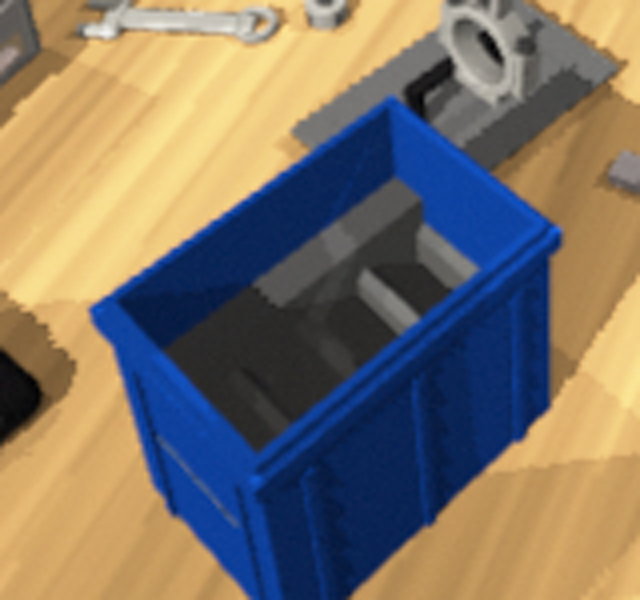

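```bash
python3 -c "
from h import *
for n,q in [('scene',[(432,154.8),(493.6,169.4),(488,201.6),(423.6,185.6)]),('side',[(309.5,308),(234.5,369.3),(193.8,326),(268,275)])]:
    w=unproj(cam(n),q,.162)[:,:2];print(n,w.round(4).tolist(),w.mean(0).round(4))
    for a,b in [(0,1),(1,2),(2,3),(3,0)]:
        e=w[b]-w[a];print(np.linalg.norm(e).round(3),np.degrees(np.arctan2(e[1],e[0])).round(1))
"
```

```text
scene [[0.4008, 0.2699], [0.4642, 0.4375], [0.5756, 0.3926], [0.5122, 0.225]] [0.4882 0.3312]
0.179 69.3
0.12 -22.0
0.179 -110.7
0.12 158.1
side [[0.3885, 0.277], [0.4565, 0.4415], [0.5715, 0.3975], [0.5036, 0.2322]] [0.48   0.3371]
0.178 67.6
0.123 -21.0
0.179 -112.4
0.123 158.7
```

```bash
python3 -c "
from h import *
row((.506,.3913,.36),down(159.1))"
python3 -m creep '[[0,-0.1,-0.01,0,0,0,0.003],[0,-0.2,-0.03,0.0,0,0,0.003],[0,-0.3,-0.05,0.0,0,0,0.003],[0,-0.4,-0.07,0.02,0,0,0.003],[0,-0.5,-0.083,0.03,0,0,0.003]]'
python3 -c "
from h import *
row((.506,.3913,.265),down(159.1))"
```

```text
t 18.97 tcp [0.429  0.2507 0.3736] w 0.2625 F [ 0.3 -0.6 -3.4]
row: [-0.528, -0.078, 0.048, 0.0, 0.001, 0.003] dist 0.161
time_s: 19.38
tcp_pos: [0.506, 0.3824, 0.365]
ee_rot: [[-0.359, -0.934, 0.001], [-0.934, 0.359, 0.004], [-0.005, 0.001, -1.0]]
wrist_force: [-0.3, 1.9, -3.2]
gripper_width: 0.265
t 19.38 tcp [0.506  0.3824 0.365 ] w 0.2650 F [-0.3  1.9 -3.2]
row: [-0.026, 0.01, 0.333, 0.0, 0.001, -0.001] dist 0.100
```

```bash
python3 -m creep '[[0,-0.026,0.01,0.06,0,0,0],[0,-0.026,0.01,0.14,0,0,0],[0,-0.026,0.01,0.23,0,0,0],[0,-0.026,0.01,0.3,0,0,0],[0,-0.026,0.01,0.33,0,0,0]]'
python3 -m creep '[[0,0,0,0,0,0,0],[0,0,0,0,0,0,0]]'
python3 -c "
from h import *
im,s=snap('wrist','w16',(200,130,440,300),3);im,s=snap('scene','sc8',(400,120,520,240),5);im,s=snap('side','sd8',(170,250,330,400),4);row((.506,.3913,.15),down(159.1))"
```

```text
time_s: 19.8
tcp_pos: [0.5057, 0.3889, 0.2618]
ee_rot: [[-0.361, -0.932, -0.005], [-0.932, 0.361, -0.0], [0.002, 0.004, -1.0]]
wrist_force: [-0.8, -0.9, -3.4]
gripper_width: 0.261
time_s: 19.97
tcp_pos: [0.5063, 0.3877, 0.2616]
ee_rot: [[-0.363, -0.932, -0.005], [-0.932, 0.363, -0.002], [0.004, 0.004, -1.0]]
wrist_force: [0.2, -0.6, -3.2]
gripper_width: 0.259
t 20.12 tcp [0.5067 0.3892 0.2639] w 0.2651 F [ 1.5  0.  -2.7]
row: [-0.005, 0.004, 0.38, 0.001, 0.001, -0.002] dist 0.114
```

View pics/w16.png

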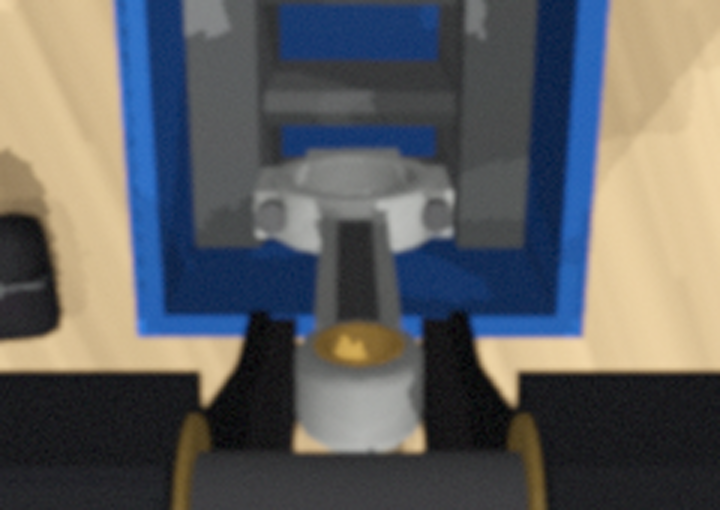

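View pics/sd8.png

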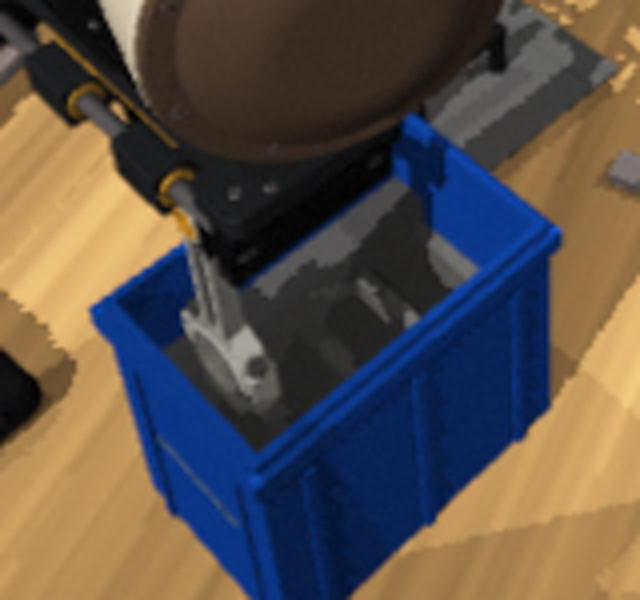

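```bash
python3 -c "
from h import *
w=unproj(cam('wrist'),[(246.7,241.7),(394.3,241.7)],.162)[:,:2];e=w[1]-w[0];print(w.round(4),np.linalg.norm(e),np.degrees(np.arctan2(e[1],e[0])));print(w.mean(0)-.089*np.array([.358,.934]), w.mean(0)-.026*np.array([.358,.934]))
d=unproj(cam('wrist'),[(320,130+102/3)],.085);print('divider top',d, (d[0,:2]-w.mean(0))@np.array([.358,.934]))
"
```

```text
[[0.5768 0.3992]
 [0.4591 0.4448]] 0.12616114822810623 158.84287027162082
[0.48610683 0.33885942] [0.50866083 0.39770142]
divider top [[0.49952761 0.37368451 0.085     ]] -0.05171500086261949
```

```bash
python3 -c "
from h import *
row((.507,.394,.15),down(159.0))"
python3 -m creep '[[0,-0.015,0.006,0.03,0,0,0],[0,-0.018,0.006,0.09,0,0,0],[0,-0.018,0.006,0.15,0,0,0],[0,-0.018,0.006,0.2,0,0,0],[0,-0.018,0.006,0.22,0,0,0]]'
python3 -c "
from h import *
im,s=snap('wrist','w17',(200,130,440,300),3);row((.507,.394,.15),down(159))"
```

```text
t 20.12 tcp [0.5067 0.3892 0.2639] w 0.2651 F [ 1.5  0.  -2.7]
row: [-0.015, 0.004, 0.38, 0.001, 0.001, -0.001] dist 0.114
time_s: 20.53
tcp_pos: [0.506, 0.3948, 0.1957]
ee_rot: [[-0.362, -0.932, -0.004], [-0.932, 0.362, 0.001], [0.001, 0.004, -1.0]]
wrist_force: [-0.7, -0.3, -4.0]
gripper_width: 0.26
t 20.58 tcp [0.506  0.3946 0.1954] w 0.2649 F [-0.7 -0.8 -4.2]
row: [0.0, -0.005, 0.151, 0.001, -0.001, -0.001] dist 0.045
```

View pics/w17.png

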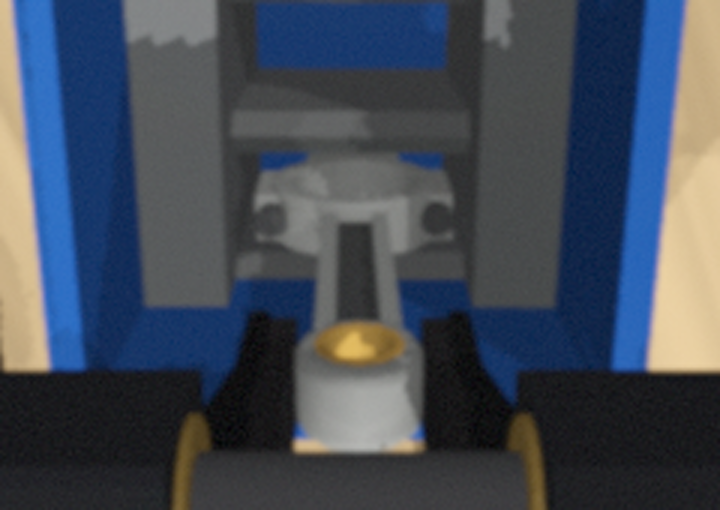

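```bash
python3 -m creep '[[0,0,0,0.03,0,0,0],[0,0,0,0.07,0,0,0],[0,0,0,0.11,0,0,0],[0,0,0,0.14,0,0,0],[0,0,0,0.145,0,0,0]]'
python3 -m creep '[[0,0,0,0.003,0,0,0],[0,0,0,0.006,0,0,0],[0,0,0,0.008,0,0,0]]'
python3 -c "
from h import *
row((.507,.394,.15),down(159))"
```

```text
time_s: 21.0
tcp_pos: [0.5053, 0.3944, 0.1504]
ee_rot: [[-0.362, -0.932, -0.006], [-0.932, 0.362, -0.002], [0.004, 0.005, -1.0]]
wrist_force: [-0.3, -0.7, -3.1]
gripper_width: 0.262
time_s: 21.25
tcp_pos: [0.5057, 0.3947, 0.1487]
ee_rot: [[-0.362, -0.932, -0.005], [-0.932, 0.362, -0.0], [0.002, 0.004, -1.0]]
wrist_force: [-0.2, 0.8, -3.9]
gripper_width: 0.264
t 21.25 tcp [0.5057 0.3947 0.1487] w 0.2639 F [-0.2  0.8 -3.9]
row: [0.001, -0.005, -0.004, 0.001, -0.001, -0.001] dist 0.002
```

```bash
python3 -m creep '[[0,0,0,0.004,0,0,0],[0,0,0,0.008,0,0,0],[0,0,0,0.01,0,0,0],[0,0,0,0.01,0,0,0]]'
```

```text
time_s: 21.58
tcp_pos: [0.5065, 0.3954, 0.1474]
ee_rot: [[-0.361, -0.932, -0.002], [-0.932, 0.361, 0.002], [-0.001, 0.003, -1.0]]
wrist_force: [0.2, -0.3, 3.1]
gripper_width: 0.261
```

```bash
python3 -m creep '[[0.28,0,0,0,0,0,0],[0.33,0,0,0,0,0,0],[0.42,0,0,0,0,0,0],[0.42,0,0,0,0,0,0]]'
python3 -m creep '[[0.42,0,0,-0.04,0,0,0],[0.42,0,0,-0.12,0,0,0],[0.42,0,0,-0.24,0,0,0],[0.42,0,0,-0.36,0,0,0],[0.42,0,0,-0.48,0,0,0]]'
python3 -c "
from h import *
im,s=snap('wrist','w18',(200,130,440,300),3);row((.46,.08,.30),down(124));im,s=snap('side','sd9',(170,250,330,400),4)"
```

```text
time_s: 21.92
tcp_pos: [0.5066, 0.3955, 0.1476]
ee_rot: [[-0.361, -0.932, -0.002], [-0.932, 0.361, 0.002], [-0.001, 0.003, -1.0]]
wrist_force: [-0.0, 0.3, 1.1]
gripper_width: 0.385
time_s: 22.33
tcp_pos: [0.5067, 0.395, 0.2931]
ee_rot: [[-0.361, -0.932, -0.002], [-0.932, 0.361, 0.001], [-0.0, 0.003, -1.0]]
wrist_force: [0.8, 0.2, 0.3]
gripper_width: 0.417
t 22.38 tcp [0.5097 0.3967 0.3027] w 0.4207 F [1.4 0.2 7.4]
row: [1.045, -0.226, -0.004, -0.001, 0.005, 0.194] dist 0.321
```

View pics/w18.png

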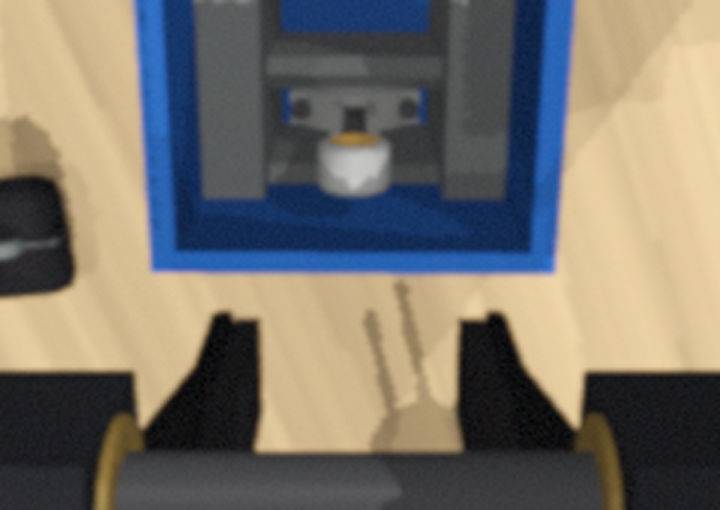

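View pics/sd9.png

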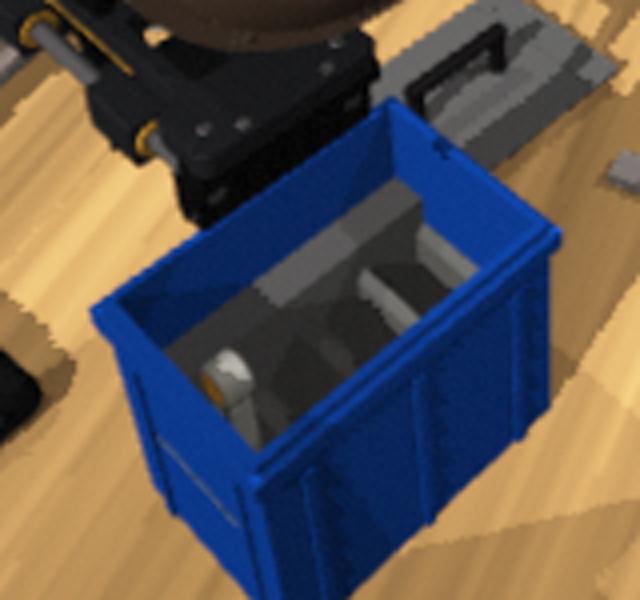

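```bash
python3 -m creep '[[0.5,0.9,-0.2,-0.06,0,0,0.19],[0.5,0.9,-0.2,-0.06,0,0,0.19],[0.5,0.9,-0.2,-0.06,0,0,0.19],[0.5,0.9,-0.2,-0.06,0,0,0.19],[0.5,0.9,-0.2,-0.06,0,0,0.19]]'
python3 -c "
from h import *
row((.45,-.10,.28),down(85))"
```

```text
time_s: 22.85
tcp_pos: [0.4766, 0.1879, 0.3088]
ee_rot: [[-0.825, -0.565, 0.01], [-0.564, 0.825, 0.012], [-0.015, 0.004, -1.0]]
wrist_force: [1.1, -0.1, 1.0]
gripper_width: 0.496
t 22.85 tcp [0.4766 0.1879 0.3088] w 0.4963 F [ 1.1 -0.1  1. ]
row: [0.616, -0.742, 0.084, 0.003, 0.004, 0.219] dist 0.291
```

```bash
python3 -m creep '[[0.5,0.616,-0.742,0.08,0.003,0.004,0.219],[0.5,0.616,-0.742,0.08,0.003,0.004,0.219],[0.5,0.616,-0.742,0.08,0.003,0.004,0.219],[0.5,0.616,-0.742,0.08,0.003,0.004,0.219],[0.5,0.616,-0.742,0.08,0.003,0.004,0.219]]'
python3 -c "
from h import *
row((.455,-.18,.24),down(84))"
```

```text
time_s: 23.27
tcp_pos: [0.4571, -0.0186, 0.2893]
ee_rot: [[-1.0, 0.025, 0.003], [0.025, 1.0, 0.001], [-0.003, 0.001, -1.0]]
wrist_force: [1.3, -0.6, -0.3]
gripper_width: 0.497
t 23.27 tcp [ 0.4571 -0.0186  0.2893] w 0.4970 F [ 1.3 -0.6 -0.3]
row: [-0.006, -0.538, 0.164, 0.0, 0.001, 0.025] dist 0.169
```

```bash
python3 -m creep '[[0.5,0.0,-0.52,0.05,0,0,0.025],[0.5,0.0,-0.52,0.05,0,0,0.025],[0.5,0,-0.52,0.05,0,0,0.025],[0.5,0,-0.52,0.05,0,0,0.025],[0.5,0,-0.53,0.05,0,0,0.025]]'
python3 -m creep '[[0.5,0,0,0,0,0,0],[0.5,0,0,0,0,0,0]]'
python3 -c "
from h import *
im,s=snap('wrist','w20');np.save('s.npy',s,allow_pickle=True);im,s=snap('scene','sc9',(200,140,360,270),4.5);row((.455,-.18,.0225),down(84))"
```

```text
time_s: 23.68
tcp_pos: [0.4521, -0.1816, 0.2732]
ee_rot: [[-0.994, 0.109, 0.001], [0.109, 0.994, 0.0], [-0.001, 0.0, -1.0]]
wrist_force: [-0.7, -0.1, -0.4]
gripper_width: 0.5
time_s: 23.85
tcp_pos: [0.4519, -0.1819, 0.2729]
ee_rot: [[-0.994, 0.111, 0.001], [0.111, 0.994, 0.0], [-0.001, 0.0, -1.0]]
wrist_force: [-0.5, -0.1, 0.3]
gripper_width: 0.502
t 23.95 tcp [ 0.4522 -0.1809  0.2733] w 0.5007 F [-0.1  0.3  0.4]
row: [-0.008, 0.004, 0.836, 0.0, 0.0, -0.001] dist 0.251
```

View pics/w20.png

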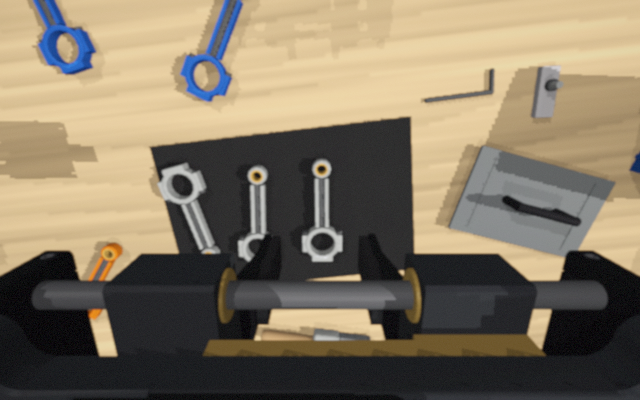

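View pics/sc9.png

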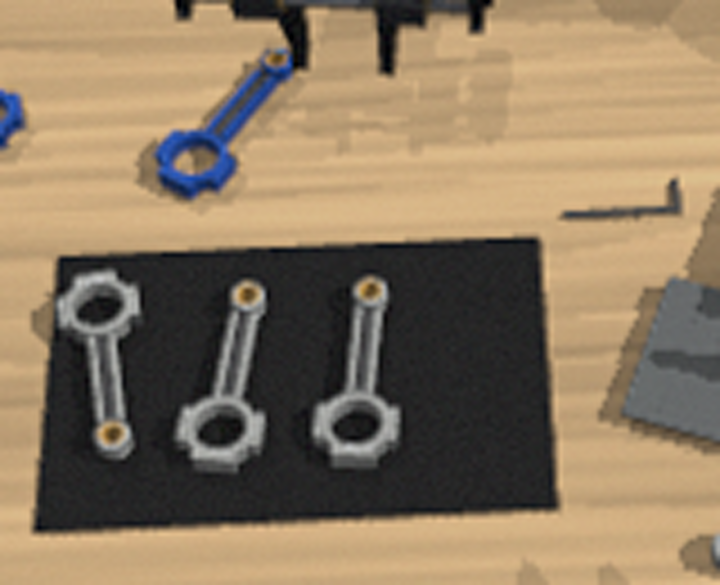

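```bash
python3 -c "
from eyes import *
s=np.load('s.npy',allow_pickle=True).item()
show(cam('wrist',s),[((321,168.5),(322,244)),((257,175),(251,250))])
show(cam('scene'),[((282.2,204.2),(279.3,234.4)),((254.9,205.3),(248.9,234.4)),((224.7,236.4),(221.8,208.2))])
row((.456,-.18,.0225),down(84))"
```

```text
small [ 0.4566 -0.1799] big [ 0.5631 -0.19  ] len 0.1070 ang 174.6
small [ 0.456  -0.2633] big [ 0.5614 -0.2897] len 0.1086 ang 165.9
small [ 0.4556 -0.1807] big [ 0.5642 -0.1902] len 0.1091 ang 175.0
small [ 0.4555 -0.265 ] big [ 0.5597 -0.2803] len 0.1053 ang 171.7
small [ 0.563  -0.3516] big [ 0.4613 -0.3665] len 0.1028 ang 8.3
t 23.95 tcp [ 0.4522 -0.1809  0.2733] w 0.5007 F [-0.1  0.3  0.4]
row: [-0.011, 0.004, 0.836, 0.0, 0.0, -0.001] dist 0.251
```

```bash
python3 -m creep '[[0.45,-0.013,0.004,0.12,0,0,0],[0.45,-0.013,0.004,0.25,0,0,0],[0.45,-0.013,0.004,0.38,0,0,0],[0.45,-0.013,0.004,0.51,0,0,0],[0.45,-0.013,0.004,0.62,0,0,0]]'
python3 -c "
from h import *
row((.4568,-.18,.0228),down(84.3))"
```

```text
time_s: 24.37
tcp_pos: [0.4562, -0.1785, 0.0856]
ee_rot: [[-0.994, 0.106, 0.001], [0.106, 0.994, 0.001], [-0.001, 0.001, -1.0]]
wrist_force: [1.0, -0.1, -0.4]
gripper_width: 0.45
t 24.37 tcp [ 0.4562 -0.1785  0.0856] w 0.4496 F [ 1.  -0.1 -0.4]
row: [-0.002, -0.005, 0.209, 0.0, 0.0, -0.002] dist 0.063
```

```bash
python3 -m creep '[[0.45,-0.002,-0.005,0.08,0,0,0],[0.45,-0.002,-0.005,0.15,0,0,0],[0.45,-0.002,-0.005,0.19,0,0,0],[0.45,-0.002,-0.005,0.203,0,0,0],[0.45,-0.002,-0.005,0.203,0,0,0]]'
python3 -c "
from h import *
row((.4568,-.18,.0228),down(84.3))"
```

```text
time_s: 24.78
tcp_pos: [0.4568, -0.179, 0.0242]
ee_rot: [[-0.995, 0.104, -0.0], [0.104, 0.995, 0.001], [0.0, 0.001, -1.0]]
wrist_force: [0.0, 0.7, 0.2]
gripper_width: 0.45
t 24.78 tcp [ 0.4568 -0.179   0.0242] w 0.4496 F [0.  0.7 0.2]
row: [-0.0, -0.003, 0.005, 0.0, -0.0, -0.001] dist 0.002
```

```bash
python3 -m creep '[[0.3,0,-0.002,0.004,0,0,0],[0.1,0,-0.002,0.004,0,0,0],[0,0,-0.002,0.004,0,0,0],[0,0,-0.002,0.004,0,0,0],[0,0,-0.002,0.004,0,0,0]]'
python3 -m creep '[[0,0,0,0,0,0,0],[0,0,0,-0.06,0,0,0],[0,0,0,-0.17,0,0,0],[0,0,0,-0.29,0,0,0],[0,0,0,-0.42,0,0,0]]'
python3 -c "
from h import *
snap('side','sd10',(260,130,420,260),5);row((.456,-.18,.152),down(84.3))"
```

```text
time_s: 25.2
tcp_pos: [0.4575, -0.1795, 0.024]
ee_rot: [[-0.995, 0.103, 0.002], [0.103, 0.995, 0.0], [-0.002, 0.001, -1.0]]
wrist_force: [-1.4, 2.4, 4.4]
gripper_width: 0.261
time_s: 25.62
tcp_pos: [0.4553, -0.1794, 0.1499]
ee_rot: [[-0.995, 0.104, -0.003], [0.104, 0.995, 0.001], [0.003, 0.001, -1.0]]
wrist_force: [1.3, -0.6, -3.0]
gripper_width: 0.264
t 25.67 tcp [ 0.4601 -0.1806  0.1585] w 0.2593 F [ 2.2 -1.1  2. ]
row: [0.014, 0.001, 0.021, -0.0, 0.004, -0.001] dist 0.008
```

View pics/sd10.png

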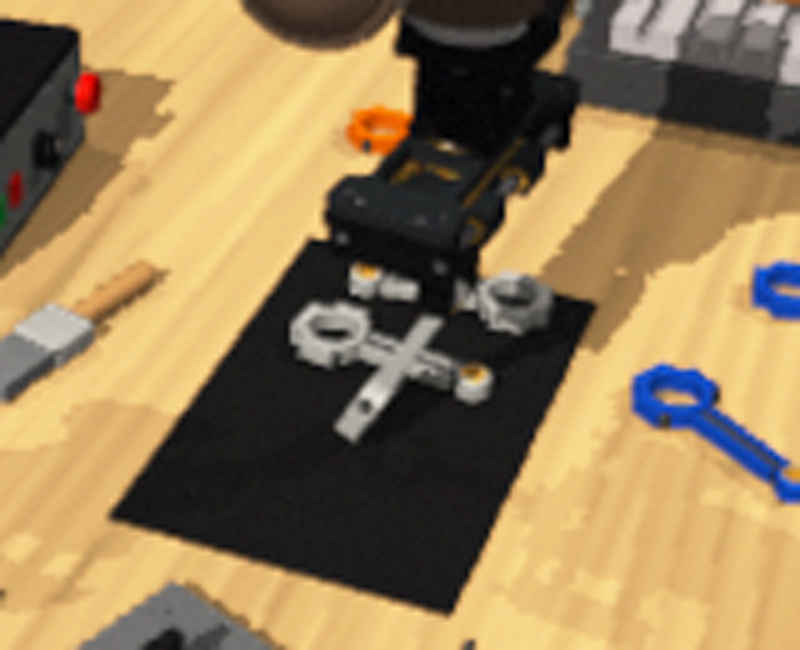

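```bash
python3 -m creep '[[0.25,0.014,0,0.015,0,0,0],[0.262,0.014,0,0.018,0,0,0],[0.264,0.014,0,0.018,0,0,0],[0.266,0.014,0,0.018,0,0,0],[0.267,0.014,0,0.018,0,0,0]]'
python3 -m creep '[[0.268,0,0,0,0,0,0],[0.269,0,0,0,0,0,0],[0.27,0,0,0,0,0,0],[0.27,0,0,0,0,0,0]]'
python3 -c "
from h import *
snap('side','sd11',(260,130,420,260),5)"
python3 -m creep '[[0.271,0,0,0,0,0,0],[0.271,0,0,0,0,0,0],[0.272,0,0,0,0,0,0],[0.272,0,0,0,0,0,0]]'
python3 -c "
from h import *
snap('side','sd12',(260,130,420,260),5)"
```

```text
time_s: 26.08
tcp_pos: [0.4551, -0.1801, 0.1513]
ee_rot: [[-0.995, 0.102, 0.009], [0.102, 0.995, -0.002], [-0.009, -0.001, -1.0]]
wrist_force: [0.7, 0.4, -3.2]
gripper_width: 0.269
time_s: 26.42
tcp_pos: [0.455, -0.1801, 0.1509]
ee_rot: [[-0.995, 0.102, 0.008], [0.102, 0.995, -0.002], [-0.008, -0.001, -1.0]]
wrist_force: [-0.4, 0.4, -3.2]
gripper_width: 0.273
time_s: 26.8
tcp_pos: [0.4549, -0.1801, 0.1511]
ee_rot: [[-0.995, 0.102, 0.008], [0.102, 0.995, -0.002], [-0.008, -0.001, -1.0]]
wrist_force: [-0.3, -0.3, -2.7]
gripper_width: 0.276
```

View pics/sd11.png

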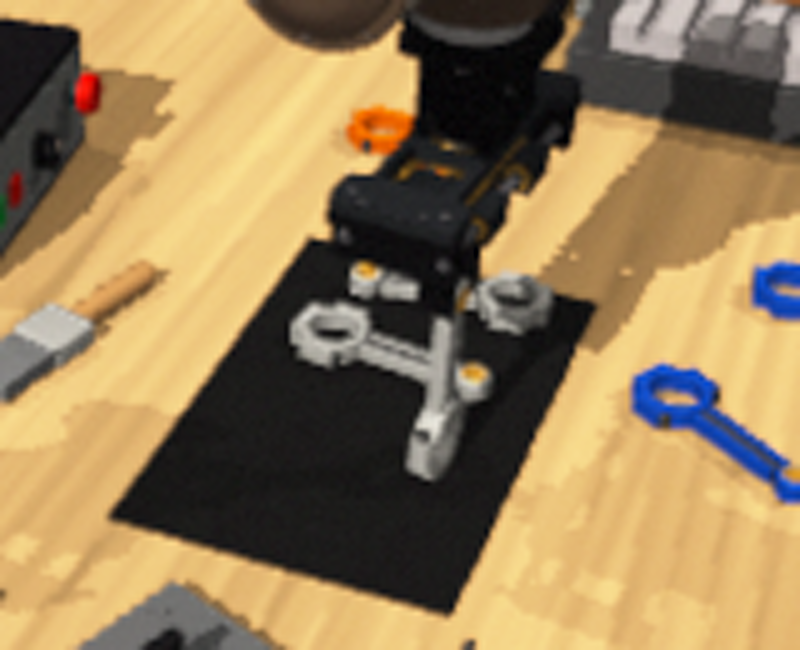

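View pics/sd12.png

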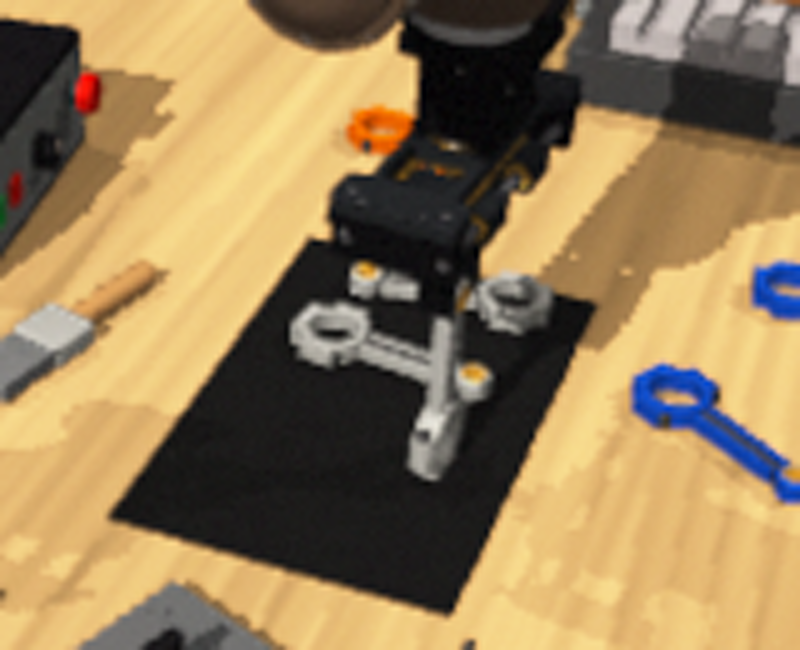

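```bash
cat > plumb.py <<'E'
from h import *
s=r.sense();e=s['tcp_pos']+s['ee_rot']@np.array([0,0,.011])
x=s['ee_rot'][:,0]
for n,o,k in [('side',(260,130),5)]:
    for th in (-.2,-.1,0,.1,.2):
        q=[e+L*np.array([x[0]*np.sin(th),x[1]*np.sin(th),-np.cos(th)]) for L in (0,.105,.131)]
        print(n,th,((proj(cam(n),np.array(q))-o)*k).round(0).tolist())
E
python3 plumb.py
```

```text
side -0.2 [[445.0, 288.0], [404.0, 414.0], [394.0, 443.0]]
side -0.1 [[445.0, 288.0], [419.0, 421.0], [413.0, 452.0]]
side 0 [[445.0, 288.0], [434.0, 427.0], [431.0, 459.0]]
side 0.1 [[445.0, 288.0], [449.0, 432.0], [450.0, 465.0]]
side 0.2 [[445.0, 288.0], [465.0, 435.0], [470.0, 469.0]]
```

```bash
python3 -m creep '[[0.2,0,0,0,0,0,0],[0,0,0,0,0,0,0],[0,0,0,-0.05,0,0,0],[0,0,0,-0.15,0,0,0],[0,0,0,-0.28,0,0,0]]'
python3 -c "
from h import *
row((.46,.0,.37),down(120))"
```

```text
time_s: 27.27
tcp_pos: [0.4522, -0.1795, 0.2334]
ee_rot: [[-0.995, 0.102, 0.001], [0.102, 0.995, -0.001], [-0.001, -0.001, -1.0]]
wrist_force: [0.9, 0.4, -3.4]
gripper_width: 0.263
t 27.27 tcp [ 0.4522 -0.1795  0.2334] w 0.2629 F [ 0.9  0.4 -3.4]
row: [0.035, 0.598, -0.456, -0.0, 0.0, -0.199] dist 0.226
```

```bash
python3 -m creep '[[0,0,0.08,-0.12,0,0,-0.03],[0,0.01,0.18,-0.23,0,0,-0.07],[0,0.02,0.3,-0.33,0,0,-0.11],[0,0.03,0.42,-0.4,0,0,-0.15],[0,0.035,0.54,-0.455,0,0,-0.185]]'
python3 -c "
from h import *
row((.46,.20,.37),down(151))"
```

```text
time_s: 27.68
tcp_pos: [0.4576, -0.0221, 0.3693]
ee_rot: [[-0.885, -0.465, 0.004], [-0.465, 0.885, -0.0], [-0.003, -0.002, -1.0]]
wrist_force: [1.2, 0.4, -3.5]
gripper_width: 0.264
t 27.68 tcp [ 0.4576 -0.0221  0.3693] w 0.2637 F [ 1.2  0.4 -3.5]
row: [-0.351, 0.652, -0.002, -0.001, 0.001, -0.185] dist 0.222
```

```bash
python3 -m creep '[[0,-0.06,0.12,0,0,0,-0.04],[0,-0.12,0.24,0,0,0,-0.08],[0,-0.19,0.36,0,0,0,-0.115],[0,-0.25,0.48,0,0,0,-0.15],[0,-0.32,0.59,0,0,0,-0.185]]'
python3 -c "
from h import *
row((.491,.3555,.365),down(158.8))"
```

```text
time_s: 28.1
tcp_pos: [0.4592, 0.1812, 0.3696]
ee_rot: [[-0.479, -0.878, 0.004], [-0.878, 0.479, 0.0], [-0.002, -0.003, -1.0]]
wrist_force: [0.7, -1.0, -3.6]
gripper_width: 0.265
t 28.10 tcp [0.4592 0.1812 0.3696] w 0.2648 F [ 0.7 -1.  -3.6]
row: [-0.561, 0.186, 0.016, -0.001, 0.001, -0.041] dist 0.177
```

```bash
python3 -m creep '[[0,-0.12,0.04,0,0,0,-0.01],[0,-0.24,0.08,0,0,0,-0.02],[0,-0.36,0.12,0,0,0,-0.03],[0,-0.47,0.16,0,0,0,-0.041],[0,-0.55,0.185,0,0,0,-0.041]]'
python3 -m creep '[[0,-0.01,0,0,0,0,0],[0,-0.015,0,0.06,0,0,0],[0,-0.015,0,0.15,0,0,0],[0,-0.015,0,0.25,0,0,0],[0,-0.015,0,0.29,0,0,0]]'
python3 -c "
from h import *
snap('wrist','w21',(200,130,440,300),3);row((.491,.3555,.15),down(158.8))"
```

```text
time_s: 28.52
tcp_pos: [0.4894, 0.3557, 0.3686]
ee_rot: [[-0.36, -0.933, 0.003], [-0.933, 0.36, 0.0], [-0.001, -0.003, -1.0]]
wrist_force: [0.4, -0.1, -2.0]
gripper_width: 0.261
time_s: 28.93
tcp_pos: [0.4893, 0.3585, 0.2767]
ee_rot: [[-0.361, -0.933, -0.004], [-0.933, 0.361, -0.004], [0.005, 0.002, -1.0]]
wrist_force: [-0.7, -0.2, -4.4]
gripper_width: 0.261
t 28.98 tcp [0.4889 0.3579 0.2753] w 0.2647 F [-0.9 -0.1 -5.1]
row: [0.001, -0.011, 0.418, 0.001, -0.003, 0.0] dist 0.125
```

View pics/w21.png

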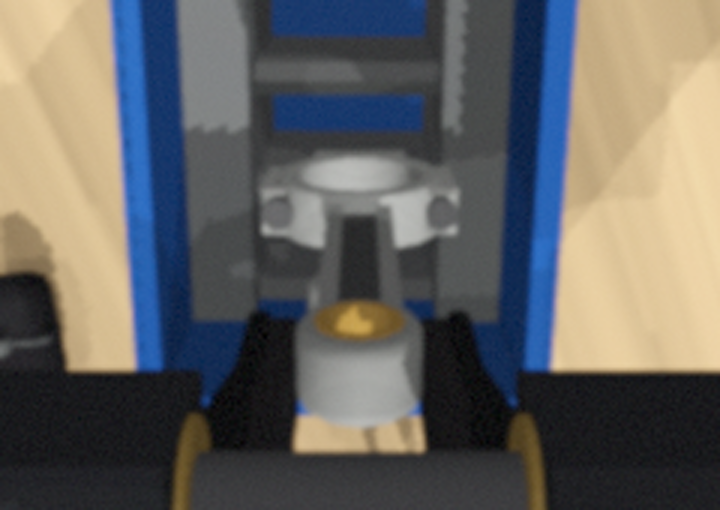

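```bash
python3 -m creep '[[0,0,-0.006,0.03,0,-0.002,0],[0,0,-0.011,0.09,0,-0.002,0],[0,0,-0.012,0.15,0,-0.002,0],[0,0,-0.012,0.2,0,-0.002,0],[0,0,-0.012,0.22,0,-0.002,0]]'
python3 -c "
from h import *
snap('wrist','w22',(200,130,440,300),3);row((.491,.3555,.15),down(158.8))"
```

```text
time_s: 29.4
tcp_pos: [0.4912, 0.3552, 0.2075]
ee_rot: [[-0.362, -0.932, -0.006], [-0.932, 0.362, -0.003], [0.005, 0.005, -1.0]]
wrist_force: [-0.4, -0.9, -3.7]
gripper_width: 0.264
t 29.45 tcp [0.4911 0.3552 0.2072] w 0.2641 F [-0.6 -0.2 -3.3]
row: [-0.002, -0.0, 0.191, 0.002, -0.002, 0.0] dist 0.057
```

View pics/w22.png

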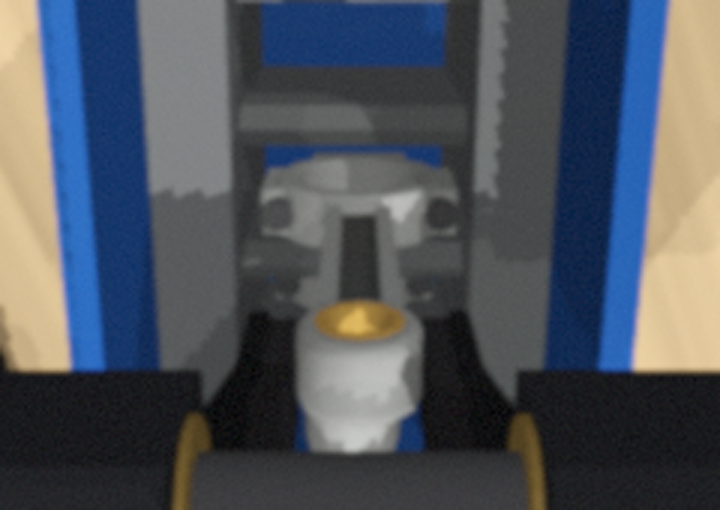

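```bash
python3 -m creep '[[0,0,0,0.03,0,0,0],[0,0,0,0.07,0,0,0],[0,0,0,0.11,0,0,0],[0,0,0,0.13,0,0,0],[0,0,0,0.14,0,0,0]]'
python3 -m creep '[[0,0,0,0.008,0,0,0],[0,0,0,0.014,0,0,0],[0,0,0,0.018,0,0,0]]'
```

```text
time_s: 29.87
tcp_pos: [0.4908, 0.3549, 0.1649]
ee_rot: [[-0.362, -0.932, -0.007], [-0.932, 0.362, -0.004], [0.006, 0.005, -1.0]]
wrist_force: [-1.0, 0.2, -2.8]
gripper_width: 0.264
time_s: 30.12
tcp_pos: [0.4911, 0.3552, 0.16]
ee_rot: [[-0.361, -0.932, -0.006], [-0.932, 0.361, -0.003], [0.005, 0.005, -1.0]]
wrist_force: [-0.4, -0.6, -2.5]
gripper_width: 0.262
```

```bash
python3 -m creep '[[0,0,0,0.008,0,0,0],[0,0,0,0.014,0,0,0],[0,0,0,0.018,0,0,0]]'
python3 -m creep '[[0,0,0,0.006,0,0,0],[0,0,0,0.01,0,0,0],[0,0,0,0.013,0,0,0]]'
```

```text
time_s: 30.37
tcp_pos: [0.4911, 0.3552, 0.1547]
ee_rot: [[-0.361, -0.932, -0.006], [-0.932, 0.361, -0.003], [0.005, 0.004, -1.0]]
wrist_force: [0.6, -0.1, -3.9]
gripper_width: 0.263
time_s: 30.62
tcp_pos: [0.491, 0.3552, 0.1506]
ee_rot: [[-0.361, -0.932, -0.006], [-0.932, 0.361, -0.003], [0.005, 0.005, -1.0]]
wrist_force: [0.7, -0.2, -3.1]
gripper_width: 0.265
```

```bash
python3 -m creep '[[0,0,0,0.004,0,0,0],[0,0,0,0.007,0,0,0],[0,0,0,0.009,0,0,0]]'
python3 -m creep '[[0,0,0,0.004,0,0,0],[0,0,0,0.007,0,0,0],[0,0,0,0.009,0,0,0]]'
```

```text
time_s: 30.87
tcp_pos: [0.4921, 0.3562, 0.1502]
ee_rot: [[-0.361, -0.933, -0.003], [-0.933, 0.361, -0.001], [0.001, 0.002, -1.0]]
wrist_force: [-1.8, 0.4, 7.7]
gripper_width: 0.26
time_s: 31.12
tcp_pos: [0.493, 0.3573, 0.1501]
ee_rot: [[-0.359, -0.933, 0.001], [-0.933, 0.359, 0.002], [-0.002, -0.0, -1.0]]
wrist_force: [-3.4, -0.4, 11.6]
gripper_width: 0.263
```

Contact with the floor at TCP 0.150. Release and rise.

```bash
python3 -m creep '[[0,0,0,-0.003,0,0,0],[0.28,0,0,-0.004,0,0,0],[0.42,0,0,-0.004,0,0,0],[0.42,0,0,-0.004,0,0,0],[0.42,0,0,-0.004,0,0,0]]'
python3 -m creep '[[0.42,0,0,-0.04,0,0,0],[0.42,0,0,-0.12,0,0,0],[0.42,0,0,-0.24,0,0,0],[0.42,0,0,-0.36,0,0,0],[0.42,0,0,-0.48,0,0,0]]'
python3 -c "
from h import *
im,s=snap('wrist','w23',(200,130,440,300),3);row((.46,.06,.31),down(124))"
```

```text
time_s: 31.53
tcp_pos: [0.4932, 0.3573, 0.1512]
ee_rot: [[-0.359, -0.933, 0.001], [-0.933, 0.359, 0.002], [-0.002, -0.0, -1.0]]
wrist_force: [-0.1, 0.6, -0.7]
gripper_width: 0.394
time_s: 31.95
tcp_pos: [0.493, 0.3567, 0.2966]
ee_rot: [[-0.359, -0.933, 0.001], [-0.933, 0.359, 0.001], [-0.001, -0.0, -1.0]]
wrist_force: [-0.0, 0.8, 0.0]
gripper_width: 0.419
t 32.00 tcp [0.4961 0.3585 0.306 ] w 0.4205 F [2.1 0.4 6.8]
row: [0.972, -0.245, -0.025, -0.001, 0.005, 0.194] dist 0.301
```

View pics/w23.png

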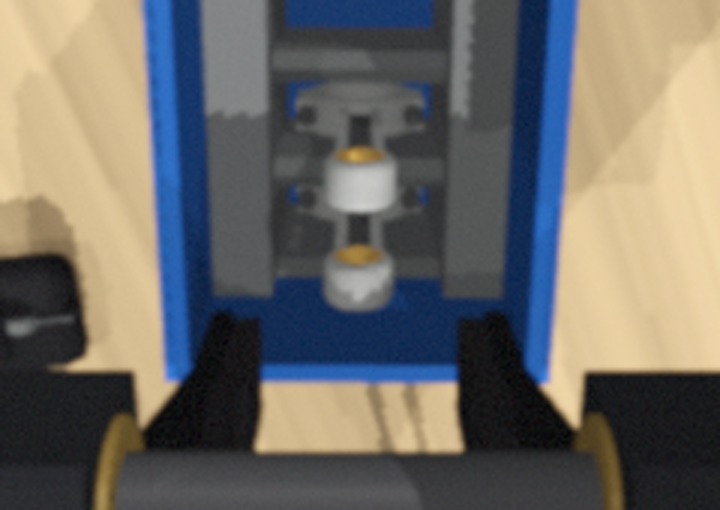

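```bash
python3 -m creep '[[0.5,0.9,-0.22,-0.02,0,0,0.19],[0.5,0.9,-0.22,-0.02,0,0,0.19],[0.5,0.9,-0.22,-0.02,0,0,0.19],[0.5,0.9,-0.22,-0.02,0,0,0.19],[0.5,0.9,-0.22,-0.02,0,0,0.19]]'
python3 -c "
from h import *
row((.45,-.10,.30),down(88))"
```

```text
time_s: 32.42
tcp_pos: [0.4681, 0.1485, 0.3053]
ee_rot: [[-0.824, -0.567, 0.014], [-0.566, 0.824, 0.01], [-0.018, 0.0, -1.0]]
wrist_force: [0.4, 0.1, 0.2]
gripper_width: 0.497
t 32.42 tcp [0.4681 0.1485 0.3053] w 0.4968 F [0.4 0.1 0.2]
row: [0.519, -0.648, 0.008, 0.002, 0.005, 0.203] dist 0.249
```

```bash
python3 -m creep '[[0.5,0.52,-0.65,0,0.002,0.005,0.2],[0.5,0.52,-0.65,0,0.002,0.005,0.2],[0.5,0.52,-0.65,0,0.002,0.005,0.2],[0.5,0.52,-0.65,0,0.002,0.005,0.2],[0.5,0.52,-0.65,0,0.002,0.005,0.2]]'
python3 -c "
from h import *
row((.455,-.262,.26),down(81.5))"
```

```text
time_s: 32.83
tcp_pos: [0.4526, -0.0593, 0.3032]
ee_rot: [[-1.0, 0.023, 0.003], [0.023, 1.0, 0.0], [-0.003, 0.0, -1.0]]
wrist_force: [0.1, -0.7, 1.2]
gripper_width: 0.499
t 32.83 tcp [ 0.4526 -0.0593  0.3032] w 0.4990 F [ 0.1 -0.7  1.2]
row: [-0.023, -0.675, 0.144, 0.0, 0.001, 0.04] dist 0.207
```

```bash
python3 -m creep '[[0.5,-0.02,-0.67,0.14,0,0,0.04],[0.5,-0.02,-0.67,0.14,0,0,0.04],[0.5,-0.02,-0.67,0.14,0,0,0.04],[0.5,-0.02,-0.67,0.14,0,0,0.04],[0.5,-0.02,-0.67,0.14,0,0,0.04]]'
python3 -m creep '[[0.5,0,0,0,0,0,0],[0.5,0,0,0,0,0,0]]'
python3 -c "
from h import *
im,s=snap('wrist','w24');np.save('s.npy',s,allow_pickle=True);im,s=snap('scene','sc10',(200,140,360,270),4.5);row((.456,-.264,.0228),down(81.6))"
```

```text
time_s: 33.25
tcp_pos: [0.4536, -0.2626, 0.2608]
ee_rot: [[-0.989, 0.148, 0.003], [0.148, 0.989, -0.0], [-0.003, 0.0, -1.0]]
wrist_force: [1.1, 0.6, 1.2]
gripper_width: 0.504
time_s: 33.42
tcp_pos: [0.4527, -0.2646, 0.2594]
ee_rot: [[-0.988, 0.153, 0.001], [0.153, 0.988, 0.0], [-0.001, 0.0, -1.0]]
wrist_force: [0.3, -0.8, -0.2]
gripper_width: 0.5
t 33.52 tcp [ 0.4535 -0.2625  0.2607] w 0.4955 F [-0.3  0.4 -0.2]
row: [-0.007, -0.004, 0.793, 0.0, 0.001, -0.001] dist 0.238
```

View pics/w24.png

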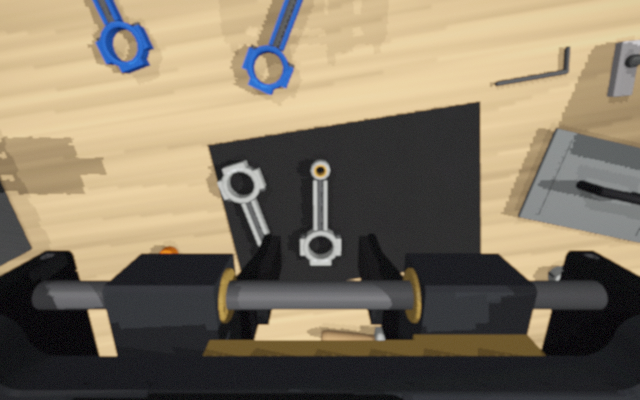

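View pics/sc10.png

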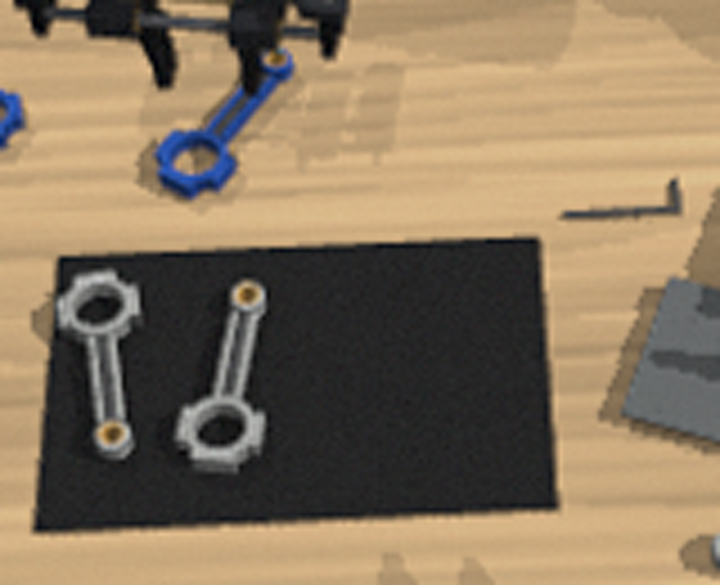

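```bash
python3 -c "
from eyes import *
s=np.load('s.npy',allow_pickle=True).item()
show(cam('wrist',s),[((320,170),(321,247))])"
python3 -m creep '[[0.45,-0.007,-0.004,0.12,0,0,0],[0.45,-0.007,-0.004,0.24,0,0,0],[0.45,-0.007,-0.004,0.37,0,0,0],[0.45,-0.007,-0.004,0.49,0,0,0],[0.45,-0.007,-0.004,0.6,0,0,0]]'
python3 -c "
from h import *
row((.456,-.264,.0235),down(81.5))"
```

```text
small [ 0.4564 -0.2639] big [ 0.5613 -0.2785] len 0.1059 ang 172.1
time_s: 33.93
tcp_pos: [0.4563, -0.2623, 0.0799]
ee_rot: [[-0.989, 0.146, 0.005], [0.146, 0.989, -0.0], [-0.005, 0.0, -1.0]]
wrist_force: [0.5, 0.2, 0.6]
gripper_width: 0.451
t 33.93 tcp [ 0.4563 -0.2623  0.0799] w 0.4506 F [0.5 0.2 0.6]
row: [0.001, -0.006, 0.188, 0.0, 0.001, 0.001] dist 0.056
```

```bash
python3 -m creep '[[0.45,0,-0.005,0.08,0,0,0],[0.45,0,-0.005,0.14,0,0,0],[0.45,0,-0.005,0.175,0,0,0],[0.45,0,-0.005,0.186,0,0,0],[0.35,0,-0.005,0.186,0,0,0]]'
python3 -m creep '[[0.1,0,0,0,0,0,0],[0,0,0,0,0,0,0],[0,0,0,0,0,0,0],[0,0,0,0,0,0,0],[0,0,0,0,0,0,0]]'
python3 -m creep '[[0,0,0,0,0,0,0],[0,0,0,-0.06,0,0,0],[0,0,0,-0.17,0,0,0],[0,0,0,-0.29,0,0,0],[0,0,0,-0.42,0,0,0]]'
python3 -c "
from h import *
snap('side','sd13',(260,130,420,260),5);row((.456,-.264,.152),down(81.5))"
```

```text
time_s: 34.35
tcp_pos: [0.4569, -0.2631, 0.0242]
ee_rot: [[-0.99, 0.144, 0.005], [0.144, 0.99, -0.0], [-0.005, 0.0, -1.0]]
wrist_force: [-0.3, 0.2, 0.4]
gripper_width: 0.428
time_s: 34.77
tcp_pos: [0.4581, -0.2632, 0.0257]
ee_rot: [[-0.99, 0.144, 0.008], [0.144, 0.99, -0.001], [-0.008, -0.0, -1.0]]
wrist_force: [0.9, 2.2, 5.6]
gripper_width: 0.256
time_s: 35.18
tcp_pos: [0.4553, -0.2626, 0.1514]
ee_rot: [[-0.989, 0.145, 0.003], [0.145, 0.989, 0.001], [-0.003, 0.001, -1.0]]
wrist_force: [0.4, -0.7, -3.4]
gripper_width: 0.26
t 35.23 tcp [ 0.4597 -0.2646  0.1605] w 0.2604 F [ 0.9 -1.5  2.6]
row: [0.013, 0.0, 0.028, -0.001, 0.006, 0.002] dist 0.009
```

View pics/sd13.png

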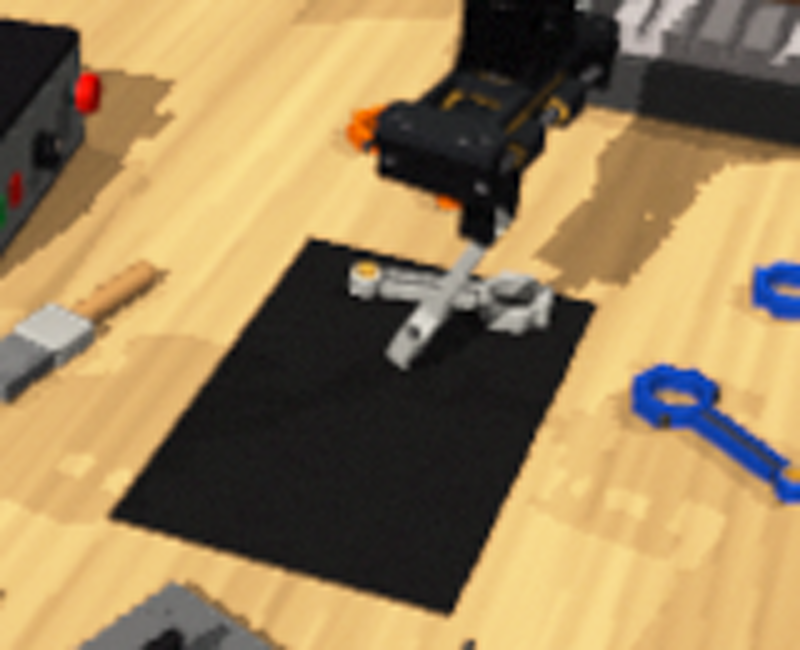

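```bash
python3 -m creep '[[0.25,0.014,0,0.016,0,0,0],[0.262,0.014,0,0.024,0,0,0],[0.264,0.014,0,0.024,0,0,0],[0.266,0.014,0,0.024,0,0,0],[0.267,0.014,0,0.024,0,0,0]]'
python3 -m creep '[[0.268,0,0,0,0,0,0],[0.269,0,0,0,0,0,0],[0.27,0,0,0,0,0,0],[0.27,0,0,0,0,0,0]]'
python3 -c "
from h import *
snap('side','sd14',(260,130,420,260),5)"
python3 -m creep '[[0.271,0,0,0,0,0,0],[0.271,0,0,0,0,0,0],[0.272,0,0,0,0,0,0],[0.272,0,0,0,0,0,0]]'
python3 -c "
from h import *
snap('side','sd15',(260,130,420,260),5)
import plumb"
```

```text
time_s: 35.65
tcp_pos: [0.4548, -0.2638, 0.1513]
ee_rot: [[-0.99, 0.142, 0.014], [0.142, 0.99, -0.005], [-0.014, -0.003, -1.0]]
wrist_force: [0.5, 0.2, -2.7]
gripper_width: 0.271
time_s: 35.98
tcp_pos: [0.4547, -0.2638, 0.151]
ee_rot: [[-0.99, 0.142, 0.013], [0.142, 0.99, -0.005], [-0.013, -0.003, -1.0]]
wrist_force: [-0.2, 0.1, -3.7]
gripper_width: 0.267
time_s: 36.37
tcp_pos: [0.4547, -0.2638, 0.1512]
ee_rot: [[-0.99, 0.142, 0.013], [0.142, 0.99, -0.005], [-0.014, -0.003, -1.0]]
wrist_force: [0.1, -0.6, -2.5]
gripper_width: 0.272
side -0.2 [[487.0, 218.0], [446.0, 341.0], [437.0, 369.0]]
side -0.1 [[487.0, 218.0], [460.0, 348.0], [454.0, 378.0]]
side 0 [[487.0, 218.0], [475.0, 353.0], [472.0, 385.0]]
side 0.1 [[487.0, 218.0], [489.0, 358.0], [490.0, 390.0]]
side 0.2 [[487.0, 218.0], [504.0, 361.0], [508.0, 394.0]]
```

View pics/sd15.png

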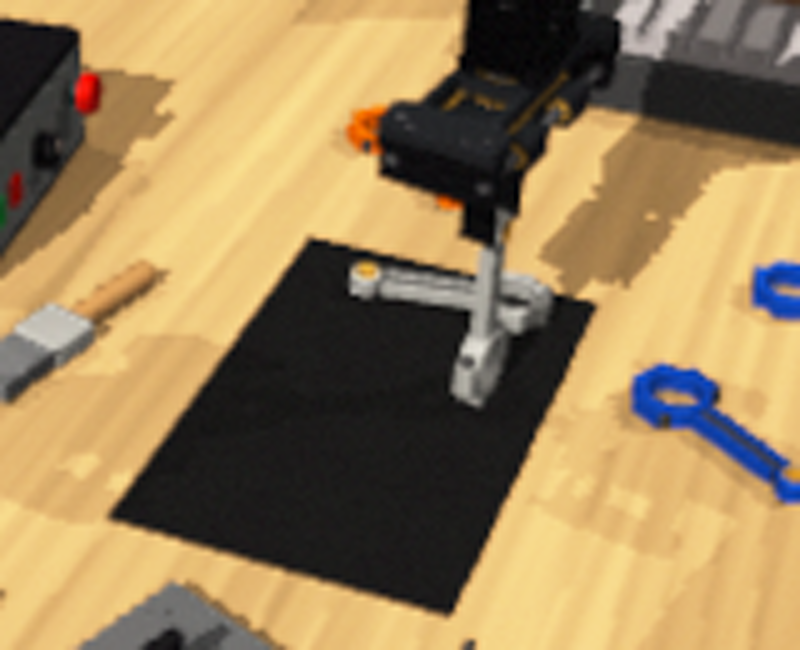

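```bash
python3 -m creep '[[0.2,0,0,0,0,0,0],[0,0,0,0,0,0,0],[0,0,0,-0.05,0,0,0],[0,0,0,-0.15,0,0,0],[0,0,0,-0.28,0,0,0]]'
python3 -c "
from h import *
row((.45,-.08,.37),down(115))"
```

```text
time_s: 36.83
tcp_pos: [0.4516, -0.2627, 0.2332]
ee_rot: [[-0.99, 0.143, 0.006], [0.143, 0.99, -0.002], [-0.006, -0.001, -1.0]]
wrist_force: [1.3, -0.9, -1.5]
gripper_width: 0.261
t 36.83 tcp [ 0.4516 -0.2627  0.2332] w 0.2615 F [ 1.3 -0.9 -1.5]
row: [0.09, 0.601, -0.457, -0.001, 0.002, -0.185] dist 0.228
```

```bash
python3 -m creep '[[0,0.02,0.08,-0.12,0,0,-0.03],[0,0.04,0.18,-0.23,0,0,-0.07],[0,0.06,0.3,-0.33,0,0,-0.11],[0,0.07,0.42,-0.4,0,0,-0.15],[0,0.09,0.54,-0.455,0,0,-0.185]]'
python3 -c "
from h import *
row((.45,.12,.37),down(148))"
```

```text
time_s: 37.25
tcp_pos: [0.4473, -0.1045, 0.3681]
ee_rot: [[-0.904, -0.428, 0.009], [-0.428, 0.904, -0.002], [-0.007, -0.006, -1.0]]
wrist_force: [0.9, 1.5, -2.5]
gripper_width: 0.263
t 37.25 tcp [ 0.4473 -0.1045  0.3681] w 0.2626 F [ 0.9  1.5 -2.5]
row: [-0.329, 0.672, -0.008, -0.003, 0.002, -0.181] dist 0.225
```

```bash
python3 -m creep '[[0,-0.06,0.12,0,0,0,-0.04],[0,-0.12,0.24,0,0,0,-0.08],[0,-0.19,0.37,0,0,0,-0.115],[0,-0.25,0.5,0,0,0,-0.15],[0,-0.32,0.62,0,0,0,-0.181]]'
python3 -c "
from h import *
row((.476,.316,.368),down(158.8))"
```

```text
time_s: 37.67
tcp_pos: [0.453, 0.1025, 0.3681]
ee_rot: [[-0.526, -0.85, 0.01], [-0.85, 0.526, -0.001], [-0.004, -0.009, -1.0]]
wrist_force: [1.0, 0.4, -4.1]
gripper_width: 0.259
t 37.67 tcp [0.453  0.1025 0.3681] w 0.2591 F [ 1.   0.4 -4.1]
row: [-0.645, 0.309, 0.0, -0.003, 0.001, -0.059] dist 0.215
```

```bash
python3 -m creep '[[0,-0.12,0.05,0,0,0,-0.015],[0,-0.24,0.11,0,0,0,-0.03],[0,-0.36,0.17,0,0,0,-0.045],[0,-0.48,0.23,0,-0.003,0.001,-0.059],[0,-0.6,0.29,0,-0.003,0.001,-0.059]]'
python3 -c "
from h import *
row((.476,.316,.275),down(158.8))"
```

```text
time_s: 38.08
tcp_pos: [0.4733, 0.3034, 0.368]
ee_rot: [[-0.359, -0.933, -0.0], [-0.933, 0.359, 0.0], [0.0, 0.001, -1.0]]
wrist_force: [0.7, -0.1, -3.0]
gripper_width: 0.261
t 38.08 tcp [0.4733 0.3034 0.368 ] w 0.2612 F [ 0.7 -0.1 -3. ]
row: [-0.043, 0.007, 0.31, 0.0, -0.0, 0.001] dist 0.094
```

```bash
python3 -m creep '[[0,-0.04,0.004,0.03,0,0,0],[0,-0.043,0.007,0.12,0,0,0],[0,-0.043,0.007,0.21,0,0,0],[0,-0.043,0.007,0.28,0,0,0],[0,-0.043,0.007,0.3,0,0,0]]'
python3 -c "
from h import *
snap('wrist','w25',(200,130,440,300),3);row((.476,.316,.205),down(158.8))"
```

```text
time_s: 38.5
tcp_pos: [0.474, 0.3149, 0.2733]
ee_rot: [[-0.359, -0.933, -0.007], [-0.933, 0.359, -0.005], [0.007, 0.005, -1.0]]
wrist_force: [-1.6, -0.5, -3.5]
gripper_width: 0.258
t 38.55 tcp [0.4745 0.3149 0.2743] w 0.2603 F [-0.4  0.4 -3.7]
row: [-0.007, -0.004, 0.231, 0.001, -0.002, 0.001] dist 0.069
```

View pics/w25.png

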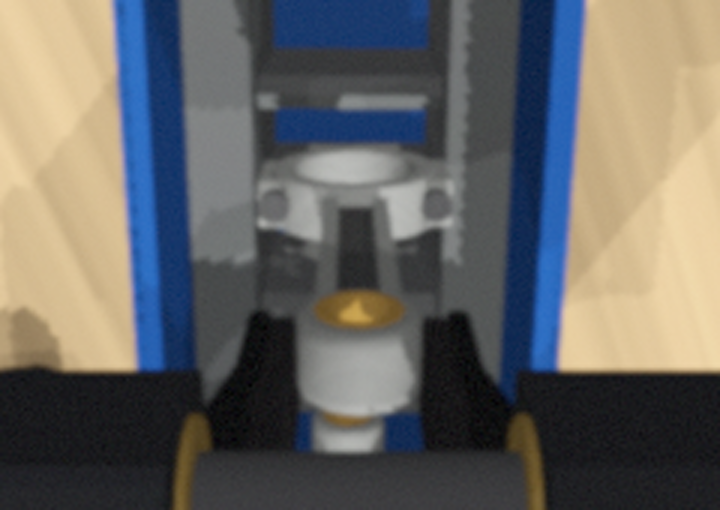

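```bash
python3 -m creep '[[0,-0.005,-0.004,0.03,0,-0.002,0],[0,-0.006,-0.007,0.09,0,-0.002,0],[0,-0.006,-0.007,0.16,0,-0.002,0],[0,-0.006,-0.007,0.21,0,-0.002,0],[0,-0.006,-0.007,0.23,0,-0.002,0]]'
python3 -c "
from h import *
snap('wrist','w26',(200,130,440,300),3);row((.476,.316,.154),down(158.8))"
```

```text
time_s: 38.97
tcp_pos: [0.4765, 0.315, 0.2044]
ee_rot: [[-0.36, -0.933, -0.005], [-0.933, 0.36, -0.0], [0.002, 0.005, -1.0]]
wrist_force: [-0.1, -0.5, -3.1]
gripper_width: 0.26
t 39.02 tcp [0.4764 0.3149 0.2041] w 0.2608 F [-0.5 -0.2 -3.8]
row: [-0.003, 0.002, 0.167, 0.002, -0.001, 0.001] dist 0.050
```

View pics/w26.png

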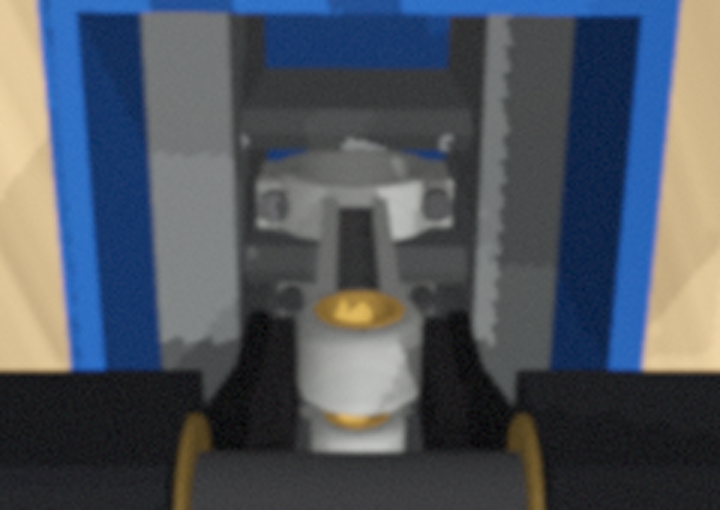

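In the pocket. Lower to the floor.

```bash
python3 -m creep '[[0,0,0,0.04,0,0,0],[0,0,0,0.09,0,0,0],[0,0,0,0.13,0,0,0],[0,0,0,0.155,0,0,0],[0,0,0,0.16,0,0,0]]'
python3 -m creep '[[0,0,0,0.006,0,0,0],[0,0,0,0.01,0,0,0],[0,0,0,0.014,0,0,0]]'
```

```text
time_s: 39.43
tcp_pos: [0.4764, 0.3149, 0.1562]
ee_rot: [[-0.36, -0.933, -0.005], [-0.933, 0.36, -0.001], [0.003, 0.005, -1.0]]
wrist_force: [0.3, -0.7, -3.6]
gripper_width: 0.258
time_s: 39.68
tcp_pos: [0.477, 0.3155, 0.1531]
ee_rot: [[-0.359, -0.933, -0.004], [-0.933, 0.359, 0.001], [0.001, 0.004, -1.0]]
wrist_force: [0.3, 0.3, -2.2]
gripper_width: 0.261
```

```bash
python3 -m creep '[[0,0,0,0.003,0,0,0],[0,0,0,0.005,0,0,0],[0,0,0,0.006,0,0,0]]'
```

```text
time_s: 39.93
tcp_pos: [0.4773, 0.3157, 0.1518]
ee_rot: [[-0.359, -0.933, -0.003], [-0.933, 0.359, 0.001], [-0.0, 0.003, -1.0]]
wrist_force: [0.3, 0.6, -0.9]
gripper_width: 0.257
```

```bash
python3 -m creep '[[0,0,0,0.004,0,0,0],[0,0,0,0.007,0,0,0],[0,0,0,0.008,0,0,0]]'
```

```text
time_s: 40.18
tcp_pos: [0.4787, 0.3169, 0.1516]
ee_rot: [[-0.358, -0.934, 0.001], [-0.934, 0.358, 0.004], [-0.004, 0.0, -1.0]]
wrist_force: [-0.1, -0.5, 5.8]
gripper_width: 0.26
```

```bash
python3 -m creep '[[0.1,0,0,0,0,0,0],[0.28,0,0,-0.003,0,0,0],[0.42,0,0,-0.003,0,0,0],[0.42,0,0,-0.003,0,0,0],[0.42,0,0,-0.003,0,0,0]]'
python3 -m creep '[[0.42,0,0,-0.04,0,0,0],[0.42,0,0,-0.12,0,0,0],[0.42,0,0,-0.24,0,0,0],[0.42,0,0,-0.36,0,0,0],[0.42,0,0,-0.48,0,0,0]]'
python3 -c "
from h import *
im,s=snap('wrist','w27',(200,130,440,300),3);row((.46,.06,.31),down(124))"
```

```text
time_s: 40.6
tcp_pos: [0.4788, 0.3169, 0.1526]
ee_rot: [[-0.358, -0.934, 0.002], [-0.934, 0.358, 0.004], [-0.004, -0.0, -1.0]]
wrist_force: [-0.1, 0.1, 0.2]
gripper_width: 0.392
time_s: 41.02
tcp_pos: [0.4784, 0.316, 0.2982]
ee_rot: [[-0.358, -0.934, 0.001], [-0.934, 0.358, 0.003], [-0.004, -0.0, -1.0]]
wrist_force: [0.5, 0.8, -1.1]
gripper_width: 0.42
t 41.07 tcp [0.4816 0.3178 0.3073] w 0.4212 F [3.5 0.4 6.5]
row: [0.828, -0.239, -0.021, -0.001, 0.006, 0.195] dist 0.259
```

View pics/w27.png

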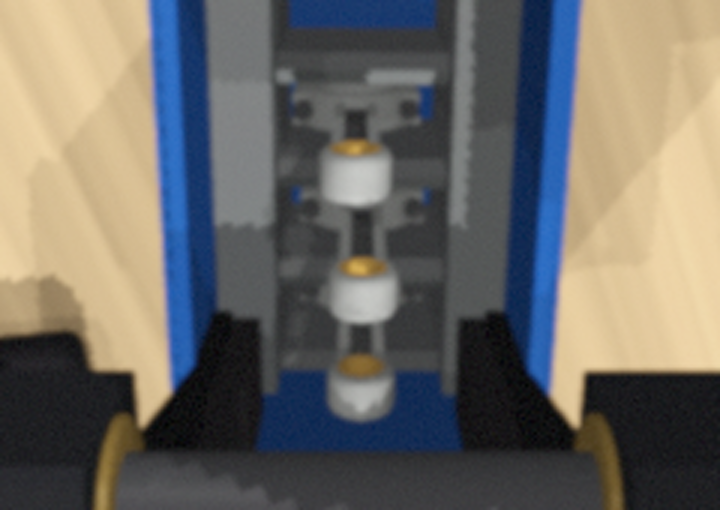

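```bash
python3 -m creep '[[0.5,0.8,-0.22,-0.02,0,0,0.19],[0.5,0.8,-0.22,-0.02,0,0,0.19],[0.5,0.8,-0.22,-0.02,0,0,0.19],[0.5,0.8,-0.22,-0.02,0,0,0.19],[0.5,0.8,-0.22,-0.02,0,0,0.19]]'
python3 -c "
from h import *
row((.50,-.12,.30),down(97))"
```

```text
time_s: 41.48
tcp_pos: [0.4602, 0.1072, 0.3079]
ee_rot: [[-0.823, -0.568, 0.015], [-0.568, 0.823, 0.012], [-0.02, 0.001, -1.0]]
wrist_force: [0.8, 0.1, -0.1]
gripper_width: 0.493
t 41.48 tcp [0.4602 0.1072 0.3079] w 0.4935 F [ 0.8  0.1 -0.1]
row: [0.322, -0.699, 0.019, 0.002, 0.006, 0.153] dist 0.231
```

```bash
python3 -m creep '[[0.5,0.32,-0.7,0,0.002,0.006,0.153],[0.5,0.32,-0.7,0,0.002,0.006,0.153],[0.5,0.32,-0.7,0,0.002,0.006,0.153],[0.5,0.32,-0.7,0,0.002,0.006,0.153],[0.5,0.32,-0.7,0,0.002,0.006,0.153]]'
python3 -c "
from h import *
row((.55,-.345,.26),down(97))"
```

```text
time_s: 41.9
tcp_pos: [0.4963, -0.0983, 0.3061]
ee_rot: [[-0.993, -0.12, 0.001], [-0.12, 0.993, 0.0], [-0.001, -0.0, -1.0]]
wrist_force: [0.5, 1.1, 0.4]
gripper_width: 0.504
t 41.90 tcp [ 0.4963 -0.0983  0.3061] w 0.5039 F [0.5 1.1 0.4]
row: [-0.079, -0.838, 0.154, -0.0, 0.0, -0.001] dist 0.257
```

```bash
python3 -m creep '[[0.5,-0.08,-0.83,0.15,0,0,0],[0.5,-0.08,-0.83,0.15,0,0,0],[0.5,-0.08,-0.83,0.15,0,0,0],[0.5,-0.08,-0.83,0.15,0,0,0],[0.5,-0.08,-0.83,0.15,0,0,0]]'
python3 -m creep '[[0.5,-0.01,-0.13,0.02,0,0,0],[0.5,-0.01,-0.13,0.02,0,0,0],[0.5,-0.01,-0.13,0.02,0,0,0]]'
python3 -c "
from h import *
im,s=snap('wrist','w28');np.save('s.npy',s,allow_pickle=True);im,s=snap('scene','sc11',(200,140,360,270),4.5);row((.563,-.351,.0228),down(97))"
```

```text
time_s: 42.32
tcp_pos: [0.5401, -0.2989, 0.2691]
ee_rot: [[-0.993, -0.12, 0.001], [-0.12, 0.993, -0.0], [-0.001, -0.0, -1.0]]
wrist_force: [1.1, 0.6, 0.3]
gripper_width: 0.497
time_s: 42.57
tcp_pos: [0.5471, -0.3394, 0.2607]
ee_rot: [[-0.993, -0.116, -0.002], [-0.116, 0.993, 0.001], [0.002, 0.001, -1.0]]
wrist_force: [-0.2, 0.9, 0.4]
gripper_width: 0.494
t 42.67 tcp [ 0.5475 -0.3372  0.2627] w 0.4992 F [ 0.9 -0.   0.4]
row: [-0.045, -0.052, 0.8, -0.0, 0.0, -0.001] dist 0.241
```

View pics/w28.png

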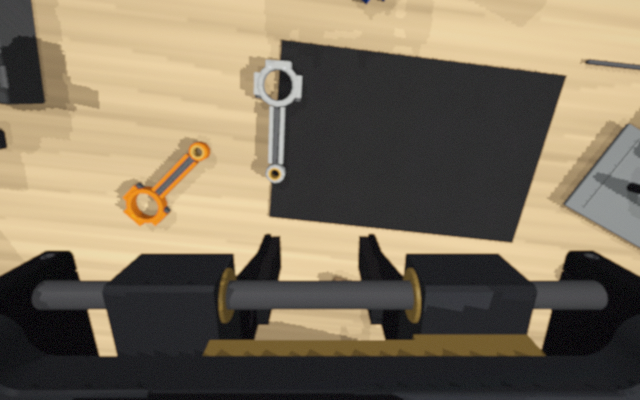

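View pics/sc11.png

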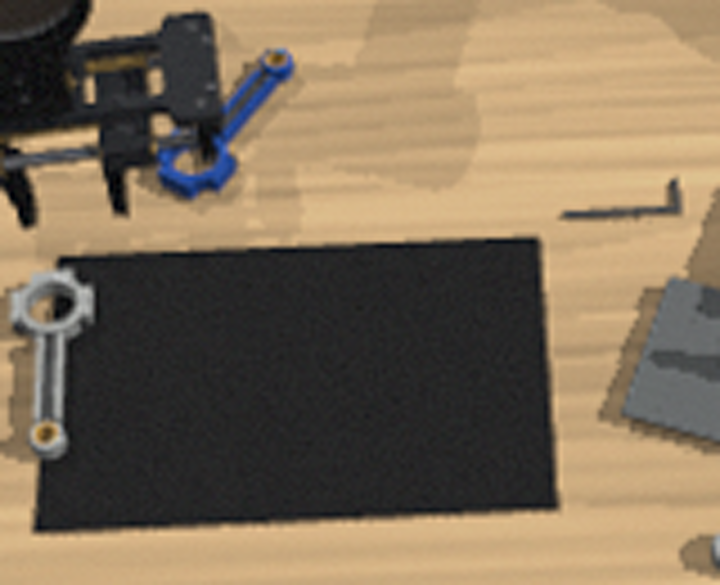

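```bash
python3 -c "
from eyes import *
s=np.load('s.npy',allow_pickle=True).item()
show(cam('wrist',s),[((276,174),(278,84))])
show(cam('scene'),[((210,236.4),(211.6,207.3))])
row((.565,-.399,.12),down(96))
a=cv2.imread('pics/w28.png');cv2.imwrite('pics/w28c.png',cv2.resize(a[50:200,230:330],None,fx=4,fy=4,interpolation=2))"
```

```text
small [ 0.5617 -0.3919] big [ 0.4551 -0.3978] len 0.1067 ang 3.2
small [ 0.5609 -0.395 ] big [ 0.4564 -0.3981] len 0.1045 ang 1.7
t 42.67 tcp [ 0.5475 -0.3372  0.2627] w 0.4992 F [ 0.9 -0.   0.4]
row: [-0.033, -0.212, 0.476, -0.0, 0.0, 0.005] dist 0.157
```

View pics/w28c.png

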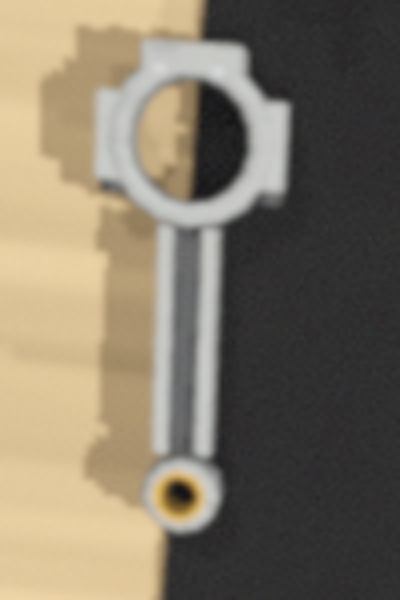

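```bash
python3 -c "
from h import *
row((.562,-.394,.08),down(92.7))"
python3 -m creep '[[0.45,-0.02,-0.09,0.08,0,0,0.01],[0.45,-0.025,-0.16,0.2,0,0,0.022],[0.45,-0.025,-0.192,0.33,0,0,0.022],[0.45,-0.025,-0.192,0.46,0,0,0.022],[0.45,-0.025,-0.192,0.58,0,0,0.022]]'
python3 -m creep '[[0.45,0,0,0,0,0,0],[0.45,0,0,0,0,0,0]]'
python3 -c "
from h import *
im,s=snap('wrist','w29');np.save('s.npy',s,allow_pickle=True);row((.562,-.394,.0235),down(92.7))"
```

```text
t 42.67 tcp [ 0.5475 -0.3372  0.2627] w 0.4992 F [ 0.9 -0.   0.4]
row: [-0.025, -0.194, 0.609, 0.0, 0.0, 0.023] dist 0.192
time_s: 43.08
tcp_pos: [0.5622, -0.3924, 0.0879]
ee_rot: [[-0.999, -0.052, 0.002], [-0.052, 0.999, -0.0], [-0.002, -0.0, -1.0]]
wrist_force: [-0.6, 1.0, -0.6]
gripper_width: 0.453
time_s: 43.25
tcp_pos: [0.5617, -0.3908, 0.0871]
ee_rot: [[-0.999, -0.054, -0.002], [-0.054, 0.999, 0.001], [0.001, 0.001, -1.0]]
wrist_force: [0.9, -0.5, 1.3]
gripper_width: 0.449
t 43.30 tcp [ 0.5635 -0.3919  0.09  ] w 0.4479 F [ 0.3 -0.1  1.1]
row: [0.006, -0.006, 0.222, -0.001, 0.001, 0.002] dist 0.067
```

View pics/w29.png

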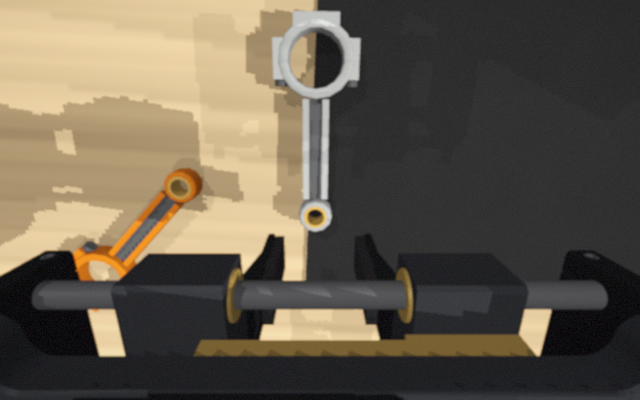

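```bash
python3 -c "
from eyes import *
s=np.load('s.npy',allow_pickle=True).item()
show(cam('wrist',s),[((316,216),(317,59))])"
python3 -m creep '[[0.45,0.005,-0.005,0.08,0,0,0],[0.45,0.006,-0.006,0.15,0,0,0],[0.45,0.006,-0.006,0.2,0,0,0],[0.45,0.006,-0.006,0.215,0,0,0],[0.45,0.006,-0.006,0.215,0,0,0]]'
python3 -c "
from h import *
row((.5625,-.393,.0232),down(92.7))"
```

```text
small [ 0.5608 -0.3931] big [ 0.456  -0.3979] len 0.1050 ang 2.7
time_s: 43.72
tcp_pos: [0.5634, -0.394, 0.0277]
ee_rot: [[-0.998, -0.056, 0.006], [-0.056, 0.998, -0.004], [-0.006, -0.004, -1.0]]
wrist_force: [-0.1, 0.5, 0.1]
gripper_width: 0.447
t 43.72 tcp [ 0.5634 -0.394   0.0277] w 0.4470 F [-0.1  0.5  0.1]
row: [0.003, 0.004, 0.015, -0.001, 0.002, 0.003] dist 0.005
```

```bash
python3 -m creep '[[0.45,0.006,0.003,0.01,0,0.002,0.002],[0.4,0.006,0.003,0.014,0,0.002,0.002],[0.3,0.006,0.003,0.014,0,0.002,0.002],[0.1,0.006,0.003,0.014,0,0.002,0.002],[0,0.006,0.003,0.014,0,0.002,0.002]]'
python3 -m creep '[[0,0,0,0,0,0,0],[0,0,0,0,0,0,0],[0,0,0,0,0,0,0]]'
python3 -m creep '[[0,0,0,0,0,0,0],[0,0,0,-0.06,0,0,0],[0,0,0,-0.17,0,0,0],[0,0,0,-0.29,0,0,0],[0,0,0,-0.42,0,0,0]]'
sh look.sh w30
python3 -c "
from h import *
row((.565,-.38,.152),down(92.7))"
```

```text
time_s: 44.13
tcp_pos: [0.562, -0.3935, 0.0244]
ee_rot: [[-0.999, -0.049, 0.001], [-0.049, 0.999, -0.005], [-0.001, -0.005, -1.0]]
wrist_force: [0.5, 2.1, 3.1]
gripper_width: 0.262
time_s: 44.38
tcp_pos: [0.5621, -0.3935, 0.0244]
ee_rot: [[-0.999, -0.049, 0.001], [-0.049, 0.999, -0.005], [-0.001, -0.005, -1.0]]
wrist_force: [0.7, -0.5, 1.1]
gripper_width: 0.259
time_s: 44.8
tcp_pos: [0.5602, -0.3921, 0.149]
ee_rot: [[-0.999, -0.049, -0.004], [-0.049, 0.999, -0.002], [0.004, -0.002, -1.0]]
wrist_force: [0.6, -0.2, -3.1]
gripper_width: 0.258
t 44.85 tcp [ 0.565  -0.3951  0.1605] w 0.2605 F [ 3.7 -2.   5.1]
row: [-0.002, 0.051, 0.028, -0.004, 0.004, 0.001] dist 0.017
```

View pics/w30.png

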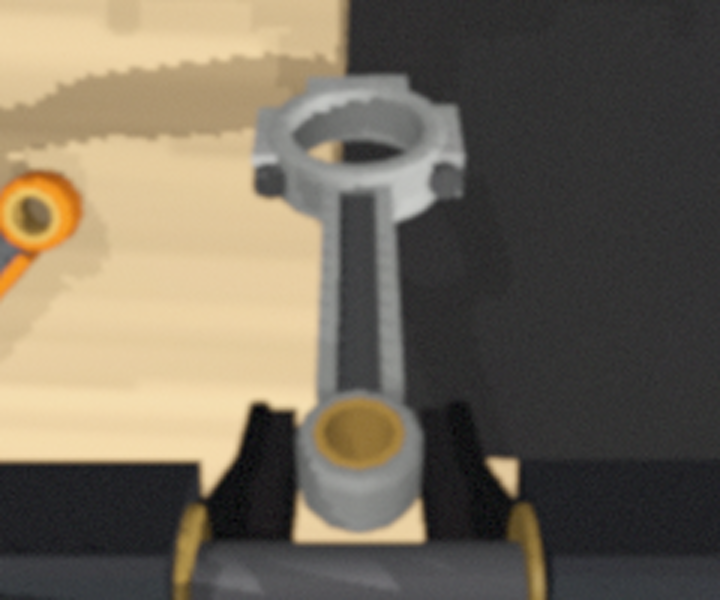

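```bash
python3 -m creep '[[0.2,0,0.05,0.01,0,0,0],[0.25,0,0.1,0.02,-0.004,0.004,0],[0.262,0,0.1,0.024,-0.004,0.004,0],[0.264,0,0.1,0.024,-0.004,0.004,0],[0.266,0,0.1,0.024,-0.004,0.004,0]]'
python3 -m creep '[[0.267,0,0,0,0,0,0],[0.268,0,0,0,0,0,0],[0.269,0,0,0,0,0,0],[0.27,0,0,0,0,0,0],[0.27,0,0,0,0,0,0]]'
sh look.sh w31
```

```text
time_s: 45.27
tcp_pos: [0.5628, -0.3644, 0.1507]
ee_rot: [[-0.999, -0.051, -0.004], [-0.051, 0.999, 0.001], [0.004, 0.001, -1.0]]
wrist_force: [0.8, 0.1, -3.2]
gripper_width: 0.27
time_s: 45.68
tcp_pos: [0.5628, -0.3646, 0.1506]
ee_rot: [[-0.999, -0.051, -0.004], [-0.051, 0.999, 0.001], [0.004, 0.001, -1.0]]
wrist_force: [1.1, -0.3, -2.8]
gripper_width: 0.272
```

View pics/w31.png

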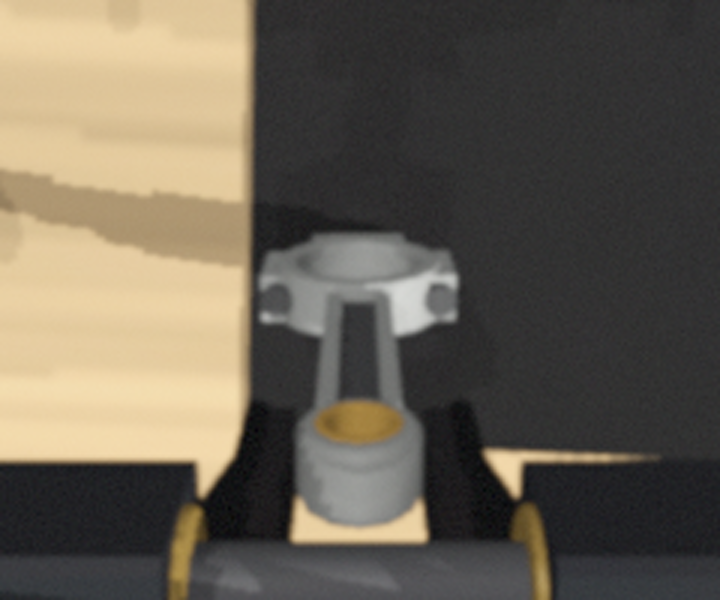

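```bash
python3 -m creep '[[0.271,0,0,0,0,0,0],[0.2715,0,0,0,0,0,0],[0.272,0,0,0,0,0,0],[0.272,0,0,0,0,0,0]]'
sh look.sh w32; python3 -c "import plumb;from h import *;snap('side','sd16',(260,130,420,260),5)"
```

```text
time_s: 46.07
tcp_pos: [0.5629, -0.3646, 0.1508]
ee_rot: [[-0.999, -0.051, -0.004], [-0.051, 0.999, 0.001], [0.004, 0.001, -1.0]]
wrist_force: [1.0, 0.8, -3.3]
gripper_width: 0.273
side -0.2 [[378.0, 111.0], [344.0, 232.0], [336.0, 261.0]]
side -0.1 [[378.0, 111.0], [357.0, 237.0], [353.0, 267.0]]
side 0 [[378.0, 111.0], [372.0, 240.0], [370.0, 271.0]]
side 0.1 [[378.0, 111.0], [386.0, 243.0], [387.0, 274.0]]
side 0.2 [[378.0, 111.0], [400.0, 244.0], [405.0, 275.0]]
```

View pics/w32.png

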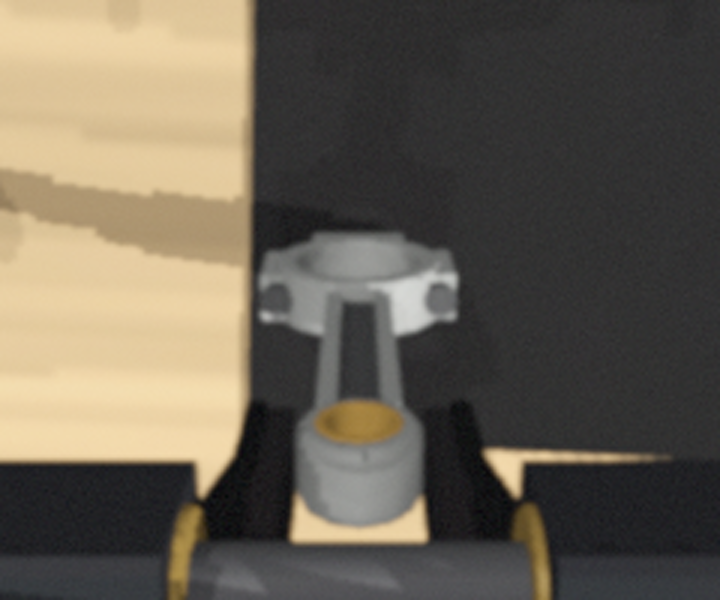

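View pics/sd16.png

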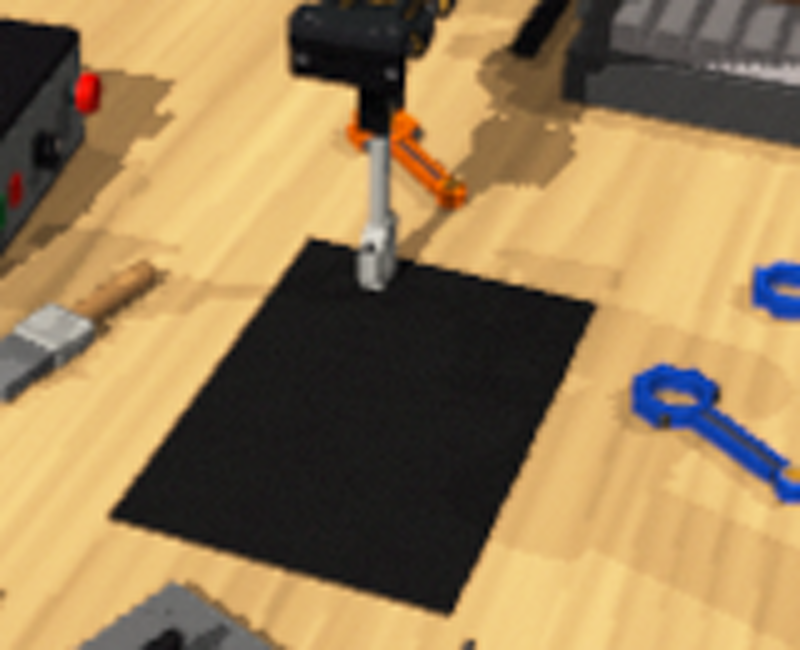

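```bash
python3 -m creep '[[0.2,0,0,0,0,0,0],[0,0,0,0,0,0,0],[0,0,0,-0.05,0,0,0],[0,0,0,-0.15,0,0,0],[0,0,0,-0.28,0,0,0]]'
python3 -c "
from h import *
row((.50,-.18,.37),down(115))"
```

```text
time_s: 46.58
tcp_pos: [0.5615, -0.3637, 0.2319]
ee_rot: [[-0.999, -0.051, -0.012], [-0.051, 0.999, 0.005], [0.012, 0.005, -1.0]]
wrist_force: [1.2, -0.0, -3.7]
gripper_width: 0.261
t 46.58 tcp [ 0.5615 -0.3637  0.2319] w 0.2612 F [ 1.2 -0.  -3.7]
row: [0.179, 0.624, -0.455, 0.002, -0.003, -0.123] dist 0.238
```

```bash
python3 -m creep '[[0,0.02,0.08,-0.12,0,0,-0.03],[0,0.05,0.18,-0.23,0,0,-0.06],[0,0.08,0.3,-0.33,0,0,-0.09],[0,0.11,0.42,-0.4,0,-0.003,-0.12],[0,0.15,0.53,-0.455,0,-0.003,-0.15]]'
python3 -c "
from h import *
row((.45,.0,.37),down(145))"
```

```text
time_s: 47.0
tcp_pos: [0.5125, -0.2137, 0.368]
ee_rot: [[-0.865, -0.502, 0.0], [-0.502, 0.865, 0.007], [-0.004, 0.006, -1.0]]
wrist_force: [0.5, 0.7, -2.1]
gripper_width: 0.263
t 47.00 tcp [ 0.5125 -0.2137  0.368 ] w 0.2632 F [ 0.5  0.7 -2.1]
row: [-0.177, 0.721, -0.002, 0.002, 0.002, -0.138] dist 0.223
```

```bash
python3 -m creep '[[0,-0.03,0.13,0,0,0,-0.03],[0,-0.06,0.26,0,0,0,-0.06],[0,-0.1,0.38,0,0,0,-0.09],[0,-0.13,0.51,0,0,0,-0.12],[0,-0.16,0.64,0,0.002,0.002,-0.138]]'
python3 -c "
from h import *
row((.45,.20,.37),down(158.8))"
```

```text
time_s: 47.42
tcp_pos: [0.4566, -0.0222, 0.3698]
ee_rot: [[-0.571, -0.821, 0.001], [-0.821, 0.571, -0.001], [0.0, -0.001, -1.0]]
wrist_force: [0.3, -0.1, -3.2]
gripper_width: 0.266
t 47.42 tcp [ 0.4566 -0.0222  0.3698] w 0.2664 F [ 0.3 -0.1 -3.2]
row: [-0.595, 0.441, -0.001, -0.0, -0.0, -0.076] dist 0.222
```

```bash
python3 -m creep '[[0,-0.11,0.08,0,0,0,-0.02],[0,-0.22,0.165,0,0,0,-0.04],[0,-0.33,0.25,0,0,0,-0.06],[0,-0.44,0.33,0,0,0,-0.076],[0,-0.55,0.41,0,0,0,-0.076]]'
python3 -c "
from h import *
row((.4615,.277,.30),down(158.8))"
```

```text
time_s: 47.83
tcp_pos: [0.4489, 0.1854, 0.3703]
ee_rot: [[-0.359, -0.933, 0.002], [-0.933, 0.359, 0.0], [-0.001, -0.002, -1.0]]
wrist_force: [1.5, 0.8, -2.7]
gripper_width: 0.261
t 47.83 tcp [0.4489 0.1854 0.3703] w 0.2610 F [ 1.5  0.8 -2.7]
row: [-0.3, 0.071, 0.234, -0.001, 0.0, 0.001] dist 0.116
```

```bash
python3 -m creep '[[0,-0.1,0.02,0,0,0,0],[0,-0.2,0.05,0,0,0,0],[0,-0.29,0.068,0.06,0,0,0],[0,-0.3,0.068,0.15,0,0,0],[0,-0.3,0.068,0.24,0,0,0]]'
python3 -m creep '[[0,0,0,0.07,0,0,0],[0,0,0,0.07,0,0,0]]'
python3 -c "
from h import *
snap('wrist','w33',(200,130,440,300),3);row((.4615,.277,.205),down(158.8))"
```

```text
time_s: 48.25
tcp_pos: [0.4624, 0.2791, 0.2977]
ee_rot: [[-0.356, -0.934, 0.004], [-0.934, 0.356, 0.002], [-0.003, -0.003, -1.0]]
wrist_force: [0.4, -0.4, -3.8]
gripper_width: 0.262
time_s: 48.42
tcp_pos: [0.46, 0.278, 0.2714]
ee_rot: [[-0.357, -0.934, -0.005], [-0.934, 0.357, -0.003], [0.005, 0.003, -1.0]]
wrist_force: [-0.3, -0.9, -4.8]
gripper_width: 0.259
t 48.47 tcp [0.4615 0.2784 0.2746] w 0.2636 F [-0.4 -0.4 -2.7]
row: [0.004, -0.002, 0.232, -0.0, -0.001, 0.002] dist 0.070
```

View pics/w33.png

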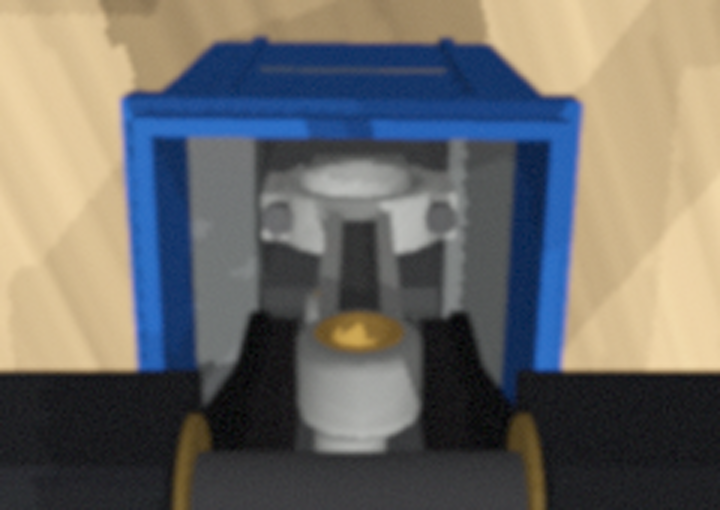

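```bash
python3 -m creep '[[0,0.002,-0.004,0.03,0,0,0],[0,0.004,-0.007,0.09,0,0,0.001],[0,0.004,-0.007,0.16,0,0,0.001],[0,0.004,-0.007,0.21,0,0,0.001],[0,0.004,-0.007,0.23,0,0,0.001]]'
python3 -c "
from h import *
snap('wrist','w34',(200,130,440,300),3);row((.4615,.277,.154),down(158.8))"
```

```text
time_s: 48.88
tcp_pos: [0.4628, 0.2758, 0.2048]
ee_rot: [[-0.36, -0.933, -0.001], [-0.933, 0.36, -0.002], [0.003, 0.0, -1.0]]
wrist_force: [-0.4, 0.3, -2.6]
gripper_width: 0.264
t 48.93 tcp [0.4627 0.2758 0.2045] w 0.2596 F [-0.4  0.3 -4.9]
row: [-0.003, 0.005, 0.168, 0.0, -0.001, 0.001] dist 0.051
```

View pics/w34.png

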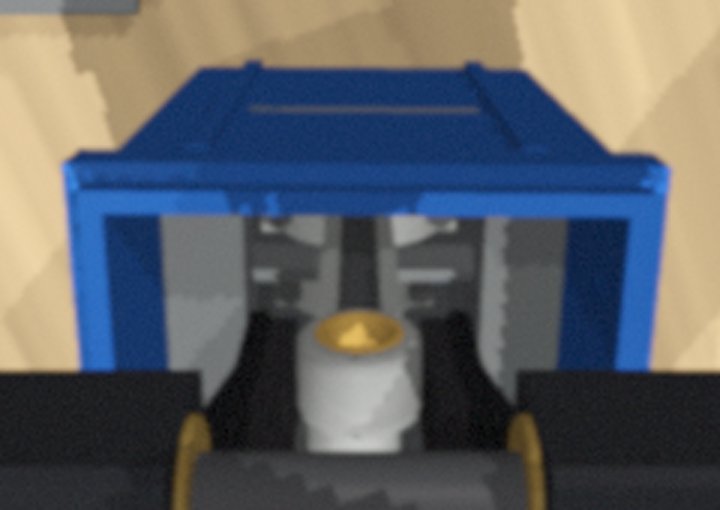

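No contact force; lower on.

```bash
python3 -m creep '[[0,-0.001,0.002,0.03,0,0,0],[0,-0.001,0.002,0.07,0,0,0],[0,-0.001,0.002,0.11,0,0,0],[0,-0.001,0.002,0.14,0,0,0],[0,-0.001,0.002,0.15,0,0,0]]'
python3 -m creep '[[0,0,0,0.006,0,0,0],[0,0,0,0.012,0,0,0],[0,0,0,0.017,0,0,0]]'
```

```text
time_s: 49.35
tcp_pos: [0.4622, 0.2761, 0.159]
ee_rot: [[-0.36, -0.933, -0.002], [-0.933, 0.36, -0.003], [0.004, 0.001, -1.0]]
wrist_force: [0.3, -0.7, -3.7]
gripper_width: 0.265
time_s: 49.6
tcp_pos: [0.4626, 0.2765, 0.1544]
ee_rot: [[-0.36, -0.933, -0.001], [-0.933, 0.36, -0.002], [0.002, -0.0, -1.0]]
wrist_force: [-0.0, 0.2, -3.3]
gripper_width: 0.26
```

```bash
python3 -m creep '[[0,0,0,0.004,0,0,0],[0,0,0,0.007,0,0,0],[0,0,0,0.008,0,0,0]]'
```

```text
time_s: 49.85
tcp_pos: [0.4628, 0.2766, 0.1523]
ee_rot: [[-0.36, -0.933, -0.0], [-0.933, 0.36, -0.002], [0.002, -0.0, -1.0]]
wrist_force: [-0.1, -0.4, -3.2]
gripper_width: 0.259
```

```bash
python3 -m creep '[[0,0,0,0.005,0,0,0],[0,0,0,0.008,0,0,0],[0,0,0,0.01,0,0,0]]'
```

```text
time_s: 50.1
tcp_pos: [0.4637, 0.2773, 0.1507]
ee_rot: [[-0.359, -0.933, 0.002], [-0.933, 0.359, -0.0], [-0.001, -0.002, -1.0]]
wrist_force: [-1.8, -0.3, 6.1]
gripper_width: 0.263
```

```bash
python3 -m creep '[[0,0,0,0.004,0,0,0],[0,0,0,0.007,0,0,0],[0,0,0,0.008,0,0,0]]'
```

```text
time_s: 50.35
tcp_pos: [0.4649, 0.2784, 0.1507]
ee_rot: [[-0.358, -0.934, 0.006], [-0.934, 0.358, 0.002], [-0.004, -0.005, -1.0]]
wrist_force: [-3.6, 0.6, 11.1]
gripper_width: 0.259
```

```bash
python3 -m creep '[[0,0,0,-0.003,0,0,0],[0.28,0,0,-0.004,0,0,0],[0.42,0,0,-0.004,0,0,0],[0.42,0,0,-0.004,0,0,0],[0.42,0,0,-0.004,0,0,0]]'
python3 -m creep '[[0.42,0,0,-0.04,0,0,0],[0.42,0,0,-0.12,0,0,0],[0.42,0,0,-0.24,0,0,0],[0.42,0,0,-0.36,0,0,0],[0.42,0.05,0,-0.48,0,0,0]]'
python3 -m creep '[[0.42,0.1,0,-0.04,0,0,0],[0.42,0.2,0,-0.04,0,0,0],[0.42,0.3,0,-0.04,0,0,0],[0.42,0.4,0,0,0,0,0]]'
python3 -c "
from h import *
im,s=snap('wrist','w35',(200,130,440,400),2.5);row((.5377,.0916,.25),down(159.1));snap('side','sd17',(170,200,330,400),3);snap('scene','sc12',(330,120,530,270),4)"
```

```text
time_s: 50.77
tcp_pos: [0.465, 0.2784, 0.1518]
ee_rot: [[-0.358, -0.934, 0.006], [-0.934, 0.358, 0.002], [-0.004, -0.005, -1.0]]
wrist_force: [-1.0, -0.0, -0.9]
gripper_width: 0.389
time_s: 51.18
tcp_pos: [0.4594, 0.2652, 0.2969]
ee_rot: [[-0.357, -0.934, 0.007], [-0.934, 0.357, 0.002], [-0.004, -0.005, -1.0]]
wrist_force: [1.5, 0.4, 0.2]
gripper_width: 0.418
time_s: 51.52
tcp_pos: [0.4171, 0.1526, 0.2987]
ee_rot: [[-0.356, -0.934, 0.012], [-0.935, 0.356, 0.005], [-0.009, -0.009, -1.0]]
wrist_force: [0.4, 0.5, 0.5]
gripper_width: 0.423
t 51.57 tcp [0.4124 0.1477 0.2947] w 0.4185 F [-4.5 -4.6 -3.6]
row: [0.025, -0.457, 0.15, -0.001, 0.0, -0.001] dist 0.144
```

View pics/w35.png

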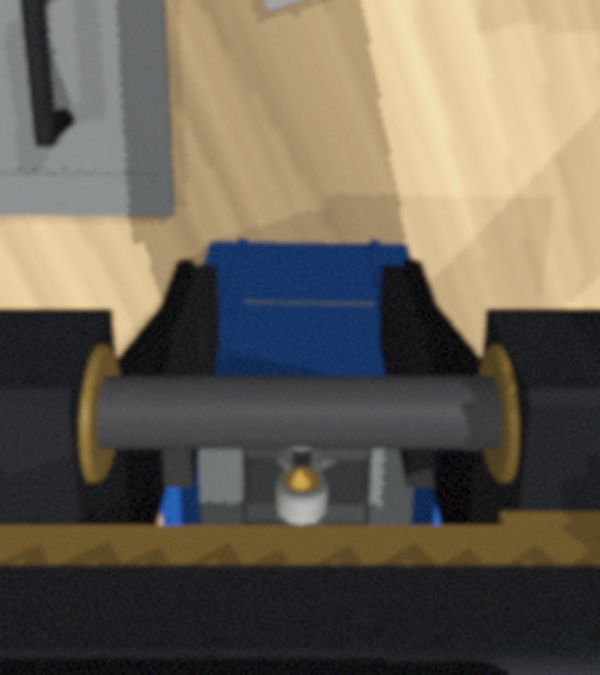

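View pics/sd17.png

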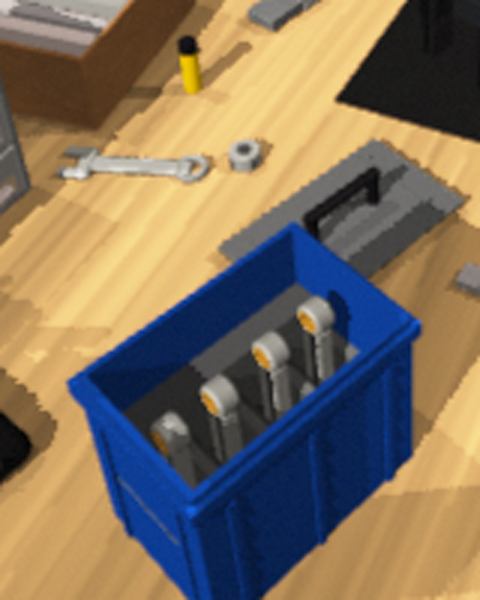

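View pics/sc12.png

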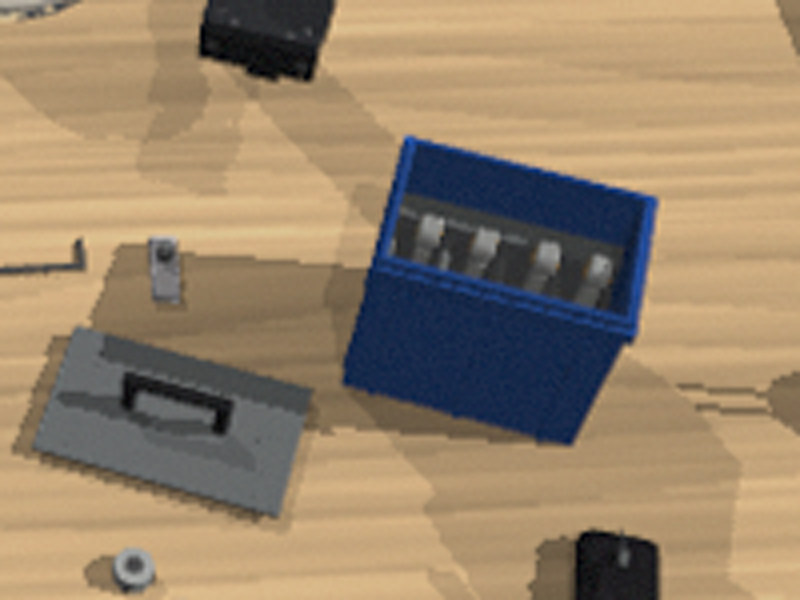

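```bash
python3 -m creep '[[0.42,0.005,-0.12,0,0,0,0],[0.42,0.015,-0.24,0.03,0,0,0],[0.42,0.025,-0.36,0.1,0,0,0],[0.42,0.025,-0.45,0.2,0,0,0],[0.42,0.025,-0.455,0.3,0,0,0]]'
python3 -c "
from h import *
row((.5377,.0916,.10),down(159.1))"
```

```text
time_s: 52.08
tcp_pos: [0.5459, 0.0952, 0.2057]
ee_rot: [[-0.36, -0.933, 0.01], [-0.933, 0.36, 0.002], [-0.006, -0.009, -1.0]]
wrist_force: [0.5, 0.7, 0.0]
gripper_width: 0.419
t 52.08 tcp [0.5459 0.0952 0.2057] w 0.4193 F [0.5 0.7 0. ]
row: [0.023, 0.024, 0.352, -0.003, 0.002, -0.001] dist 0.106
```

```bash
python3 -m creep '[[0.42,0.02,0.02,0.1,-0.003,0.002,0],[0.42,0.021,0.022,0.2,-0.003,0.002,0],[0.42,0.021,0.022,0.3,-0.003,0.002,0],[0.42,0.021,0.022,0.35,-0.003,0.002,0],[0.42,0.021,0.022,0.35,-0.003,0.002,0]]'
python3 -c "
from h import *
row((.5377,.0916,.0445),down(159.1));snap('wrist','w36');snap('side','sd18',(200,180,360,330),4)"
```

```text
time_s: 52.5
tcp_pos: [0.5369, 0.0916, 0.0964]
ee_rot: [[-0.361, -0.933, -0.009], [-0.933, 0.361, -0.004], [0.007, 0.007, -1.0]]
wrist_force: [-0.2, 0.7, -0.1]
gripper_width: 0.42
t 52.50 tcp [0.5369 0.0916 0.0964] w 0.4202 F [-0.2  0.7 -0.1]
row: [-0.002, -0.004, 0.173, 0.002, -0.002, -0.001] dist 0.052
```

View pics/w36.png

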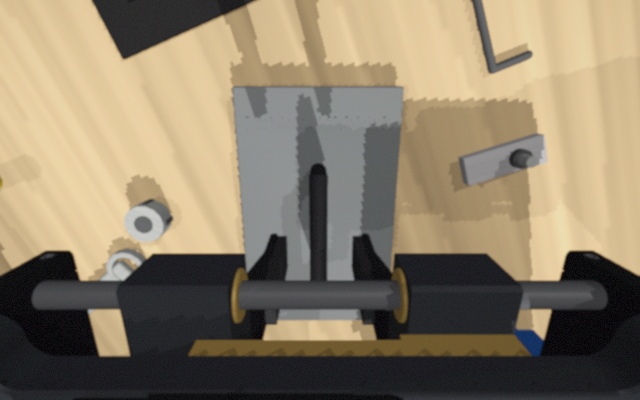

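View pics/sd18.png

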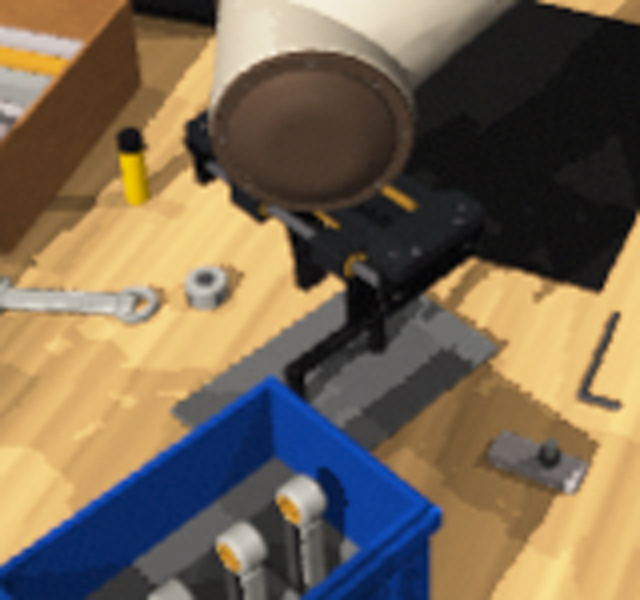

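```bash
python3 -m creep '[[0.42,-0.002,-0.004,0.06,0.002,-0.002,0],[0.42,-0.002,-0.004,0.12,0.002,-0.002,0],[0.42,-0.002,-0.004,0.16,0.002,-0.002,0],[0.42,-0.002,-0.004,0.172,0.002,-0.002,0],[0.42,-0.002,-0.004,0.172,0.002,-0.002,0]]'
python3 -c "
from h import *
row((.5377,.0916,.0443),down(159.1))"
```

```text
time_s: 53.02
tcp_pos: [0.5417, 0.0931, 0.0496]
ee_rot: [[-0.359, -0.933, 0.008], [-0.933, 0.359, 0.003], [-0.006, -0.007, -1.0]]
wrist_force: [0.4, 0.2, 0.3]
gripper_width: 0.42
t 53.02 tcp [0.5417 0.0931 0.0496] w 0.4201 F [0.4 0.2 0.3]
row: [0.01, 0.011, 0.018, -0.002, 0.002, -0.001] dist 0.007
```

```bash
python3 -m creep '[[0.42,0.01,0.01,0.01,-0.002,0.002,0],[0.42,0.01,0.01,0.017,-0.002,0.002,0],[0.42,0.01,0.01,0.017,-0.002,0.002,0]]'
python3 -m creep '[[0.2,0,0,0,0,0,0],[0,0,0,0,0,0,0],[0,0,0,0,0,0,0],[0,0,0,0,0,0,0],[0,0,0,0,0,0,0]]'
python3 -m creep '[[0,0,0,0,0,0,0],[0,0,0,0,0,0,0]]'
python3 -c "
from h import *
row((.5377,.0916,.0443),down(159.1))"
```

```text
time_s: 53.27
tcp_pos: [0.5382, 0.0916, 0.0452]
ee_rot: [[-0.359, -0.933, 0.002], [-0.933, 0.359, -0.0], [-0.0, -0.001, -1.0]]
wrist_force: [0.5, 0.2, -0.3]
gripper_width: 0.417
time_s: 53.68
tcp_pos: [0.5381, 0.0916, 0.0452]
ee_rot: [[-0.359, -0.933, 0.001], [-0.933, 0.359, -0.0], [-0.0, -0.001, -1.0]]
wrist_force: [-1.2, 0.2, 3.1]
gripper_width: 0.129
time_s: 53.85
tcp_pos: [0.5381, 0.0916, 0.0453]
ee_rot: [[-0.359, -0.933, 0.001], [-0.933, 0.359, -0.0], [-0.0, -0.001, -1.0]]
wrist_force: [-0.3, 0.7, -0.5]
gripper_width: 0.124
t 53.85 tcp [0.5381 0.0916 0.0453] w 0.1243 F [-0.3  0.7 -0.5]
row: [0.001, 0.001, 0.003, -0.0, 0.0, -0.001] dist 0.001
```

```bash
python3 -m creep '[[0,0,0,-0.08,0,0,0],[0,0,0,-0.2,0,0,0],[0,0,0,-0.33,0,0,0],[0,0,0,-0.46,0,0,0],[0,0,0,-0.6,0,0,0]]'
python3 -c "
from h import *
row((.486,.330,.28),down(159.2))"
```

```text
time_s: 54.27
tcp_pos: [0.5365, 0.0913, 0.2253]
ee_rot: [[-0.359, -0.933, -0.002], [-0.933, 0.359, -0.001], [0.002, 0.002, -1.0]]
wrist_force: [1.4, 1.1, -1.9]
gripper_width: 0.123
t 54.27 tcp [0.5365 0.0913 0.2253] w 0.1231 F [ 1.4  1.1 -1.9]
row: [-0.682, 0.443, -0.183, 0.001, -0.001, -0.001] dist 0.250
```

```bash
python3 -m creep '[[0,0,0,-0.14,0,0,0],[0,-0.05,0.04,-0.25,0,0,0],[0,-0.16,0.11,-0.27,0,0,0],[0,-0.27,0.18,-0.27,0,0,0],[0,-0.38,0.25,-0.27,0,0,0]]'
python3 -m creep '[[0,-0.11,0.07,0,0,0,0],[0,-0.22,0.14,0,0,0,0],[0,-0.3,0.2,0,0,0,0],[0,-0.33,0.22,0,0,0,0],[0,-0.33,0.22,0,0,0,0]]'
python3 -c "
from h import *
row((.486,.330,.23),down(159.2))"
```

```text
time_s: 54.68
tcp_pos: [0.5067, 0.2257, 0.3066]
ee_rot: [[-0.361, -0.933, -0.002], [-0.933, 0.361, 0.0], [0.0, 0.002, -1.0]]
wrist_force: [0.7, 0.1, -2.9]
gripper_width: 0.124
time_s: 55.1
tcp_pos: [0.4796, 0.3441, 0.3049]
ee_rot: [[-0.358, -0.934, -0.005], [-0.934, 0.358, -0.001], [0.003, 0.004, -1.0]]
wrist_force: [0.0, -0.7, -3.5]
gripper_width: 0.123
t 55.10 tcp [0.4796 0.3441 0.3049] w 0.1234 F [ 0.  -0.7 -3.5]
row: [0.036, -0.038, 0.25, 0.001, -0.001, -0.001] dist 0.077
```

```bash
python3 -m creep '[[0,0.036,-0.038,0.03,0.001,-0.001,0],[0,0.036,-0.038,0.1,0.001,-0.001,0],[0,0.036,-0.038,0.18,0.001,-0.001,0],[0,0.036,-0.038,0.23,0.001,-0.001,0],[0,0.036,-0.038,0.25,0.001,-0.001,0]]'
python3 -m creep '[[0,0,0,0,0,0,0],[0,0,0,0,0,0,0]]'
python3 -c "
from h import *
row((.486,.330,.1993),down(159.2));snap('side','sd19',(170,220,330,400),3.3);snap('wrist','w37');snap('scene','sc13',(400,120,520,240),5)"
```

```text
time_s: 55.52
tcp_pos: [0.4847, 0.3273, 0.2263]
ee_rot: [[-0.36, -0.933, -0.006], [-0.933, 0.36, -0.004], [0.006, 0.004, -1.0]]
wrist_force: [-0.1, -0.7, -3.0]
gripper_width: 0.125
time_s: 55.68
tcp_pos: [0.4848, 0.3262, 0.226]
ee_rot: [[-0.361, -0.933, -0.007], [-0.933, 0.361, -0.005], [0.008, 0.005, -1.0]]
wrist_force: [-0.6, 0.3, -2.8]
gripper_width: 0.126
t 55.68 tcp [0.4848 0.3262 0.226 ] w 0.1257 F [-0.6  0.3 -2.8]
row: [-0.014, 0.0, 0.089, 0.002, -0.002, -0.002] dist 0.027
```

View pics/sd19.png

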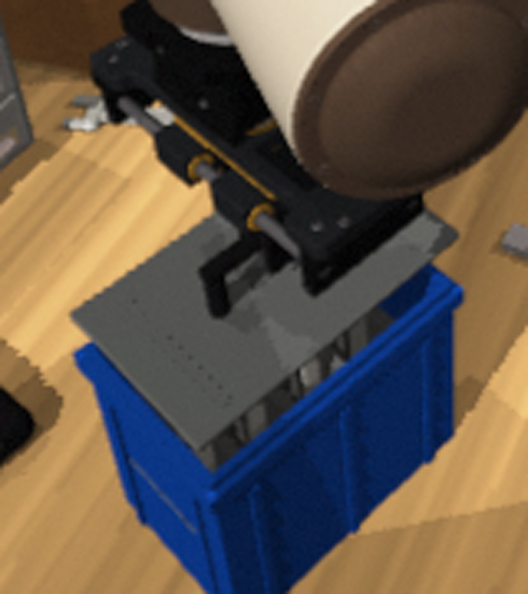

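View pics/w37.png

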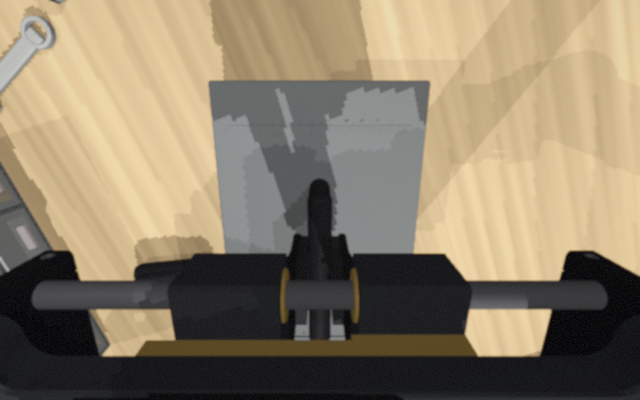

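View pics/sc13.png

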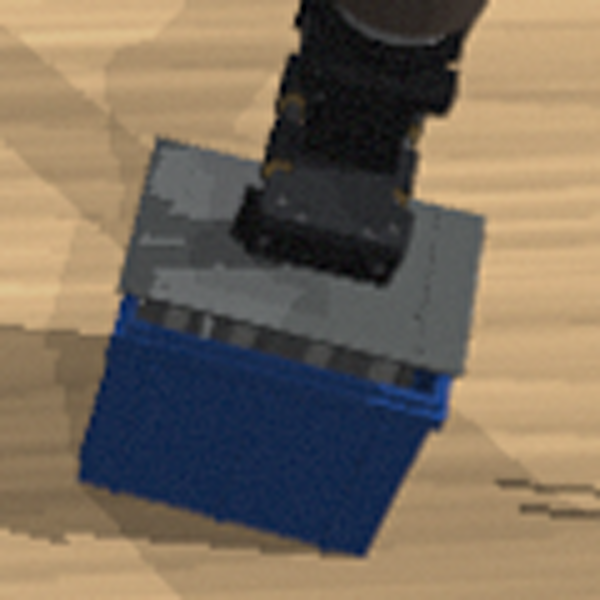

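```bash
python3 -m creep '[[0,-0.014,0,0.01,0.002,-0.002,-0.001],[0,-0.014,0,0.03,0.002,-0.002,-0.001],[0,-0.014,0,0.045,0.002,-0.002,-0.001],[0,-0.014,0,0.05,0.002,-0.002,-0.001]]'
python3 -c "
from h import *
row((.486,.330,.1993),down(159.2))"
```

```text
time_s: 56.17
tcp_pos: [0.4862, 0.3311, 0.2115]
ee_rot: [[-0.357, -0.934, 0.002], [-0.934, 0.357, 0.0], [-0.001, -0.002, -1.0]]
wrist_force: [0.1, -0.8, -3.5]
gripper_width: 0.127
t 56.17 tcp [0.4862 0.3311 0.2115] w 0.1273 F [ 0.1 -0.8 -3.5]
row: [0.004, -0.0, 0.041, -0.001, 0.0, -0.001] dist 0.012
```

```bash
python3 -m creep '[[0,0.003,0,0.012,0,0,0],[0,0.003,0,0.022,0,0,0],[0,0.003,0,0.025,0,0,0]]'
```

```text
time_s: 56.42
tcp_pos: [0.4856, 0.3299, 0.2031]
ee_rot: [[-0.357, -0.934, 0.001], [-0.934, 0.357, -0.001], [0.0, -0.001, -1.0]]
wrist_force: [-0.3, -0.3, -2.1]
gripper_width: 0.134
```

Below lip level without contact, so the lip is inside. Continue.

```bash
python3 -m creep '[[0,0,0,0.005,0,0,0],[0,0,0,0.009,0,0,0],[0,0,0,0.011,0,0,0]]'
```

```text
time_s: 56.67
tcp_pos: [0.4856, 0.3299, 0.1996]
ee_rot: [[-0.357, -0.934, 0.001], [-0.934, 0.357, -0.001], [0.001, -0.001, -1.0]]
wrist_force: [-0.4, -0.3, -2.6]
gripper_width: 0.127
```

```bash
python3 -m creep '[[0,0,0,0.003,0,0,0],[0,0,0,0.005,0,0,0],[0,0,0,0.006,0,0,0]]'
python3 -c "
from h import *
row((.486,.330,.1993),down(159.2));snap('side','sd20',(170,220,330,400),3.3);snap('scene','sc14',(400,120,520,240),5)"
```

```text
time_s: 56.92
tcp_pos: [0.4857, 0.3299, 0.1993]
ee_rot: [[-0.357, -0.934, 0.002], [-0.934, 0.357, -0.001], [-0.0, -0.002, -1.0]]
wrist_force: [-3.6, -2.1, 5.8]
gripper_width: 0.125
t 56.92 tcp [0.4857 0.3299 0.1993] w 0.1250 F [-3.6 -2.1  5.8]
row: [-0.001, -0.001, -0.0, -0.001, 0.0, -0.0] dist 0.000
```

View pics/sd20.png

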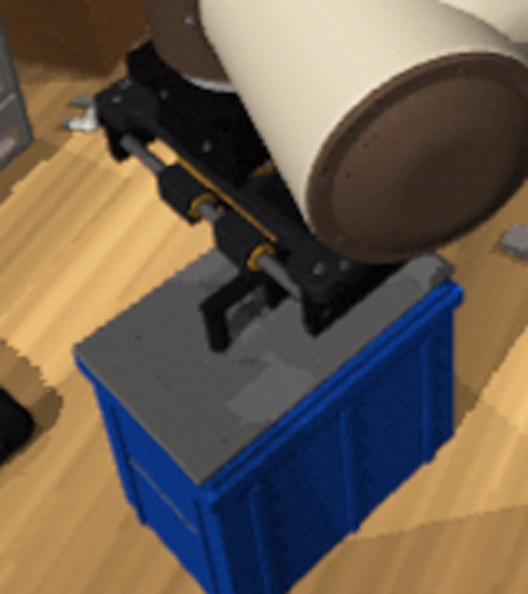

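View pics/sc14.png

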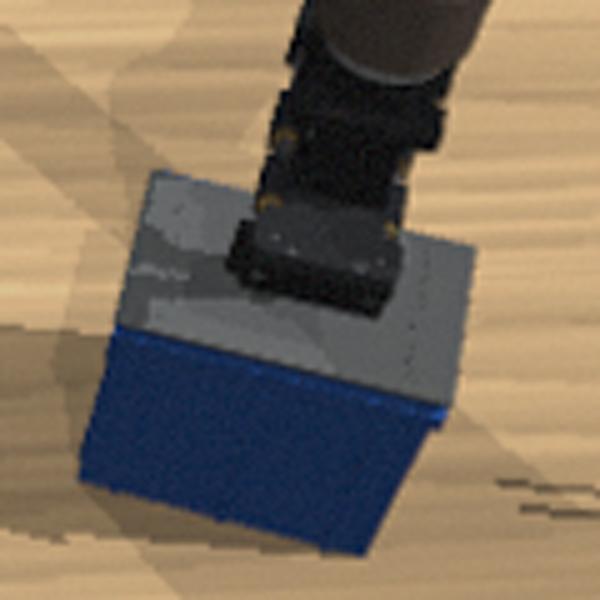

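Seated at exactly the computed home height (0.1993) with contact. Release and retreat.

```bash
python3 -m creep '[[0,0,0,-0.002,0,0,0],[0.3,0,0,-0.002,0,0,0],[0.5,0,0,-0.002,0,0,0],[0.5,0,0,-0.002,0,0,0],[0.5,0,0,-0.002,0,0,0]]'
python3 -m creep '[[0.5,0,0,-0.05,0,0,0],[0.5,0,0,-0.15,0,0,0],[0.5,0,0,-0.28,0,0,0],[0.5,0,0,-0.4,0,0,0],[0.5,0.1,0,-0.45,0,0,0]]'
python3 -m creep '[[0.5,0.13,0,0,0,0,0],[0.5,0.26,0,0,0,0,0],[0.5,0.4,0,0,0,0,0],[0.5,0.53,0,0,0,0,0],[0.5,0.6,0,0,0,0,0]]'
python3 -m creep '[[0.5,0,0,0,0,0,0],[0.5,0,0,0,0,0,0],[0.5,0,0,0,0,0,0]]'
python3 -c "
from h import *
im,s=snap('side','sd21',(120,220,360,400),3.3);im2,s=snap('scene','sc15')
c=cam('scene');cv2.imwrite('pics/sc15c.png',cv2.resize(im2[120:240,400:520],None,fx=5,fy=5,interpolation=2));print(s['tcp_pos'],s['time_s'])"
```

```text
time_s: 57.43
tcp_pos: [0.486, 0.3301, 0.1999]
ee_rot: [[-0.357, -0.934, 0.003], [-0.934, 0.357, -0.0], [-0.001, -0.003, -1.0]]
wrist_force: [-0.3, -0.3, -0.2]
gripper_width: 0.348
time_s: 57.85
tcp_pos: [0.4778, 0.3057, 0.3394]
ee_rot: [[-0.354, -0.935, 0.011], [-0.935, 0.354, 0.005], [-0.009, -0.008, -1.0]]
wrist_force: [1.5, -0.1, 0.5]
gripper_width: 0.505
time_s: 58.27
tcp_pos: [0.4123, 0.1343, 0.3384]
ee_rot: [[-0.355, -0.935, 0.011], [-0.935, 0.355, 0.006], [-0.009, -0.009, -1.0]]
wrist_force: [0.2, 0.4, 0.6]
gripper_width: 0.502
time_s: 58.52
tcp_pos: [0.4127, 0.1347, 0.3387]
ee_rot: [[-0.355, -0.935, 0.012], [-0.935, 0.355, 0.007], [-0.011, -0.009, -1.0]]
wrist_force: [0.4, -0.2, 0.2]
gripper_width: 0.498
[0.41281768 0.13514427 0.33840836] 58.5667
```

View pics/sd21.png

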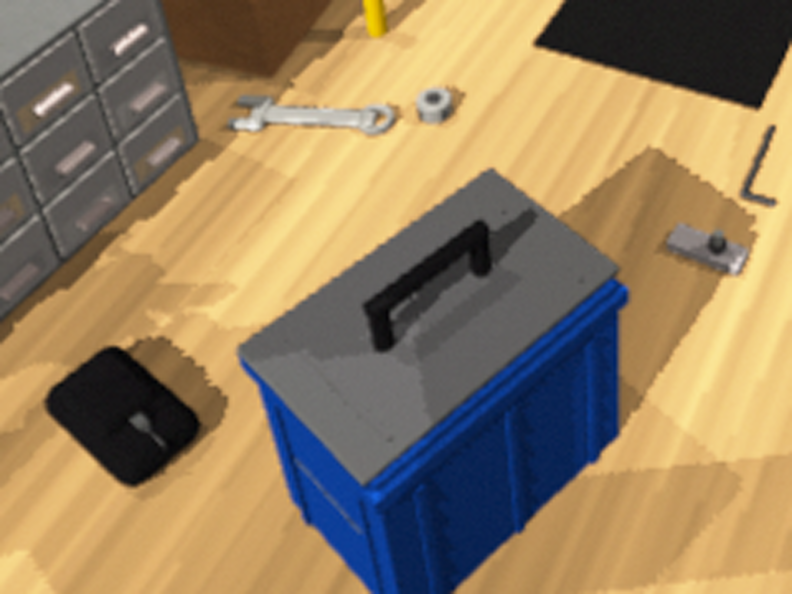

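View pics/sc15.png

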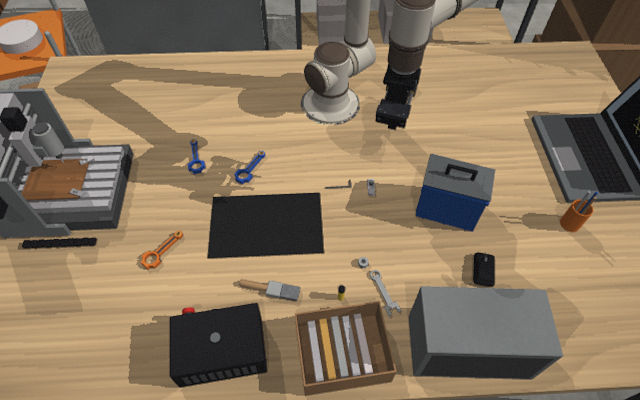

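View pics/sc15c.png

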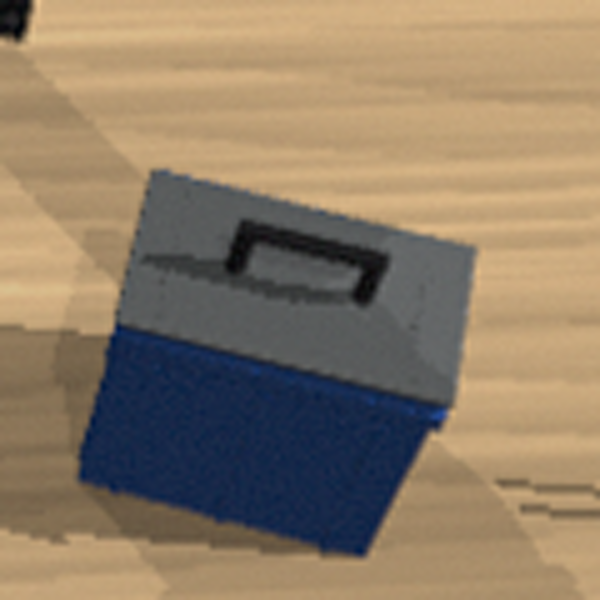

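Run:
```python
import cv2,numpy as np
a=cv2.imread('pics/scene0.png')[140:240,410:510];b=cv2.imread('pics/sc15.png')[140:240,410:510]
A=cv2.resize(a,None,fx=4,fy=4,interpolation=2);B=cv2.resize(b,None,fx=4,fy=4,interpolation=2)
cv2.imwrite('pics/cmp.png',np.hstack([A,B]))
ga,gb=[cv2.cvtColor(x,cv2.COLOR_BGR2GRAY).astype(np.float32) for x in (a,b)]
# handle & lid region
t=gb[10:65,10:90];r=cv2.matchTemplate(ga,t[4:-4,4:-4],cv2.TM_CCOEFF_NORMED);print(cv2.minMaxLoc(r))
```

```text
(-0.30600807070732117, 0.973638653755188, (0, 53), (14, 13))
```

View pics/cmp.png

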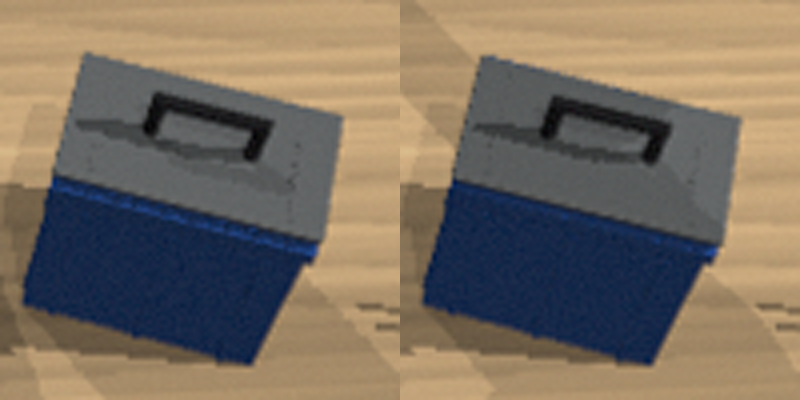

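```bash
python3 -c "
from station import r
print(r.finish_job(), r.sense()['time_s'])"
```

```text
the job is handed in; nothing more can be done
the job is handed in; nothing more can be done
```

All four steel rods are standing in their own tote pockets, big end down, and the lid is back on. I handed the job in at about 58.6 s of robot time.

**What I did**
- I took the lid off and laid it flat on free bench.
- I picked up each rod by its small eye, eased the grip until it hung plumb, and lowered it until the wrist force showed it standing on the floor.
- Before the last rod was reached, it had been knocked about 4 cm onto the mat's edge. I measured it again and then picked it.

**What the last checks showed**
- **Rods:** before closing the lid, the side picture showed all four upright, one to a pocket.
- **Lid:** it touched down at 0.1993 m, the height I had worked out for fully home. It looks level in both cameras. It sits about 2 mm further along +x than at the start, which is within its play.
- **Other things:** nothing else, look-alikes included, appears to have moved.

**What went wrong on the way**
- **First rod:** it slipped from the eased grip and dropped 1 to 3 cm onto the mat. I caught it upright at once. From then on I eased the other rods about 1 cm above the mat.
- **First grasp:** the fingertips pressed the mat at about 23 N, under the 40 N limit.

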